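Clear the toy ledge and clamp a straightedge to its lip

TASK

Get the toy ledge ready for marking out a new row of pegs: put every toy vehicle standing on it into the open drawer and push the drawer fully shut, and lay the straightedge flat on the ledge, midway along it, with its long edge flush against the back lip. Only once the straightedge lies flush, turn the clamp handle from off right round to its on stop so that the arm reaches over the blade. Leave the crane, the mug and the key bowl alone.

Things in the scene. Friction and masses are not known exactly. Their poses are not given: they have to be found in the camera images.
- ledge: Beech board on the bench: 131 mm deep (x -65 to +66 mm), 330 mm long (along y), 16 mm thick; origin at bench level. A low lip 10 mm high and 16 mm thick runs along its far (+x) edge; the lip's front face is the plane x = +50 mm. Behind the lip, at x +84, y -78 mm, stands the post of the swing clamp. Fixed
- lip (a point): Middle of the lip's front face, where it meets the ledge's top (16 mm above the bench); axes as the ledge: x points into the lip, y along it
- clamp (a joint): Swing clamp handle angle: 0 = off (arm points along the ledge's +y, behind the lip), 1.5 = on, against its stop (arm points to the ledge's -x, over the lip and 4 mm above the straightedge's blade). Grows anticlockwise seen from above; stays where it is left, light friction
- clamp_grip (a point): On the clamp axis at gripping height, 60 mm above the bench. Black handle: upright bar 70 mm long, 14 mm thick, 36 to 72 mm above the bench, centred on the axis, parallel to the steel arm under it (75 mm long from the axis, 16 mm wide, 28 to 36 mm above the bench). At angle q the bar lies q + 1.642 rad from the ledge's x axis; the point's axes equal the ledge's at q = 0
- unit: Low beech drawer unit on the bench: 240 mm deep (its x, front at -x = -120 mm), 270 mm wide (its y), top at 88 mm; origin at the centre of its underside. Fixed
- drawer (a joint): Drawer extension, m: 0 = fully shut, 0.205 = fully out; it slides out towards the unit's -x; light friction
- drawer_floor (a point): Centre of the drawer's inner floor, axes as the unit, moving with the drawer. Inside: 207 mm along x, 228 mm along y. Side and back walls rise 40 mm over the floor, the front panel 66 mm (its outer face at x = -115.5 mm). The unit above has room for things up to 65 mm high
- drawer_handle (a point): Middle of the steel bar handle on the drawer's front, 58 mm above the bench: bar 90 mm long along y, 10 mm thick and 12 mm high, 31 mm clear of the front panel; axes as the unit
- straightedge: Aluminium straightedge: flat blade 50 mm wide (its x), 200 mm long (its y), 8 mm thick, with an upright grip rib on top, 12 mm wide (x), 90 mm long (y), rising to 38 mm; origin at the centre of the underside, z up. Both long edges are alike. Starts lying on top of the drawer unit
- pickup: Blue die-cast toy pickup, 70 mm long (along its x, nose at +x), 40 mm wide, 44 mm high; origin at the centre of its underside, z up. Lower 28 mm full length; above that the cab, 36 mm long, in the middle. May be absent. If present it stands on the ledge, nose to the lip
- tractor: Green plastic toy tractor, 70 mm long (along its x, nose at +x), 40 mm wide, 44 mm high; origin at the centre of its underside, z up. Lower 28 mm full length; above that the cab, 36 mm long, in the middle. May be absent. If present it stands on the ledge, nose to the lip
- ambulance: White plastic toy ambulance, 70 mm long (along its x, nose at +x), 40 mm wide, 44 mm high; origin at the centre of its underside, z up. Lower 28 mm full length; above that the cab, from x -35 to +17 mm. May be absent. If present it stands on the ledge, nose to the lip
- van: Brown wooden toy van, 70 mm long (along its x, nose at +x), 40 mm wide, 44 mm high; origin at the centre of its underside, z up. Lower 28 mm full length; above that the cab, from x -33 to +23 mm. May be absent. If present it stands on the ledge, nose to the lip
- crane: Steel toy crane standing on the bench beyond the work, 90 x 60 mm, 130 mm high; origin at the centre of its underside. Leave alone
- mug: Mug standing on the bench beyond the work, 80 mm across, 90 mm high; origin at the centre of its underside. Leave alone
- keybowl: Key bowl on the bench, 120 mm across, 45 mm high; origin at the centre of its underside. Leave alone
Things that resemble listed ones, but are neither listed nor needed, are in the scene too. There is more than one size of the tractor; the one meant has the size given above.

How it is judged:
By the outcome, as a careful person would: the job done as asked, in the order asked, and still so for the second after the job is handed in, with the robot touching nothing.
Of pickup, tractor, ambulance, van only 2 to 4 are there at a start; the rules pass over those that are not, and their reading is None.
At some moment in a run one of pickup, tractor, ambulance, van may be knocked a few centimetres aside while the robot is not near it.
Once in a run the grip may slacken for a moment while it holds something.
It also fails if it takes over 210 s, if anything falls off the work surface, if the arm or the gripper's body presses on something with over 40 N, if the wrist force passes 120 N, or if a joint passes its speed limit or range.

ROBOT

A 7-joint arm with a two-finger parallel gripper is mounted at the origin on the work surface. World frame = base frame: x ahead of the robot, y to its left, z up, the work surface at z = 0. Lengths are in mm, angles in rad, forces in N, time in s.
With the tool pointing down it reaches from about 400 to 875 mm from the base axis. Payload 6.5 kg.
Tool frame: the origin (TCP) lies on the centre line of the jaws, within the pads' length; the fingertips stand 19 mm ahead of it and the grasp point (between the pads) is the TCP; z points along the fingers, x is the direction in which the jaws open and shut, and the axes are right-handed (so a half turn about z gives the same grasp; the last joint's range is limited). The gripper opens to 88 mm and grips with 3 to 60 N. Pads are 18 mm wide; open, the fingers measure 123 mm over their backs; the gripper's body (75 mm by 187 mm) begins 45 mm behind the grasp point.
Start: joints at [-1.327, 0.536, -0.004, 1.538, 0.003, 1.067, -0.071], TCP at [198.159, 619.05, 257.716] pointing down, gripper open.
Joint ranges: [-2.7, 2.7], [-0.37, 2.16], [-1.27, 1.26], [0.24, 2.4], [-1.31, 4.45], [0.19, 1.91], [-2.76, 2.76]. Speed limits (rad/s): [2.39, 2.39, 3.14, 3.14, 3.14, 3.14, 3.14].

INTERFACE

Orientations are given as [roll, pitch, yaw] about the fixed x, y, z axes, in that order (R = Rz(yaw) Ry(pitch) Rx(roll)).
In Python, from workcell import sense, capture, calibration, job_done gives the robot as it stands.
- The arm moves only by the tool carry_out, never from a script. Its argument "commands" is a list of rows, each an object with "dp": the shift along the tool's x, y, z in mm, a list of three; "angular": the turn, a rotation vector about the tool's x, y, z in rad, a list of three. In form: [{"dp": [dx, dy, dz], "angular": [wx, wy, wz]}, ...]. A call has 1 to 12 rows; each row is the pose to reach, as a shift and turn from the pose measured when the call began, along the tool's axes at that moment; what a row does not reach only later rows make up. A row lasts 1/12 s, in which the tool goes at most 41.7 mm and 7.16 degrees, less where a joint would pass 70% of its speed; a pose out of reach is approached as far as the arm can. A call with a gripper value outside its range is refused whole. "jaw" is the opening, from 0 (shut) to 1 (fully open), set as the call begins (left out, the last holds). The fingers move at their own pace and stop on an object; "squeeze" is the grip in N (left out, the last holds). Time passes only in rows, so rows that repeat a pose let the fingers close. It gives the time, the measured TCP pose, the force and the opening at its end, in the units of the state.
- sense(): the state, without advancing time (a new reading comes with each control period).
- capture(name): name is "scene" or "top" or "wrist"; returns the picture (384x512x3 uint8, blue, green, red); there is no depth.
- calibration(name): a dict with "mtx" (3x3 intrinsics, pixels), "rvec" (rotation vector, rad) and "tvec" (3), from world to camera coordinates, as OpenCV has them. Camera axes: x right, y down, z forward; pixel columns grow to the right and rows downward; lengths in mm; the calibration is good to about 2 mm. A picture is of the moment at which its call begins: read the wrist's pose just before it. calibration takes no time and is no camera call; for the wrist camera it gives the pose at the moment of the call.
- job_done(): hands the job in, once; it reports no verdict.
The state is a dict: "time": time; "joint_positions": joint angles; "dq": joint speeds; "joint_efforts": joint torques, N m; "position": TCP position; "orientation": TCP orientation; "ft_force": force on the tool from outside, world axes, zero at the start; "ft_torque": the same for the moment, N m; "width": opening from 0.0 (shut) to 1.0 (fully open).
Only numpy, scipy, OpenCV 4.12 (cv2) and the standard library are available. Lean on these libraries where they do the work, as an engineer would, in place of code of your own. Each camera call takes 0.05 s, during which the arm holds its last target.

## Working session

There is one attempt and no reset: what is moved stays moved. The work goes in short steps, Python scripts to look and compute and a tool call to move; the robot and the scene stay as the last step left them, time stands still between calls to the robot, and variables do not carry over. Pictures are saved under pics/ and viewed, and the job is handed in when it is done.

Besides the shell and the picture viewer there is one more tool, called after "Request:" by a JSON object that holds its "api" and its "payload". carry_out: Moves the arm, as the interface text tells. Its arguments: {"type":"object","properties":{"commands":{"type":"array","items":{"type":"object","properties":{"dp":{"type":"array","items":{"type":"number"}},"angular":{"type":"array","items":{"type":"number"}}}}},"jaw":{"type":"number"},"squeeze":{"type":"number"}},"required":["commands"]}

```bash
ls; mkdir -p pics; python3 - <<'E'
from workcell import sense, capture, calibration
import cv2,numpy as np
print(sense())
for n in("scene","top","wrist"):
    c=calibration(n); R=cv2.Rodrigues(np.array(c["rvec"],float))[0]; print(n,np.array(c["mtx"]).tolist(),(-R.T@np.array(c["tvec"]).ravel()).round(0), R.round(2).tolist())
    im=capture(n); cv2.imwrite(f"pics/{n}0.png",im)
E
```

```text
pics
{'time': 0.0, 'joint_positions': array([-1.32720653,  0.53717748, -0.00440911,  1.53883858,  0.00256512,
        1.0672905 , -0.07117568]), 'dq': array([-3.91825561e-05,  5.22355307e-04,  1.97562248e-03, -1.41950583e-03,
        5.40505819e-04, -2.09253135e-03, -1.05010066e-03]), 'joint_efforts': array([ 2.47630123e-04, -5.70974958e+01,  9.90960561e-01, -2.51599520e+01,
       -5.62040869e-02,  1.80040207e-02,  1.51938816e-04]), 'position': array([198.0060877 , 618.51116142, 256.84544759]), 'orientation': array([3.14148267e+00, 1.70472598e-03, 1.26106039e+00]), 'ft_force': array([0.1834097 , 0.45931336, 0.03505049]), 'ft_torque': array([-0.00351176, -0.05915879, -0.01683753]), 'width': 0.9963614831012464}
scene [[361.1933839229661, 0.0, 252.77003008875135], [0.0, 361.1933839229661, 197.98238488551638], [0.0, 0.0, 1.0]] [1191.  617.  647.] [[-0.67, 0.74, 0.0], [0.4, 0.37, -0.84], [-0.63, -0.56, -0.54]]
top [[381.1769651685496, 0.0, 253.42316201446752], [0.0, 381.1769651685496, 187.97187168970854], [0.0, 0.0, 1.0]] [ 421.   46. 1450.] [[0.03, -1.0, 0.01], [-0.99, -0.03, -0.11], [0.11, -0.0, -0.99]]
wrist [[282.7605820747241, 0.0, 253.7626198518036], [0.0, 282.7605820747241, 191.78665705983596], [0.0, 0.0, 1.0]] [123. 644. 385.] [[0.31, 0.95, -0.0], [0.91, -0.29, 0.31], [0.29, -0.09, -0.95]]
```

View pics/scene0.png

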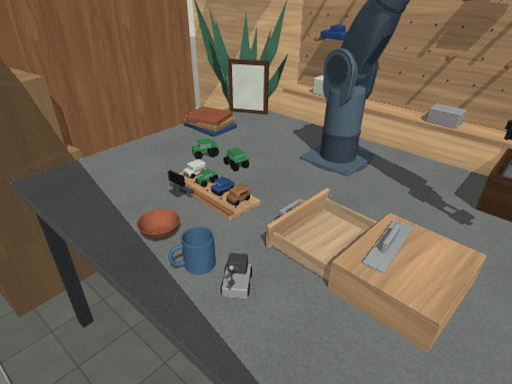

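View pics/top0.png

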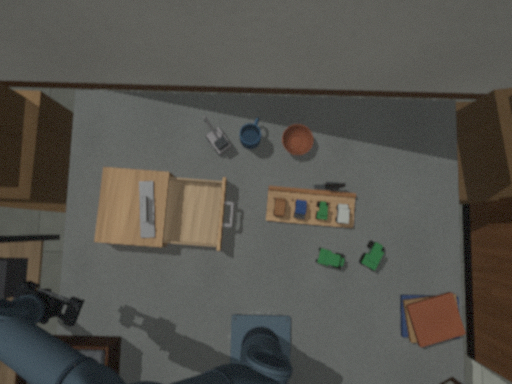

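View pics/wrist0.png

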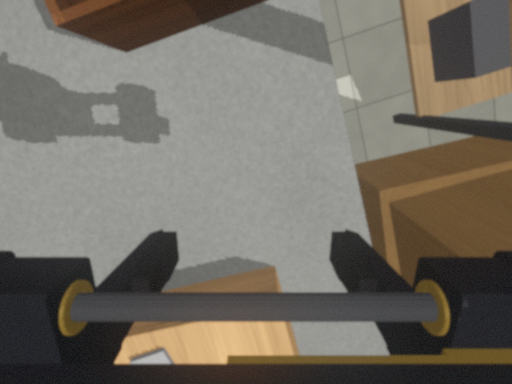

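```bash
python3 - <<'E'
import cv2
t=cv2.imread("pics/top0.png")
a=cv2.resize(t[175:280,255:400],None,fx=5.5,fy=5.5,interpolation=cv2.INTER_CUBIC);cv2.imwrite("pics/topA.png",a)
a=cv2.resize(t[155:260,90:245],None,fx=5,fy=5,interpolation=cv2.INTER_CUBIC);cv2.imwrite("pics/topB.png",a)
s=cv2.imread("pics/scene0.png")
a=cv2.resize(s[130:220,150:270],None,fx=6.5,fy=6.5,interpolation=cv2.INTER_CUBIC);cv2.imwrite("pics/scA.png",a)
E
```

```text
(no output)
```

View pics/topA.png

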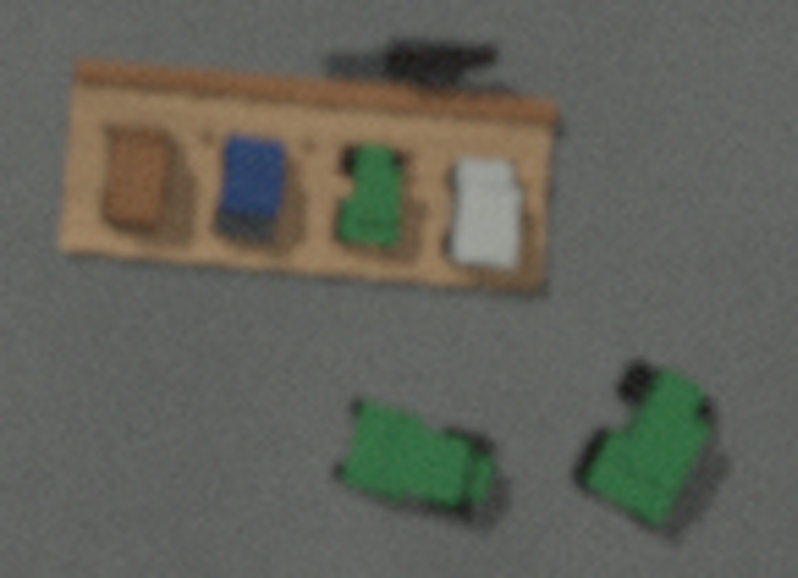

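View pics/topB.png

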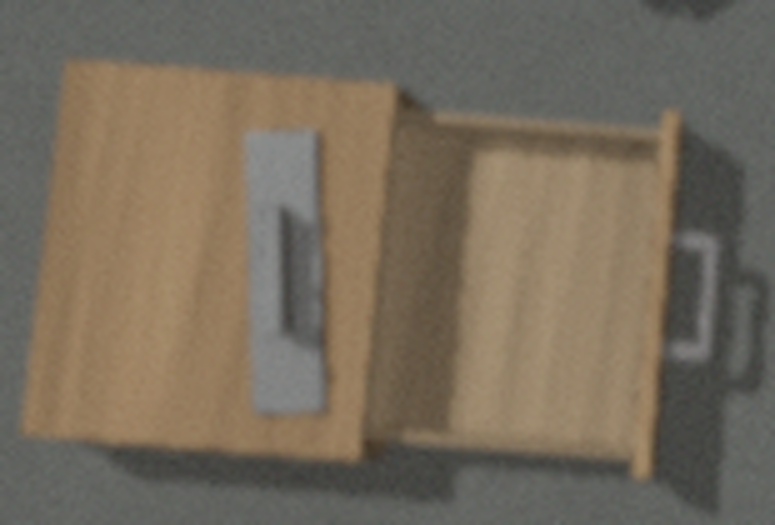

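View pics/scA.png

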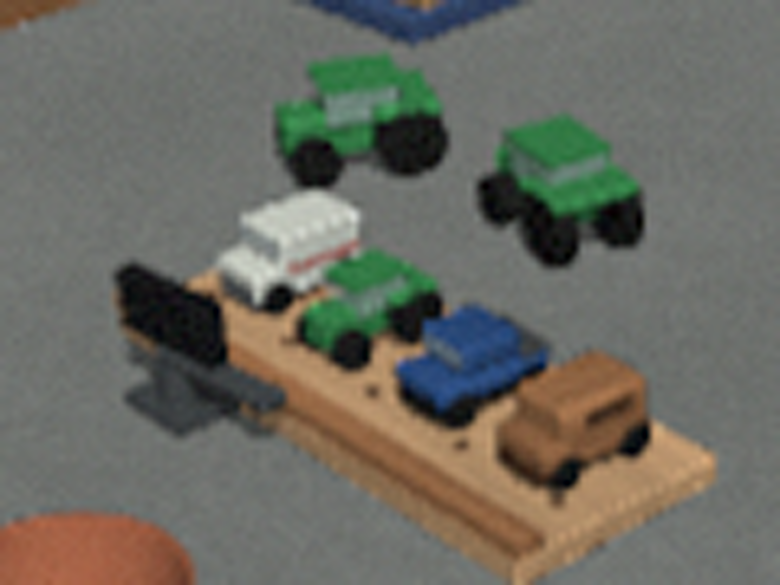

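```bash
cat > h.py <<'E'
import cv2,numpy as np
from workcell import sense, capture, calibration
from scipy.spatial.transform import Rotation as Ro
def cam(n):
    c=calibration(n); R=cv2.Rodrigues(np.array(c["rvec"],float))[0]; t=np.array(c["tvec"],float).ravel()
    return np.array(c["mtx"],float),R,t
def ray(C,u,v,z):
    K,R,t=C; d=R.T@np.linalg.inv(K)@[u,v,1.]; o=-R.T@t
    return o+d*(z-o[2])/d[2]
def proj(C,p):
    K,R,t=C; q=K@(R@np.asarray(p,float)+t); return q[:2]/q[2]
def tool():
    s=sense(); return np.array(s["position"]),Ro.from_euler("xyz",s["orientation"])
def to(p,yaw,tilt=None):
    "dp, angular to reach TCP p pointing down with yaw"
    p0,R0=tool(); R1=Ro.from_euler("xyz",[np.pi,0,yaw])
    d=R0.inv(); print("dp",d.apply(np.array(p)-p0).round(1),"ang",(d*R1).as_rotvec().round(4), "from",p0.round(1),R0.as_euler("xyz").round(3))
E
python3 - <<'E'
from h import *
C=cam("top")
A=lambda x,y:(255+x/5.5-.4,175+y/5.5-.4); B=lambda x,y:(90+x/5-.4,155+y/5-.4)
for n,p,z in [("ledge FL",A(62,250),16),("FR",A(545,290),16),("lipL",A(78,60),26),("lipR",A(557,105),26),("van",A(138,180),60),("pick",A(252,185),60),("trac",A(373,195),60),("amb",A(485,215),60),("clampblk0",A(388,55),72),("clampblk1",A(497,52),72),
 ("unit BL",B(25,435),88),("TL",B(65,60),88),("TR",B(400,85),88),("BR",B(362,460),88),("SE",B(246,130),96),("",B(318,130),96),("",B(325,412),96),("",B(252,412),96),("hand",B(712,240),64),("",B(703,358),64),("front",B(672,112),80),("",B(645,478),80)]:
    print(n,ray(C,*p,z).round(0))
E
```

```text
ledge FL [455. -11.  16.]
FR [ 437. -341.   16.]
lipL [585. -18.  26.]
lipR [ 563. -346.   26.]
van [502. -58.  60.]
pick [ 501. -134.   60.]
trac [ 496. -215.   60.]
amb [ 485. -289.   60.]
clampblk0 [ 588. -222.   72.]
clampblk1 [ 592. -294.   72.]
unit BL [362. 595.  88.]
TL [630. 585.  88.]
TR [619. 343.  88.]
BR [351. 357.  88.]
SE [582. 450.  96.]
 [584. 398.  96.]
 [384. 383.  96.]
 [383. 434.  96.]
hand [514. 116.  64.]
 [429. 120.  64.]
front [605. 147.  80.]
 [343. 157.  80.]
```

```bash
python3 - <<'E'
from h import *
to([450,-178,270],-1.625)
E
```

```text
dp [-682.   482.8  -12. ] ang [1.9000e-03 1.0000e-04 2.8861e+00] from [198.  618.6 257. ] [3.141e+00 1.000e-03 1.261e+00]
```

Request:
{"api": "carry_out", "payload": {"commands": [{"dp":[-312,396,-13],"angular":[0,0,1.4]},{"dp":[-312,396,-13],"angular":[0,0,1.4]},{"dp":[-312,396,-13],"angular":[0,0,1.4]},{"dp":[-312,396,-13],"angular":[0,0,1.4]},{"dp":[-312,396,-13],"angular":[0,0,1.4]},{"dp":[-312,396,-13],"angular":[0,0,1.4]},{"dp":[-312,396,-13],"angular":[0,0,1.4]},{"dp":[-312,396,-13],"angular":[0,0,1.4]},{"dp":[-312,396,-13],"angular":[0,0,1.4]},{"dp":[-312,396,-13],"angular":[0,0,1.4]},{"dp":[-312,396,-13],"angular":[0,0,1.4]},{"dp":[-312,396,-13],"angular":[0,0,1.4]}]}}

```text
time: 1.15
position: [478.1, 202.8, 270.5]
orientation: [3.14, 0.0, -0.145]
ft_force: [-0.3, 0.5, -0.3]
width: 0.998
```

```bash
python3 - <<'E'
from h import *
to([450,-178,270],-1.625)
print(sense()["time"])
im=capture("wrist"); cv2.imwrite("pics/w1.png",im)
E
```

```text
dp [ 27.2 380.9   0.9] ang [ 1.0000e-03 -7.0000e-04  1.4798e+00] from [478.1 202.8 270.5] [ 3.14   0.    -0.145]
1.15
```

View pics/w1.png

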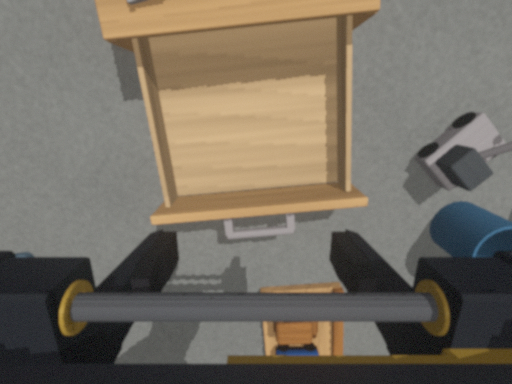

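```bash
python3 - <<'E'
from h import *
C=cam("wrist")
for n,u,v,z in [("unit fl",108,40,88),("unit fr",380,11,88),("panel outer top L",152,211,80),("R",367,197,80),("handle L",227,236,64),("handle R",293,231,64),("floor FL",174,196,14),("floor FR",338,186,14),("wall top back L",140,38,54),("R",346,18,54)]:
    print(n,ray(C,u,v,z).round(1))
E
```

```text
unit fl [364.  350.9  88. ]
unit fr [628.6 335.2  88. ]
panel outer top L [355.5 166.3  80. ]
R [613.5 144.1  80. ]
handle L [436.2 111.5  64. ]
handle R [522.5 105.2  64. ]
floor FL [363.8 161.5  14. ]
floor FR [597.6 140.2  14. ]
wall top back L [384.5 355.9  54. ]
R [607.1 340.9  54. ]
```

Request:
{"api": "carry_out", "payload": {"commands": [{"dp":[27,381,1],"angular":[0,0,1.48]},{"dp":[27,381,1],"angular":[0,0,1.48]},{"dp":[27,381,1],"angular":[0,0,1.48]},{"dp":[27,381,1],"angular":[0,0,1.48]},{"dp":[27,381,1],"angular":[0,0,1.48]},{"dp":[27,381,1],"angular":[0,0,1.48]},{"dp":[27,381,1],"angular":[0,0,1.48]},{"dp":[27,381,1],"angular":[0,0,1.48]},{"dp":[27,381,1],"angular":[0,0,1.48]},{"dp":[27,381,1],"angular":[0,0,1.48]},{"dp":[27,381,1],"angular":[0,0,1.48]},{"dp":[27,381,1],"angular":[0,0,1.48]}]}}

```text
time: 2.2
position: [451.1, -188.1, 272.1]
orientation: [-3.137, -0.005, -1.642]
ft_force: [-0.6, 1.0, 1.0]
width: 0.999
```

```bash
python3 - <<'E'
from h import *
to([450,-178,270],-1.625)
im=capture("wrist"); cv2.imwrite("pics/w2.png",im); cv2.imwrite("pics/w2b.png",cv2.resize(im[0:300],(800,469),interpolation=cv2.INTER_CUBIC))
E
```

```text
dp [-10.    1.8   2.1] ang [-0.0041 -0.0053 -0.0174] from [ 451.1 -188.1  272.1] [-3.137 -0.005 -1.642]
```

View pics/w2b.png

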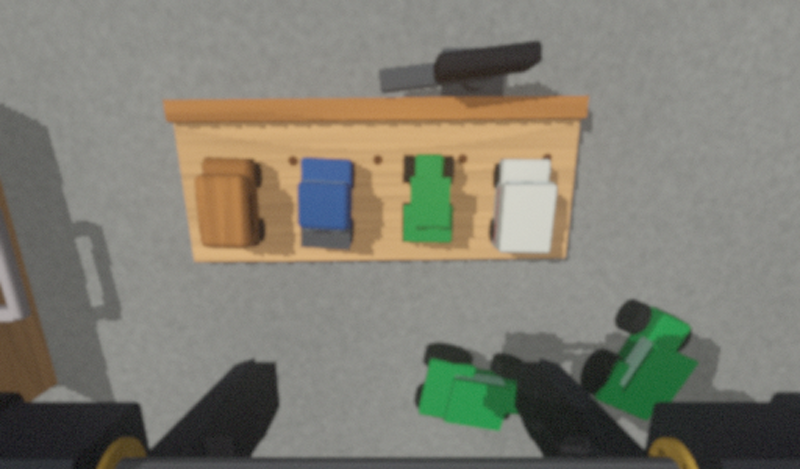

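Request:
{"api": "carry_out", "payload": {"commands": [{"dp":[-10,2,2],"angular":[-0.004,-0.005,-0.017]},{"dp":[-10,2,2],"angular":[-0.004,-0.005,-0.017]},{"dp":[-10,2,2],"angular":[-0.004,-0.005,-0.017]},{"dp":[-10,2,2],"angular":[-0.004,-0.005,-0.017]}]}}

```text
time: 2.58
position: [450.2, -176.4, 269.8]
orientation: [3.141, 0.0, -1.627]
ft_force: [-0.5, -0.6, -0.7]
width: 1.0
```

```bash
python3 - <<'E'
from h import *
C=cam("wrist")
to([450,-178,270],-1.625)
im=capture("wrist"); cv2.imwrite("pics/w3.png",im); cv2.imwrite("pics/w3b.png",cv2.resize(im[30:190,90:400],None,fx=2.5,fy=2.5,interpolation=cv2.INTER_CUBIC))
hsv=cv2.cvtColor(im,cv2.COLOR_BGR2HSV)
np.save("w3cam.npy",np.array([*C[1].ravel(),*C[2]]))
for n,lo,hi in [("blue",(105,120,40),(125,255,255)),("green",(50,100,40),(80,255,255)),("white",(0,0,150),(180,40,255)),("brown",(5,140,60),(16,255,190))]:
    m=cv2.inRange(hsv,lo,hi); m=cv2.morphologyEx(m,cv2.MORPH_OPEN,np.ones((3,3)))
    k,l,st,ce=cv2.connectedComponentsWithStats(m)
    for i in range(1,k):
        if st[i][4]>250 and st[i][1]<300: print(n,st[i],ce[i].round(0),ray(C,*ce[i],60).round(0))
E
```

```text
dp [ 1.6  0.1 -0.2] ang [ 0.0002  0.0003 -0.002 ] from [ 450.2 -176.4  269.8] [ 3.141  0.    -1.627]
blue [206 100  29  13 333] [220. 106.] [ 527. -141.   60.]
blue [203 114  30  30 804] [218. 128.] [ 502. -136.   60.]
green [ 269   97   32   57 1456] [285. 128.] [ 498. -215.   60.]
green [ 390  199   66   68 2206] [425. 236.] [ 348. -396.   60.]
green [ 276  228   56   47 1821] [303. 253.] [ 332. -235.   60.]
white [ 330  101   39   61 2093] [348. 131.] [ 490. -288.   60.]
white [  0 128  20  72 461] [  8. 172.] [464. 126.  60.]
brown [ 119   60  269   15 3192] [258.  67.] [ 565. -186.   60.]
brown [ 137   98   35   57 1692] [154. 125.] [510. -61.  60.]
```

View pics/w3b.png

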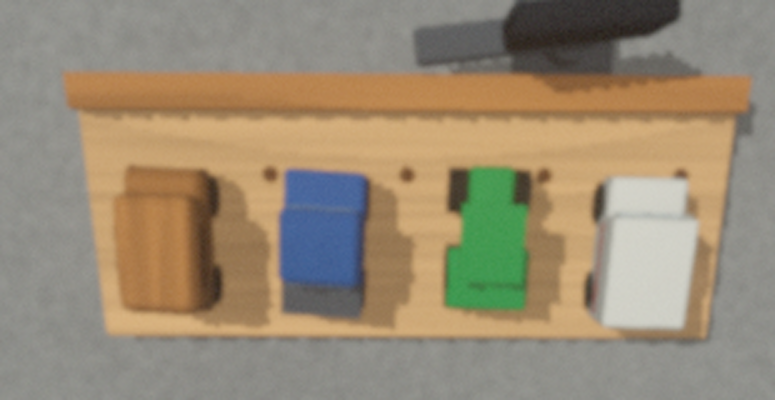

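```bash
python3 - <<'E'
from h import *
a=np.load("w3cam.npy"); C=(cam("wrist")[0],a[:9].reshape(3,3),a[9:])
def f(n,pts,z):
    r=[ray(C,90+x/2.5-.3,30+y/2.5-.3,z)[:2] for x,y in pts]; print(n,[list(q.round(1)) for q in r],"mean",np.mean(r,0).round(1)); return r
f("lipback",[(65,73),(750,78)],26)
f("lipfront",[(69,107),(747,114)],26)
f("front",[(107,335),(708,338)],16)
f("van",[(115,195),(205,198),(212,308),(122,308)],60)
f("pick",[(282,206),(365,210),(361,286),(280,280)],60)
f("trac sides z~50",[(446,275),(527,275)],58)
f("trac ends",[(490,170),(485,308)],50)
f("amb",[(607,213),(696,216),(686,328),(594,322)],60)
f("bar",[(508,20),(682,-12)],72)
f("arm tip",[(415,46)],36)
E
```

```text
lipback [[np.float64(587.5), np.float64(-17.2)], [np.float64(566.5), np.float64(-345.2)]] mean [ 577.  -181.2]
lipfront [[np.float64(572.4), np.float64(-16.0)], [np.float64(550.5), np.float64(-345.2)]] mean [ 561.5 -180.6]
front [[np.float64(457.7), np.float64(-8.7)], [np.float64(437.2), np.float64(-338.4)]] mean [ 447.5 -173.5]
van [[np.float64(530.5), np.float64(-44.4)], [np.float64(526.9), np.float64(-85.3)], [np.float64(476.3), np.float64(-81.3)], [np.float64(478.8), np.float64(-38.1)]] mean [503.1 -62.3]
pick [[np.float64(521.4), np.float64(-120.1)], [np.float64(517.4), np.float64(-158.1)], [np.float64(482.7), np.float64(-153.5)], [np.float64(487.8), np.float64(-115.4)]] mean [ 502.3 -136.8]
trac sides z~50 [[np.float64(485.4), np.float64(-194.2)], [np.float64(483.2), np.float64(-232.7)]] mean [ 484.3 -213.4]
trac ends [[np.float64(531.6), np.float64(-217.0)], [np.float64(467.0), np.float64(-213.1)]] mean [ 499.3 -215.1]
amb [[np.float64(509.7), np.float64(-269.4)], [np.float64(506.0), np.float64(-310.4)], [np.float64(453.6), np.float64(-309.1)], [np.float64(459.1), np.float64(-264.5)]] mean [ 482.1 -288.4]
bar [[np.float64(589.7), np.float64(-223.4)], [np.float64(597.3), np.float64(-294.1)]] mean [ 593.5 -258.7]
arm tip [[np.float64(588.0), np.float64(-185.2)]] mean [ 588.  -185.2]
```

```bash
python3 - <<'E'
from h import *
to([507,-63,130],-1.65)
to([507,-63,40],-1.65)
E
```

```text
dp [-116.7  -50.2  139.9] ang [0.0001 0.0002 0.022 ] from [ 450.2 -176.7  269.9] [ 3.141  0.    -1.628]
dp [-116.7  -50.3  229.9] ang [0.0001 0.0002 0.022 ] from [ 450.2 -176.7  269.9] [ 3.141  0.    -1.628]
```

Request:
{"api": "carry_out", "payload": {"commands": [{"dp":[-60,-25,30],"angular":[0,0,0.022]},{"dp":[-117,-50,60],"angular":[0,0,0.022]},{"dp":[-117,-50,90],"angular":[0,0,0.022]},{"dp":[-117,-50,120],"angular":[0,0,0.022]},{"dp":[-117,-50,140],"angular":[0,0,0.022]},{"dp":[-117,-50,140],"angular":[0,0,0.022]},{"dp":[-117,-50,140],"angular":[0,0,0.022]},{"dp":[-117,-50,140],"angular":[0,0,0.022]}], "jaw": 0.64, "squeeze": 20}}

```text
time: 3.3
position: [507.4, -64.2, 131.7]
orientation: [-3.14, -0.0, -1.651]
ft_force: [0.5, -0.5, 0.9]
width: 0.644
```

```bash
python3 - <<'E'
from h import *
print(sense()["width"]);to([507,-63,40],-1.65)
im=capture("wrist"); cv2.imwrite("pics/w4.png",im)
E
```

```text
0.6442250034404605
dp [-1.2  0.7 91.7] ang [-0.0018 -0.0005 -0.0014] from [507.4 -64.2 131.7] [-3.14  -0.    -1.651]
```

View pics/w4.png

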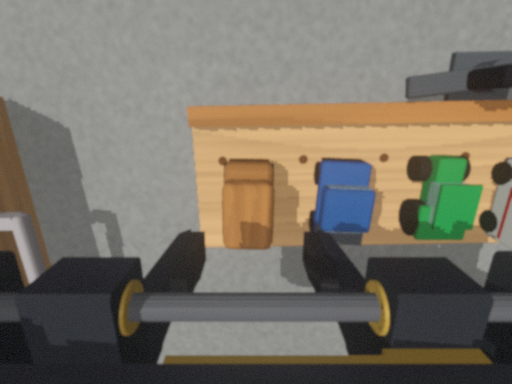

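Request:
{"api": "carry_out", "payload": {"commands": [{"dp":[-1,1,30],"angular":[0,0,0]},{"dp":[-1,1,55],"angular":[0,0,0]},{"dp":[-1,1,75],"angular":[0,0,0]},{"dp":[-1,1,88],"angular":[0,0,0]},{"dp":[-1,1,92],"angular":[0,0,0]},{"dp":[-1,1,92],"angular":[0,0,0]},{"dp":[-1,1,92],"angular":[0,0,0]}]}}

```text
time: 3.93
position: [508.2, -63.7, 41.5]
orientation: [-3.136, -0.0, -1.652]
ft_force: [-0.2, 0.7, 0.2]
width: 0.636
```

Request:
{"api": "carry_out", "payload": {"commands": [{"dp":[0,0,0]},{"dp":[0,0,0]},{"dp":[0,0,0]},{"dp":[0,0,0]},{"dp":[0,0,0]},{"dp":[0,0,0]}], "jaw": 0.3, "squeeze": 25}}

```text
schema error: expected keys dp, angular
```

Request:
{"api": "carry_out", "payload": {"commands": [{"dp":[0,0,0],"angular":[0,0,0]},{"dp":[0,0,0],"angular":[0,0,0]},{"dp":[0,0,0],"angular":[0,0,0]},{"dp":[0,0,0],"angular":[0,0,0]},{"dp":[0,0,0],"angular":[0,0,0]},{"dp":[0,0,0],"angular":[0,0,0]}], "jaw": 0.3, "squeeze": 25}}

```text
time: 4.43
position: [509.1, -63.2, 42.5]
orientation: [-3.135, 0.001, -1.652]
ft_force: [-0.2, 1.6, 7.8]
width: 0.449
```

Request:
{"api": "carry_out", "payload": {"commands": [{"dp":[0,0,-15],"angular":[0,0,0]},{"dp":[0,0,-40],"angular":[0,0,0]},{"dp":[0,0,-80],"angular":[0,0,0]},{"dp":[0,0,-120],"angular":[0,0,0]},{"dp":[0,0,-140],"angular":[0,0,0]},{"dp":[0,0,-140],"angular":[0,0,0]},{"dp":[0,0,-140],"angular":[0,0,0]}]}}

```text
time: 5.02
position: [508.5, -63.0, 183.1]
orientation: [-3.133, 0.002, -1.651]
ft_force: [-0.5, -0.2, -2.5]
width: 0.451
```

```bash
python3 - <<'E'
from h import *
print(sense()["width"],sense()["ft_force"]);to([546,274,150],-0.068)
E
```

```text
0.45147639841454396 [-0.46540853 -0.18925327 -2.5236444 ]
dp [-338.8  -10.    33.8] ang [-0.0084 -0.0057 -1.5831] from [508.5 -63.  183.1] [-3.133e+00  2.000e-03 -1.651e+00]
```

Request:
{"api": "carry_out", "payload": {"commands": [{"dp":[-339,-10,20],"angular":[0,0,-1.583]},{"dp":[-339,-10,20],"angular":[0,0,-1.583]},{"dp":[-339,-10,20],"angular":[0,0,-1.583]},{"dp":[-339,-10,20],"angular":[0,0,-1.583]},{"dp":[-339,-10,20],"angular":[0,0,-1.583]},{"dp":[-339,-10,20],"angular":[0,0,-1.583]},{"dp":[-339,-10,20],"angular":[0,0,-1.583]},{"dp":[-339,-10,20],"angular":[0,0,-1.583]},{"dp":[-339,-10,20],"angular":[0,0,-1.583]},{"dp":[-339,-10,20],"angular":[0,0,-1.583]},{"dp":[-339,-10,20],"angular":[0,0,-1.583]},{"dp":[-339,-10,20],"angular":[0,0,-1.583]}]}}

```text
time: 6.02
position: [544.3, 274.0, 161.2]
orientation: [-3.142, -0.005, -0.145]
ft_force: [-0.3, 0.6, -1.7]
width: 0.451
```

```bash
python3 - <<'E'
from h import *
print(sense()["width"],sense()["ft_force"]);to([546,274,150],-0.068)
im=capture("top"); cv2.imwrite("pics/t1.png",cv2.resize(im[130:300,80:400],None,fx=2.5,fy=2.5))
im=capture("wrist"); cv2.imwrite("pics/w5.png",im)
E
```

```text
0.45111343854958186 [-0.30252329  0.62099272 -1.70152339]
dp [ 1.6 -0.2 11.2] ang [ 0.0001 -0.0053 -0.0766] from [544.3 274.  161.2] [-3.142 -0.005 -0.145]
```

View pics/w5.png

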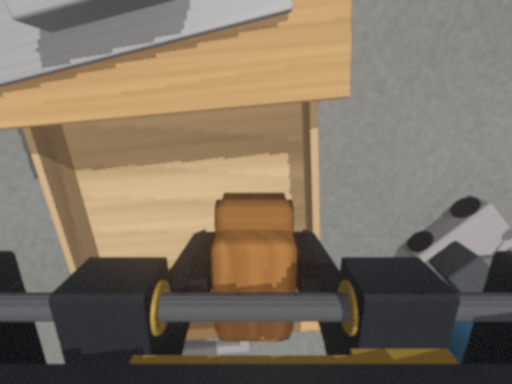

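View pics/t1.png

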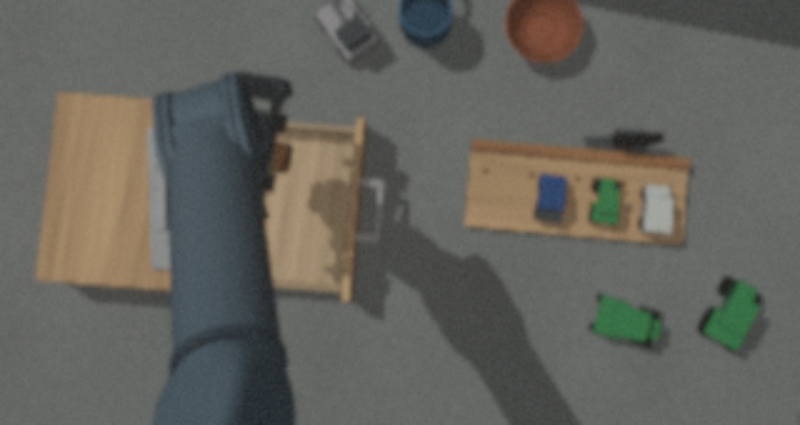

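```bash
python3 - <<'E'
from h import *
C=cam("wrist")
for n,u,v,z in [("unit corner R",350,97,88),("edge mid",180,112,88),("right wall inner top",303,102,54),("right inner top2",309,230,54),("left wall inner top",47,126,54),("lw2",95,240,54)]:
    print(n,ray(C,u,v,z).round(1))
to([545,276,120],-0.068);to([545,276,55],-0.068)
E
```

```text
unit corner R [622.4 345.9  88. ]
edge mid [506.7 353.7  88. ]
right wall inner top [596.4 346.6  54. ]
right inner top2 [590.9 234.6  54. ]
left wall inner top [389.3 359.4  54. ]
lw2 [394.9 254.7  54. ]
dp [-0.2 -2.4 41.6] ang [-0.0006 -0.0054 -0.0825] from [544.6 273.6 161.6] [-3.141 -0.005 -0.151]
dp [ -0.5  -2.4 106.6] ang [-0.0006 -0.0054 -0.0825] from [544.6 273.6 161.6] [-3.141 -0.005 -0.151]
```

Request:
{"api": "carry_out", "payload": {"commands": [{"dp":[-10,-2,20],"angular":[0,-0.005,-0.083]},{"dp":[-10,-2,50],"angular":[0,-0.005,-0.083]},{"dp":[-10,-2,80],"angular":[0,-0.005,-0.083]},{"dp":[-10,-2,100],"angular":[0,-0.005,-0.083]},{"dp":[-10,-2,112],"angular":[0,-0.005,-0.083]},{"dp":[-10,-2,114],"angular":[0,-0.005,-0.083]},{"dp":[-10,-2,114],"angular":[0,-0.005,-0.083]}]}}

```text
time: 6.7
position: [535.1, 276.6, 46.7]
orientation: [3.141, 0.001, -0.07]
ft_force: [0.7, -0.8, -1.6]
width: 0.452
```

Lower until contact.

Request:
{"api": "carry_out", "payload": {"commands": [{"dp":[0,0,2],"angular":[0,0,0]},{"dp":[0,0,4],"angular":[0,0,0]},{"dp":[0,0,4],"angular":[0,0,0]}]}}

```text
time: 6.95
position: [535.6, 276.9, 43.5]
orientation: [-3.141, -0.0, -0.07]
ft_force: [0.1, 0.2, -1.7]
width: 0.45
```

Request:
{"api": "carry_out", "payload": {"commands": [{"dp":[0,0,2],"angular":[0,0,0]},{"dp":[0,0,4],"angular":[0,0,0]},{"dp":[0,0,4],"angular":[0,0,0]}]}}

```text
time: 7.2
position: [535.6, 277.0, 39.5]
orientation: [-3.141, -0.0, -0.07]
ft_force: [-0.2, -0.7, -1.2]
width: 0.451
```

Request:
{"api": "carry_out", "payload": {"commands": [{"dp":[0,0,1.5],"angular":[0,0,0]},{"dp":[0,0,3],"angular":[0,0,0]},{"dp":[0,0,3],"angular":[0,0,0]}]}}

```text
time: 7.45
position: [535.8, 278.2, 38.5]
orientation: [-3.139, 0.0, -0.07]
ft_force: [-6.7, -0.7, 17.4]
width: 0.448
```

Request:
{"api": "carry_out", "payload": {"commands": [{"dp":[0,0,-1],"angular":[0,0,0]},{"dp":[0,0,-1],"angular":[0,0,0]},{"dp":[0,0,-1],"angular":[0,0,0]},{"dp":[0,0,-10],"angular":[0,0,0]},{"dp":[0,0,-40],"angular":[0,0,0]},{"dp":[0,0,-80],"angular":[0,0,0]},{"dp":[0,0,-120],"angular":[0,0,0]},{"dp":[0,0,-150],"angular":[0,0,0]},{"dp":[0,0,-150],"angular":[0,0,0]}], "jaw": 0.57}}

```text
time: 8.2
position: [539.5, 279.1, 195.5]
orientation: [-3.133, -0.009, -0.071]
ft_force: [-0.1, 1.0, -0.8]
width: 0.572
```

```bash
python3 - <<'E'
from h import *
to([502,-137,150],-1.65)
im=capture("wrist"); cv2.imwrite("pics/w6.png",im)
im=capture("top"); cv2.imwrite("pics/t2.png",im)
E
```

```text
dp [ -8.4 418.1  41.7] ang [-0.014   0.      1.5794] from [539.5 279.1 195.5] [-3.133 -0.009 -0.071]
```

View pics/w6.png

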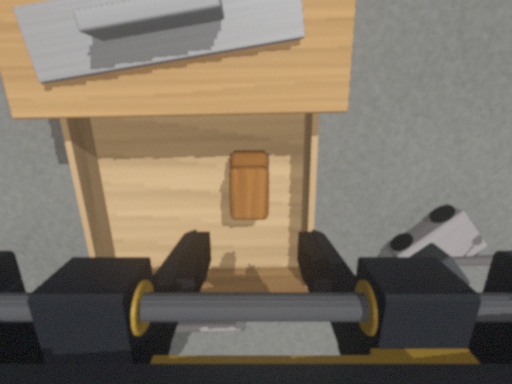

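Request:
{"api": "carry_out", "payload": {"commands": [{"dp":[-8,418,30],"angular":[-0.014,0,1.58]},{"dp":[-8,418,30],"angular":[-0.014,0,1.58]},{"dp":[-8,418,30],"angular":[-0.014,0,1.58]},{"dp":[-8,418,30],"angular":[-0.014,0,1.58]},{"dp":[-8,418,30],"angular":[-0.014,0,1.58]},{"dp":[-8,418,30],"angular":[-0.014,0,1.58]},{"dp":[-8,418,30],"angular":[-0.014,0,1.58]},{"dp":[-8,418,30],"angular":[-0.014,0,1.58]},{"dp":[-8,418,30],"angular":[-0.014,0,1.58]},{"dp":[-8,418,30],"angular":[-0.014,0,1.58]},{"dp":[-8,418,30],"angular":[-0.014,0,1.58]},{"dp":[-8,418,30],"angular":[-0.014,0,1.58]}], "jaw": 0.64}}

```text
time: 9.3
position: [497.1, -142.0, 157.0]
orientation: [3.132, -0.006, -1.583]
ft_force: [0.5, 0.3, -0.3]
width: 0.643
```

```bash
cat > cars.py <<'E'
from h import *
def cars(name):
    C=cam("wrist"); im=capture("wrist"); cv2.imwrite(f"pics/{name}.png",im)
    hsv=cv2.cvtColor(im,cv2.COLOR_BGR2HSV)
    for n,lo,hi in [("blue",(105,120,40),(125,255,255)),("green",(50,100,40),(80,255,255)),("white",(0,0,150),(180,40,255)),("brown",(5,140,60),(16,255,190))]:
        m=cv2.inRange(hsv,lo,hi); m=cv2.morphologyEx(m,cv2.MORPH_OPEN,np.ones((3,3)))
        k,l,st,ce=cv2.connectedComponentsWithStats(m)
        for i in range(1,k):
            if st[i][4]>250: print(n,st[i],ray(C,*ce[i],60).round(0))
E
python3 - <<'E'
from cars import *
cars("w7")
to([502,-137,40],-1.65)
E
```

```text
blue [229 150  42  22 761] [ 531. -138.   60.]
blue [ 225  174   44   40 1516] [ 503. -135.   60.]
green [ 311  151   53   76 2716] [ 503. -212.   60.]
green [307 322  35  33 870] [ 348. -210.   60.]
white [  72   44   92   57 1918] [600. -37.  60.]
white [177  72  47  21 416] [ 591. -104.   60.]
white [ 96 109  20  32 345] [561. -29.  60.]
white [ 81 152  39  24 441] [531. -21.  60.]
white [ 388  159   90   83 4445] [ 495. -286.   60.]
brown [ 116   93  142   22 1969] [576. -96.  60.]
brown [ 312  101  171   25 2166] [ 566. -262.   60.]
dp [ -3.5  -5.4 116.7] ang [ 0.0097 -0.0052  0.0633] from [ 497.7 -139.9  156.7] [ 3.132 -0.005 -1.587]
```

View pics/w7.png

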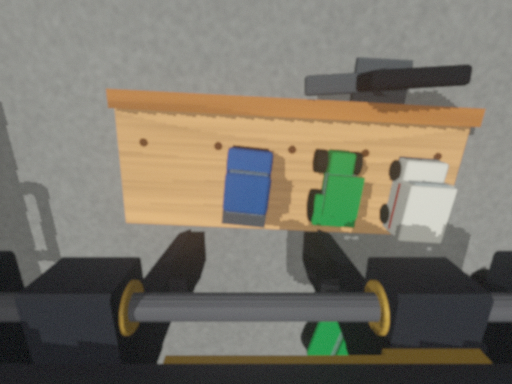

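Request:
{"api": "carry_out", "payload": {"commands": [{"dp":[-4,-5,20],"angular":[0.01,-0.005,0.09]},{"dp":[-4,-5,50],"angular":[0.01,-0.005,0.09]},{"dp":[-4,-5,80],"angular":[0.01,-0.005,0.09]},{"dp":[-4,-5,105],"angular":[0.01,-0.005,0.09]},{"dp":[-4,-5,115],"angular":[0.01,-0.005,0.09]},{"dp":[-4,-5,117],"angular":[0.01,-0.005,0.09]},{"dp":[-4,-5,117],"angular":[0.01,-0.005,0.09]},{"dp":[-4,-5,117],"angular":[0.01,-0.005,0.09]}]}}

```text
time: 10.02
position: [502.1, -136.7, 40.5]
orientation: [-3.14, -0.001, -1.676]
ft_force: [0.1, 0.1, 0.6]
width: 0.64
```

Request:
{"api": "carry_out", "payload": {"commands": [{"dp":[0,0,0],"angular":[0,0,0]},{"dp":[0,0,0],"angular":[0,0,0]},{"dp":[0,0,0],"angular":[0,0,0]},{"dp":[0,0,0],"angular":[0,0,0]},{"dp":[0,0,0],"angular":[0,0,0]},{"dp":[0,0,-3],"angular":[0,0,0]},{"dp":[0,0,-20],"angular":[0,0,0]},{"dp":[0,0,-60],"angular":[0,0,0]},{"dp":[0,0,-100],"angular":[0,0,0]},{"dp":[0,0,-130],"angular":[0,0,0]},{"dp":[0,0,-130],"angular":[0,0,0]},{"dp":[0,0,-130],"angular":[0,0,0]}], "jaw": 0.3, "squeeze": 30}}

```text
time: 11.02
position: [502.7, -136.4, 171.7]
orientation: [-3.137, 0.0, -1.675]
ft_force: [-0.5, 0.4, -3.3]
width: 0.451
```

```bash
python3 - <<'E'
from h import *
s=sense();print(s["width"],s["ft_force"])
to([429,283,170],-0.068)
E
```

```text
0.4511050432083937 [-0.4775006   0.40393831 -3.30587468]
dp [-409.4  117.1    1.2] ang [-0.0034 -0.0035 -1.6074] from [ 502.7 -136.4  171.7] [-3.137  0.    -1.675]
```

Request:
{"api": "carry_out", "payload": {"commands": [{"dp":[-409,117,0],"angular":[-0.003,-0.003,-1.607]},{"dp":[-409,117,0],"angular":[-0.003,-0.003,-1.607]},{"dp":[-409,117,0],"angular":[-0.003,-0.003,-1.607]},{"dp":[-409,117,0],"angular":[-0.003,-0.003,-1.607]},{"dp":[-409,117,0],"angular":[-0.003,-0.003,-1.607]},{"dp":[-409,117,0],"angular":[-0.003,-0.003,-1.607]},{"dp":[-409,117,0],"angular":[-0.003,-0.003,-1.607]},{"dp":[-409,117,0],"angular":[-0.003,-0.003,-1.607]},{"dp":[-409,117,0],"angular":[-0.003,-0.003,-1.607]},{"dp":[-409,117,0],"angular":[-0.003,-0.003,-1.607]},{"dp":[-409,117,0],"angular":[-0.003,-0.003,-1.607]},{"dp":[-409,117,0],"angular":[-0.003,-0.003,-1.607]}]}}

```text
time: 12.02
position: [426.1, 286.9, 169.1]
orientation: [3.141, 0.003, -0.162]
ft_force: [0.6, -0.7, -2.9]
width: 0.456
```

```bash
python3 - <<'E'
from h import *
s=sense();print(s["width"],s["ft_force"])
to([429,282,40],-0.068)
im=capture("wrist"); cv2.imwrite("pics/w8.png",im)
E
```

```text
0.45629883656961556 [ 0.64247168 -0.71102034 -2.93663667]
dp [  4.    4.2 129.1] ang [ 0.0005  0.0026 -0.0941] from [426.1 286.9 169.1] [ 3.141e+00  3.000e-03 -1.620e-01]
```

View pics/w8.png

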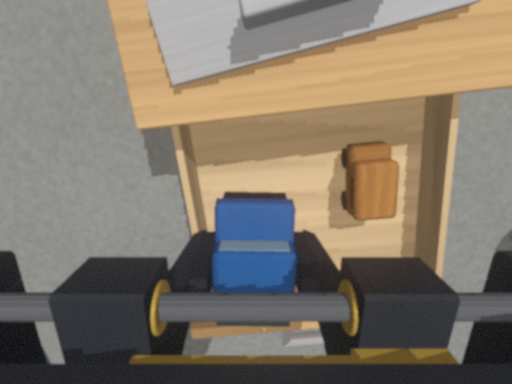

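Request:
{"api": "carry_out", "payload": {"commands": [{"dp":[4,4,20],"angular":[0,0.003,-0.094]},{"dp":[4,4,50],"angular":[0,0.003,-0.094]},{"dp":[4,4,85],"angular":[0,0.003,-0.094]},{"dp":[4,4,110],"angular":[0,0.003,-0.094]},{"dp":[4,4,122],"angular":[0,0.003,-0.094]},{"dp":[4,4,127],"angular":[0,0.003,-0.094]},{"dp":[4,4,129],"angular":[0,0.003,-0.094]},{"dp":[4,4,129],"angular":[0,0.003,-0.094]}]}}

```text
time: 12.73
position: [430.2, 279.3, 40.6]
orientation: [3.14, -0.001, -0.065]
ft_force: [-0.1, -0.1, -1.9]
width: 0.452
```

Base ~16; release after 2 mm more.

Request:
{"api": "carry_out", "payload": {"commands": [{"dp":[0,0,2],"angular":[0,0,0]},{"dp":[0,0,2],"angular":[0,0,0]}]}}

```text
time: 12.9
position: [431.0, 279.8, 39.5]
orientation: [3.141, -0.003, -0.066]
ft_force: [0.8, -0.2, -2.5]
width: 0.449
```

Request:
{"api": "carry_out", "payload": {"commands": [{"dp":[0,0,0],"angular":[0,0,0]},{"dp":[0,0,0],"angular":[0,0,0]},{"dp":[0,0,0],"angular":[0,0,0]},{"dp":[0,0,-10],"angular":[0,0,0]},{"dp":[0,0,-40],"angular":[0,0,0]},{"dp":[0,0,-80],"angular":[0,0,0]},{"dp":[0,0,-120],"angular":[0,0,0]},{"dp":[0,0,-135],"angular":[0,0,0]},{"dp":[0,0,-135],"angular":[0,0,0]}], "jaw": 0.57}}

```text
time: 13.65
position: [432.9, 281.4, 179.3]
orientation: [-3.136, -0.008, -0.066]
ft_force: [0.3, 0.0, 0.3]
width: 0.571
```

```bash
python3 - <<'E'
from h import *
s=sense();print(s["width"],s["ft_force"])
to([500,-213,160],-1.64)
im=capture("wrist"); cv2.imwrite("pics/w9.png",im)
im=capture("top"); cv2.imwrite("pics/t3.png",cv2.resize(im[130:300,80:400],None,fx=2.5,fy=2.5))
E
```

```text
0.5713614036579523 [0.25746154 0.03548632 0.26174426]
dp [ 99.4 489.   17.3] ang [-0.0109 -0.0019  1.574 ] from [432.9 281.4 179.3] [-3.136 -0.008 -0.066]
```

View pics/w9.png

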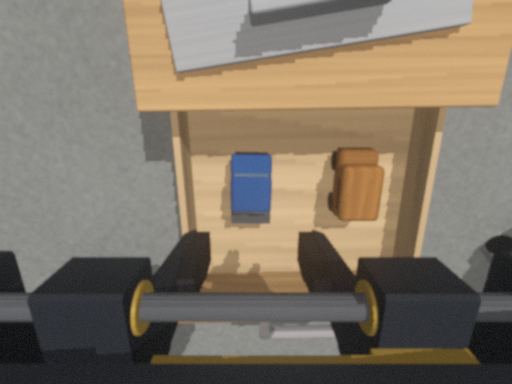

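View pics/t3.png

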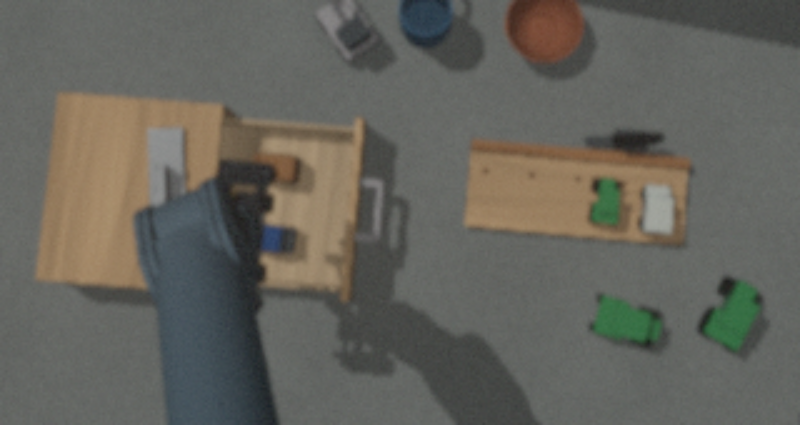

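```bash
python3 - <<'E'
from h import *
C=cam("wrist")
im=cv2.imread("pics/w9.png")
for n,u,v,z in [("pick rear L",232,222,41),("pick rear R",270,222,41),("van rear L",339,219,57),("van rear R",380,219,57),("panel inner L",200,272,79),("R",410,268,79)]: print(n,ray(C,u,v,z).round(1))
to([426,218,120],-0.068)
to([426,218,42],-0.068)
E
```

```text
pick rear L [407.6 246.3  41. ]
pick rear R [445.8 243.8  41. ]
van rear L [510.3 249.6  57. ]
van rear R [549. 247.  57.]
panel inner L [378.1 215.4  79. ]
R [569.6 206.5  79. ]
dp [-0.7 62.4 55.3] ang [-0.0012 -0.0034  0.0026] from [430.6 280.2 175.3] [-3.14e+00 -3.00e-03 -6.50e-02]
dp [ -1.   62.5 133.3] ang [-0.0012 -0.0034  0.0026] from [430.6 280.2 175.3] [-3.14e+00 -3.00e-03 -6.50e-02]
```

Request:
{"api": "carry_out", "payload": {"commands": [{"dp":[-1,35,0],"angular":[0,0,0]},{"dp":[-1,66,0],"angular":[0,0,0]},{"dp":[-1,66,20],"angular":[0,0,0]},{"dp":[-1,66,55],"angular":[0,0,0]},{"dp":[-1,66,90],"angular":[0,0,0]},{"dp":[-1,66,120],"angular":[0,0,0]},{"dp":[-1,66,131],"angular":[0,0,0]},{"dp":[-1,66,131],"angular":[0,0,0]},{"dp":[-1,66,131],"angular":[0,0,0]}], "jaw": 0.0}}

```text
time: 14.5
position: [425.4, 214.0, 44.0]
orientation: [3.142, -0.002, -0.066]
ft_force: [0.5, -0.1, 0.4]
width: 0.006
```

Request:
{"api": "carry_out", "payload": {"commands": [{"dp":[0,-8,0],"angular":[0,0,0]},{"dp":[0,-16,0],"angular":[0,0,0]},{"dp":[0,-24,0],"angular":[0,0,0]},{"dp":[0,-32,0],"angular":[0,0,0]},{"dp":[0,-40,0],"angular":[0,0,0]},{"dp":[0,-46,0],"angular":[0,0,0]},{"dp":[0,-50,0],"angular":[0,0,0]},{"dp":[0,-50,0],"angular":[0,0,0]},{"dp":[0,-50,0],"angular":[0,0,0]}]}}

```text
time: 15.25
position: [428.5, 264.3, 43.9]
orientation: [3.142, -0.002, -0.065]
ft_force: [-0.0, -0.4, -0.4]
width: 0.007
```

```bash
python3 - <<'E'
from h import *
s=sense();print(s["width"],s["ft_force"])
to([528,212,160],-0.068)
E
```

```text
0.007040164424494065 [-0.04179407 -0.37733165 -0.41708418]
dp [ 102.9   45.7 -115.9] ang [ 0.     -0.0018  0.0029] from [428.5 264.3  43.9] [ 3.142e+00 -2.000e-03 -6.500e-02]
```

Request:
{"api": "carry_out", "payload": {"commands": [{"dp":[0,10,-5],"angular":[0,0,0]},{"dp":[0,20,-40],"angular":[0,0,0]},{"dp":[20,40,-60],"angular":[0,0,0]},{"dp":[60,46,-65],"angular":[0,0,0]},{"dp":[103,46,-65],"angular":[0,0,0]},{"dp":[103,46,-65],"angular":[0,0,0]},{"dp":[103,46,-65],"angular":[0,0,0]},{"dp":[103,46,-30],"angular":[0,0,0]},{"dp":[103,46,0],"angular":[0,0,0]},{"dp":[103,46,0],"angular":[0,0,0]},{"dp":[103,46,0],"angular":[0,0,0]}]}}

```text
time: 16.17
position: [525.7, 210.8, 43.2]
orientation: [3.139, 0.003, -0.065]
ft_force: [-0.7, -0.3, -0.0]
width: 0.005
```

Request:
{"api": "carry_out", "payload": {"commands": [{"dp":[0,-8,0],"angular":[0,0,0]},{"dp":[0,-16,0],"angular":[0,0,0]},{"dp":[0,-24,0],"angular":[0,0,0]},{"dp":[0,-32,0],"angular":[0,0,0]},{"dp":[0,-40,0],"angular":[0,0,0]},{"dp":[0,-46,0],"angular":[0,0,0]},{"dp":[0,-50,0],"angular":[0,0,0]},{"dp":[0,-50,0],"angular":[0,0,0]},{"dp":[0,-50,0],"angular":[0,0,0]}]}}

```text
time: 16.92
position: [528.9, 260.7, 43.0]
orientation: [3.139, 0.003, -0.065]
ft_force: [0.8, 0.2, -0.3]
width: 0.007
```

Request:
{"api": "carry_out", "payload": {"commands": [{"dp":[0,10,-5],"angular":[0,0,0]},{"dp":[0,20,-40],"angular":[0,0,0]},{"dp":[0,20,-80],"angular":[0,0,0]},{"dp":[0,20,-120],"angular":[0,0,0]},{"dp":[0,20,-140],"angular":[0,0,0]},{"dp":[0,20,-140],"angular":[0,0,0]},{"dp":[0,20,-140],"angular":[0,0,0]}]}}

```text
time: 17.5
position: [528.7, 240.1, 184.3]
orientation: [3.141, 0.001, -0.066]
ft_force: [-1.1, -0.4, -0.9]
width: 0.006
```

```bash
python3 - <<'E'
from h import *
s=sense();print(s["width"],s["ft_force"])
to([500,-213,160],-1.64)
im=capture("wrist"); cv2.imwrite("pics/w10.png",im)
im=capture("top"); cv2.imwrite("pics/t4.png",cv2.resize(im[130:300,80:400],None,fx=2.5,fy=2.5))
E
```

```text
0.006422323885307053 [-1.05166853 -0.39609798 -0.87507574]
dp [  1.4 454.   24.8] ang [ 1.5000e-03 -1.0000e-04  1.5739e+00] from [528.7 240.1 184.3] [ 3.141e+00  1.000e-03 -6.600e-02]
```

View pics/w10.png

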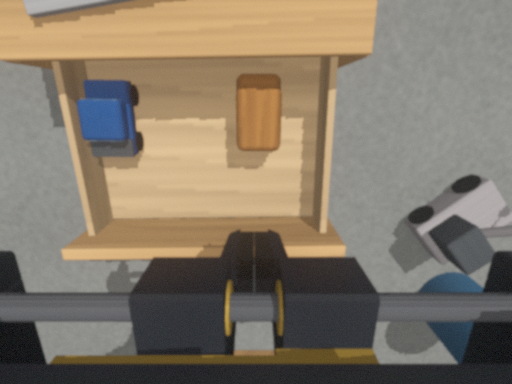

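View pics/t4.png

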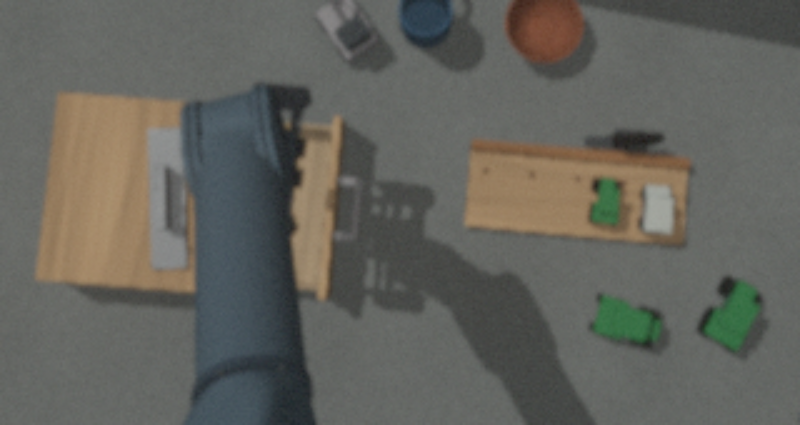

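```bash
python3 - <<'E'
from h import *
C=cam("wrist")
for n,u,v,z in [("panel outer top L",65,252,79),("panel outer top R",343,246,79),("panel inner top L",70,236,79),("panel inner top R",341,230,79),("floor frontL",110,219,13),("R",320,214,13),("pick rear",113,157,41),("van rear",260,151,57),("van roof front",258,80,57),("unit edge",250,58,88),("pick cab",108,120,57),("Rwall in top",318,210,53),("Lwall",90,225,53)]: print(n,ray(C,u,v,z).round(1))
E
```

```text
panel outer top L [349.9 199.   79. ]
panel outer top R [605.6 189.   79. ]
panel inner top L [358.9 214.9  79. ]
panel inner top R [603.3 205.2  79. ]
floor frontL [360.3 202.8  13. ]
R [599.  193.6  13. ]
pick rear [394.  277.7  41. ]
van rear [535.4 277.   57. ]
van roof front [537.3 336.3  57. ]
unit edge [532.1 349.4  88. ]
pick cab [405.2 312.7  57. ]
Rwall in top [588.3 215.1  53. ]
Lwall [362.4 213.6  53. ]
```

Request:
{"api": "carry_out", "payload": {"commands": [{"dp":[-50,-3,0],"angular":[0,0,0]},{"dp":[-50,-3,30],"angular":[0,0,0]},{"dp":[-50,-3,70],"angular":[0,0,0]},{"dp":[-50,-3,105],"angular":[0,0,0]},{"dp":[-50,-3,130],"angular":[0,0,0]},{"dp":[-50,-3,134],"angular":[0,0,0]},{"dp":[-50,-3,134],"angular":[0,0,0]}]}}

```text
time: 18.18
position: [475.1, 244.3, 46.1]
orientation: [3.135, 0.009, -0.066]
ft_force: [0.6, -0.1, 0.7]
width: 0.004
```

Request:
{"api": "carry_out", "payload": {"commands": [{"dp":[0,10,0],"angular":[0,0,0]},{"dp":[0,18,0],"angular":[0,0,0]},{"dp":[0,26,0],"angular":[0,0,0]},{"dp":[0,34,0],"angular":[0,0,0]},{"dp":[0,40,0],"angular":[0,0,0]},{"dp":[0,46,0],"angular":[0,0,0]},{"dp":[0,52,0],"angular":[0,0,0]},{"dp":[0,58,0],"angular":[0,0,0]},{"dp":[0,64,0],"angular":[0,0,0]},{"dp":[0,68,0],"angular":[0,0,0]},{"dp":[0,68,0],"angular":[0,0,0]}]}}

```text
time: 19.1
position: [470.3, 174.9, 46.4]
orientation: [3.134, 0.01, -0.068]
ft_force: [0.2, -0.6, -0.0]
width: 0.005
```

Request:
{"api": "carry_out", "payload": {"commands": [{"dp":[0,3,0],"angular":[0,0,0]},{"dp":[0,6,0],"angular":[0,0,0]},{"dp":[0,9,0],"angular":[0,0,0]},{"dp":[0,9,0],"angular":[0,0,0]}]}}

```text
time: 19.43
position: [469.3, 165.1, 46.3]
orientation: [3.133, 0.01, -0.068]
ft_force: [-0.1, -0.4, 0.2]
width: 0.001
```

Request:
{"api": "carry_out", "payload": {"commands": [{"dp":[0,-8,0],"angular":[0,0,0]},{"dp":[0,-30,-40],"angular":[0,0,0]},{"dp":[0,-60,-80],"angular":[0,0,0]},{"dp":[0,-80,-120],"angular":[0,0,0]},{"dp":[0,-80,-150],"angular":[0,0,0]},{"dp":[0,-80,-150],"angular":[0,0,0]},{"dp":[0,-80,-150],"angular":[0,0,0]}], "jaw": 0.64}}

```text
time: 20.02
position: [477.5, 248.2, 197.9]
orientation: [3.136, 0.007, -0.066]
ft_force: [0.3, -0.5, -2.1]
width: 0.51
```

```bash
python3 - <<'E'
from h import *
s=sense();print(s["width"],s["ft_force"],tool()[0])
im=capture("wrist"); cv2.imwrite("pics/w11.png",im)
E
```

```text
0.5098019380214113 [ 0.28332112 -0.5350168  -2.05932004] [477.50629605 248.15077716 197.90614952]
```

View pics/w11.png

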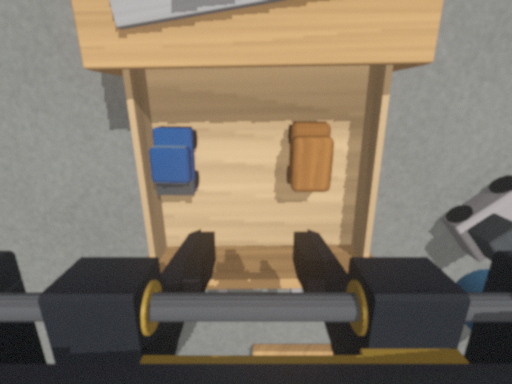

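```bash
python3 - <<'E'
from h import *
C=cam("wrist")
for n,u,v,z in [("van roof RL",291,190,57),("van roof RR",331,190,57),("van roof FL",292,136,57),("van roof FR",331,137,57),("pick cab RL",152,183,57),("pick cab RR",193,183,57),("FL",152,147,57),("FR",193,147,57),("floor front L",164,248,13),("R",345,246,13),("unit edge",300,66,88),("Rwall in top",356,240,53),("Lwall",152,240,53),("Lw2",141,80,53),("Lfloor",167,200,13)]: print(n,ray(C,u,v,z).round(1))
to([429,272,160],-0.068)
E
```

```text
van roof RL [512.  240.2  57. ]
van roof RR [551.3 237.6  57. ]
van roof FL [514.4 292.8  57. ]
van roof FR [550.4 289.5  57. ]
pick cab RL [375.9 256.3  57. ]
pick cab RR [416.2 253.6  57. ]
FL [382.3 291.4  57. ]
FR [421.  288.8  57. ]
floor front L [357.7 160.2  13. ]
R [580.8 149.1  13. ]
unit edge [518.2 349.3  88. ]
Rwall in top [579.7 178.6  53. ]
Lwall [362.7 192.2  53. ]
Lw2 [381.8 350.7  53. ]
Lfloor [371.8 222.7  13. ]
dp [-48.5 -22.3  36.3] ang [0.008  0.0097 0.0009] from [476.3 246.8 196. ] [ 3.134  0.01  -0.067]
```

```bash
python3 - <<'E'
from h import *
to([500,-213,160],-1.63)
E
```

```text
dp [ 54.8 456.9  39.1] ang [1.3800e-02 1.4000e-03 1.5629e+00] from [476.3 246.8 196. ] [ 3.134  0.01  -0.067]
```

Request:
{"api": "carry_out", "payload": {"commands": [{"dp":[55,457,30],"angular":[0.01,0,1.563]},{"dp":[55,457,30],"angular":[0.01,0,1.563]},{"dp":[55,457,30],"angular":[0.01,0,1.563]},{"dp":[55,457,30],"angular":[0.01,0,1.563]},{"dp":[55,457,30],"angular":[0.01,0,1.563]},{"dp":[55,457,30],"angular":[0.01,0,1.563]},{"dp":[55,457,30],"angular":[0.01,0,1.563]},{"dp":[55,457,30],"angular":[0.01,0,1.563]},{"dp":[55,457,30],"angular":[0.01,0,1.563]},{"dp":[55,457,30],"angular":[0.01,0,1.563]},{"dp":[55,457,30],"angular":[0.01,0,1.563]},{"dp":[55,457,30],"angular":[0.01,0,1.563]}], "jaw": 0.64}}

```text
time: 21.07
position: [496.9, -222.8, 168.2]
orientation: [3.136, -0.007, -1.586]
ft_force: [-0.5, 0.2, -0.6]
width: 0.643
```

Request:
{"api": "carry_out", "payload": {"commands": [{"dp":[0,0,0],"angular":[0,0,0.05]},{"dp":[0,0,0],"angular":[0,0,0.05]},{"dp":[0,0,0],"angular":[0,0,0.05]}]}}

```text
time: 21.32
position: [495.4, -222.8, 166.7]
orientation: [3.133, -0.008, -1.635]
ft_force: [-0.0, 0.2, -0.1]
width: 0.644
```

```bash
python3 - <<'E'
from cars import *
cars("w12")
to([500,-213,40],-1.63)
E
```

```text
green [ 226  149   41   72 2376] [ 503. -217.   60.]
green [ 244  321   87   34 2254] [ 335. -244.   60.]
white [ 306  154   51   78 3450] [ 495. -289.   60.]
brown [  21  101  362   18 5272] [ 571. -189.   60.]
dp [-10.2  -4.4 126.9] ang [ 0.008  -0.0071 -0.004 ] from [ 496.  -222.1  167. ] [ 3.134 -0.007 -1.634]
```

View pics/w12.png

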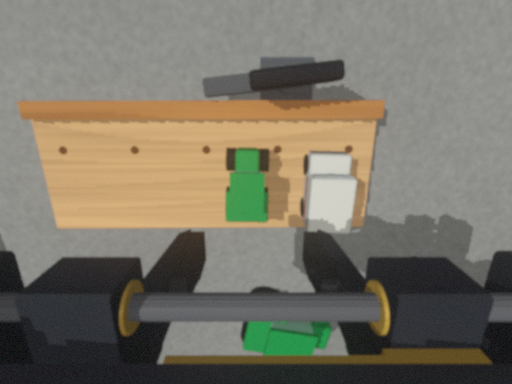

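Request:
{"api": "carry_out", "payload": {"commands": [{"dp":[-8,-5,25],"angular":[0.008,-0.007,0]},{"dp":[-8,-5,60],"angular":[0.008,-0.007,0]},{"dp":[-8,-5,90],"angular":[0.008,-0.007,0]},{"dp":[-8,-5,112],"angular":[0.008,-0.007,0]},{"dp":[-8,-5,124],"angular":[0.008,-0.007,0]},{"dp":[-8,-5,127],"angular":[0.008,-0.007,0]},{"dp":[-8,-5,127],"angular":[0.008,-0.007,0]},{"dp":[-8,-5,127],"angular":[0.008,-0.007,0]}], "jaw": 0.6}}

```text
time: 22.03
position: [501.2, -215.4, 40.9]
orientation: [-3.14, -0.001, -1.633]
ft_force: [0.2, -0.5, 0.2]
width: 0.599
```

Request:
{"api": "carry_out", "payload": {"commands": [{"dp":[0,0,0],"angular":[0,0,0]},{"dp":[0,0,0],"angular":[0,0,0]},{"dp":[0,0,0],"angular":[0,0,0]},{"dp":[0,0,0],"angular":[0,0,0]},{"dp":[0,0,0],"angular":[0,0,0]},{"dp":[0,0,-3],"angular":[0,0,0]},{"dp":[0,0,-20],"angular":[0,0,0]},{"dp":[0,0,-60],"angular":[0,0,0]},{"dp":[0,0,-100],"angular":[0,0,0]},{"dp":[0,0,-130],"angular":[0,0,0]},{"dp":[0,0,-130],"angular":[0,0,0]},{"dp":[0,0,-130],"angular":[0,0,0]}], "jaw": 0.3, "squeeze": 30}}

```text
time: 23.03
position: [501.8, -215.3, 172.4]
orientation: [-3.137, -0.0, -1.633]
ft_force: [0.5, 0.5, -1.8]
width: 0.45
```

```bash
python3 - <<'E'
from h import *
s=sense();print(s["width"],s["ft_force"])
to([535,195,170],-0.068)
E
```

```text
0.4503311313420037 [ 0.48584898  0.50111543 -1.82701421]
dp [-411.5   -7.7    2.2] ang [-0.0032 -0.004  -1.5648] from [ 501.8 -215.3  172.4] [-3.137 -0.    -1.633]
```

Request:
{"api": "carry_out", "payload": {"commands": [{"dp":[-412,-8,2],"angular":[-0.003,-0.004,-1.565]},{"dp":[-412,-8,2],"angular":[-0.003,-0.004,-1.565]},{"dp":[-412,-8,2],"angular":[-0.003,-0.004,-1.565]},{"dp":[-412,-8,2],"angular":[-0.003,-0.004,-1.565]},{"dp":[-412,-8,2],"angular":[-0.003,-0.004,-1.565]},{"dp":[-412,-8,2],"angular":[-0.003,-0.004,-1.565]},{"dp":[-412,-8,2],"angular":[-0.003,-0.004,-1.565]},{"dp":[-412,-8,2],"angular":[-0.003,-0.004,-1.565]},{"dp":[-412,-8,2],"angular":[-0.003,-0.004,-1.565]},{"dp":[-412,-8,2],"angular":[-0.003,-0.004,-1.565]},{"dp":[-412,-8,2],"angular":[-0.003,-0.004,-1.565]},{"dp":[-412,-8,2],"angular":[-0.003,-0.004,-1.565]}]}}

```text
time: 24.03
position: [533.5, 199.0, 168.1]
orientation: [3.141, 0.003, -0.121]
ft_force: [0.4, -0.7, -0.9]
width: 0.453
```

```bash
python3 - <<'E'
from h import *
s=sense();print(s["width"],s["ft_force"])
to([535,196,100],-0.068)
C=cam("wrist");im=capture("wrist"); cv2.imwrite("pics/w13.png",im)
print(proj(C,[532,238,57]))
E
```

```text
0.4531995039984955 [ 0.35879362 -0.65970664 -0.87381665]
dp [ 2.   2.7 68.1] ang [ 0.0001  0.0032 -0.053 ] from [533.5 199.  168.1] [ 3.141e+00  3.000e-03 -1.210e-01]
[246.07238974 152.98028723]
```

View pics/w13.png

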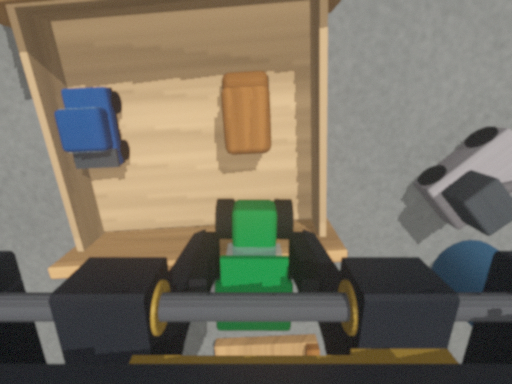

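```bash
python3 - <<'E'
from h import *
C=cam("wrist")
for p in [(105,232),(200,227),(305,221)]: print(ray(C,*p,13).round(1))
E
```

```text
[364.1 159.2  13. ]
[469.4 153.   13. ]
[584.1 146.8  13. ]
```

Request:
{"api": "carry_out", "payload": {"commands": [{"dp":[2,3,20],"angular":[0,0.003,-0.053]},{"dp":[2,3,45],"angular":[0,0.003,-0.053]},{"dp":[2,3,65],"angular":[0,0.003,-0.053]},{"dp":[2,3,72],"angular":[0,0.003,-0.053]},{"dp":[2,3,72],"angular":[0,0.003,-0.053]}]}}

```text
time: 24.5
position: [533.1, 192.4, 93.8]
orientation: [3.138, 0.005, -0.066]
ft_force: [-0.9, 0.9, -1.5]
width: 0.452
```

Request:
{"api": "carry_out", "payload": {"commands": [{"dp":[0,-3,12],"angular":[0,0,0]},{"dp":[0,-3,25],"angular":[0,0,0]},{"dp":[0,-3,38],"angular":[0,0,0]},{"dp":[0,-3,48],"angular":[0,0,0]},{"dp":[0,-3,53],"angular":[0,0,0]},{"dp":[0,-3,54],"angular":[0,0,0]},{"dp":[0,-3,54],"angular":[0,0,0]}]}}

```text
time: 25.08
position: [533.1, 195.1, 39.5]
orientation: [3.138, 0.005, -0.067]
ft_force: [-0.2, -0.2, -0.1]
width: 0.448
```

Request:
{"api": "carry_out", "payload": {"commands": [{"dp":[0,0,0],"angular":[0,0,0]},{"dp":[0,0,0],"angular":[0,0,0]},{"dp":[0,0,0],"angular":[0,0,0]},{"dp":[0,0,-10],"angular":[0,0,0]},{"dp":[0,0,-40],"angular":[0,0,0]},{"dp":[0,0,-80],"angular":[0,0,0]},{"dp":[0,0,-120],"angular":[0,0,0]},{"dp":[0,0,-135],"angular":[0,0,0]},{"dp":[0,0,-135],"angular":[0,0,0]}], "jaw": 0.57}}

```text
time: 25.83
position: [536.6, 196.4, 179.8]
orientation: [-3.141, -0.002, -0.067]
ft_force: [0.4, 0.6, -0.0]
width: 0.568
```

```bash
python3 - <<'E'
from h import *
s=sense();print(s["width"],s["ft_force"])
to([487,-289,170],-1.65)
E
```

```text
0.5680416319020386 [ 0.39702657  0.56094516 -0.00095533]
dp [-17.  487.6   9.3] ang [-2.4000e-03 -1.1000e-03  1.5831e+00] from [536.6 196.4 179.8] [-3.141e+00 -2.000e-03 -6.700e-02]
```

Request:
{"api": "carry_out", "payload": {"commands": [{"dp":[-17,488,5],"angular":[0,0,1.583]},{"dp":[-17,488,5],"angular":[0,0,1.583]},{"dp":[-17,488,5],"angular":[0,0,1.583]},{"dp":[-17,488,5],"angular":[0,0,1.583]},{"dp":[-17,488,5],"angular":[0,0,1.583]},{"dp":[-17,488,5],"angular":[0,0,1.583]},{"dp":[-17,488,5],"angular":[0,0,1.583]},{"dp":[-17,488,5],"angular":[0,0,1.583]},{"dp":[-17,488,5],"angular":[0,0,1.583]},{"dp":[-17,488,5],"angular":[0,0,1.583]},{"dp":[-17,488,5],"angular":[0,0,1.583]},{"dp":[-17,488,5],"angular":[0,0,1.583]}], "jaw": 0.64}}

```text
time: 26.83
position: [485.3, -293.3, 174.5]
orientation: [-3.14, -0.001, -1.576]
ft_force: [0.5, -0.3, 0.6]
width: 0.641
```

Request:
{"api": "carry_out", "payload": {"commands": [{"dp":[0,0,0],"angular":[0,0,0.07]},{"dp":[0,0,0],"angular":[0,0,0.07]},{"dp":[0,0,0],"angular":[0,0,0.07]}]}}

```text
time: 27.08
position: [484.9, -292.7, 173.9]
orientation: [-3.141, 0.0, -1.643]
ft_force: [0.3, 0.6, -0.2]
width: 0.638
```

```bash
python3 - <<'E'
from cars import *
cars("w14")
to([489,-288,40],-1.65)
im=capture("top"); cv2.imwrite("pics/t5.png",cv2.resize(im[130:300,80:400],None,fx=2.5,fy=2.5))
E
```

```text
green [ 184  321   87   34 2247] [ 327. -249.   60.]
white [ 230  147   46   93 3483] [ 491. -292.   60.]
brown [   0   96  305   19 4107] [ 568. -216.   60.]
dp [ -4.   -3.3 133.9] ang [-0.0007  0.0007  0.0082] from [ 485.3 -291.9  173.9] [-3.141e+00  1.000e-03 -1.642e+00]
```

View pics/w14.png

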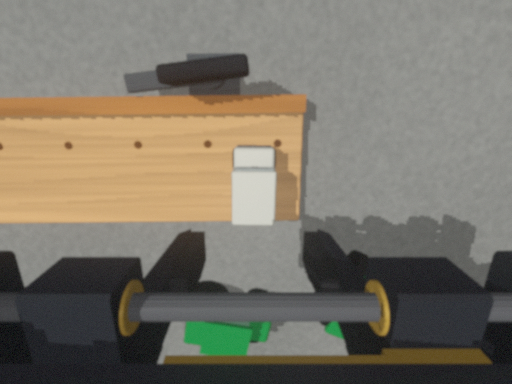

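View pics/t5.png

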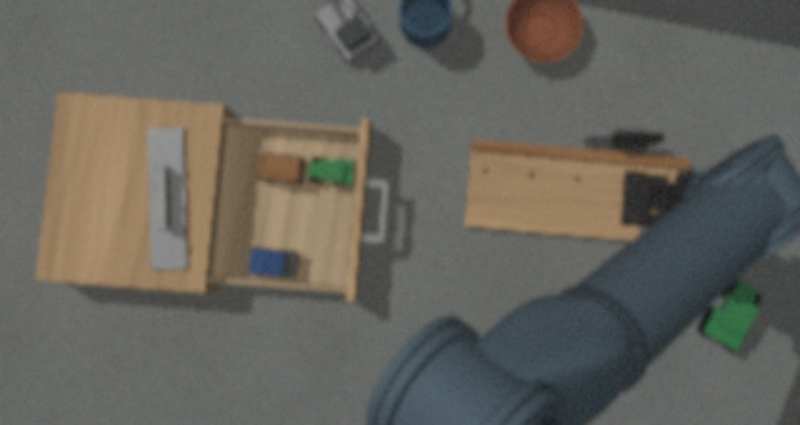

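Request:
{"api": "carry_out", "payload": {"commands": [{"dp":[-2,-4,25],"angular":[0,0,0]},{"dp":[-2,-4,60],"angular":[0,0,0]},{"dp":[-2,-4,95],"angular":[0,0,0]},{"dp":[-2,-4,118],"angular":[0,0,0]},{"dp":[-2,-4,131],"angular":[0,0,0]},{"dp":[-2,-4,134],"angular":[0,0,0]},{"dp":[-2,-4,134],"angular":[0,0,0]},{"dp":[-2,-4,134],"angular":[0,0,0]}]}}

```text
time: 27.85
position: [490.8, -290.0, 41.3]
orientation: [-3.139, 0.0, -1.641]
ft_force: [-0.4, -0.2, 0.4]
width: 0.638
```

Request:
{"api": "carry_out", "payload": {"commands": [{"dp":[0,0,0],"angular":[0,0,0]},{"dp":[0,0,0],"angular":[0,0,0]},{"dp":[0,0,0],"angular":[0,0,0]},{"dp":[0,0,0],"angular":[0,0,0]},{"dp":[0,0,0],"angular":[0,0,0]},{"dp":[0,0,-3],"angular":[0,0,0]},{"dp":[0,0,-20],"angular":[0,0,0]},{"dp":[0,0,-60],"angular":[0,0,0]},{"dp":[0,0,-100],"angular":[0,0,0]},{"dp":[0,0,-130],"angular":[0,0,0]},{"dp":[0,0,-130],"angular":[0,0,0]},{"dp":[0,0,-130],"angular":[0,0,0]}], "jaw": 0.3, "squeeze": 30}}

```text
time: 28.85
position: [491.2, -290.0, 172.7]
orientation: [-3.136, -0.0, -1.64]
ft_force: [0.1, 1.2, -1.6]
width: 0.453
```

```bash
python3 - <<'E'
from h import *
s=sense();print(s["width"],s["ft_force"])
to([462,212,170],-0.068)
E
```

```text
0.452719614616451 [ 0.07093684  1.21584133 -1.63670757]
dp [-498.8   63.9    2.2] ang [-0.0043 -0.0046 -1.5721] from [ 491.2 -290.   172.7] [-3.136 -0.    -1.64 ]
```

Request:
{"api": "carry_out", "payload": {"commands": [{"dp":[-499,64,2],"angular":[-0.004,-0.004,-1.572]},{"dp":[-499,64,2],"angular":[-0.004,-0.004,-1.572]},{"dp":[-499,64,2],"angular":[-0.004,-0.004,-1.572]},{"dp":[-499,64,2],"angular":[-0.004,-0.004,-1.572]},{"dp":[-499,64,2],"angular":[-0.004,-0.004,-1.572]},{"dp":[-499,64,2],"angular":[-0.004,-0.004,-1.572]},{"dp":[-499,64,2],"angular":[-0.004,-0.004,-1.572]},{"dp":[-499,64,2],"angular":[-0.004,-0.004,-1.572]},{"dp":[-499,64,2],"angular":[-0.004,-0.004,-1.572]},{"dp":[-499,64,2],"angular":[-0.004,-0.004,-1.572]},{"dp":[-499,64,2],"angular":[-0.004,-0.004,-1.572]},{"dp":[-499,64,2],"angular":[-0.004,-0.004,-1.572]}]}}

```text
time: 29.85
position: [460.1, 211.0, 168.8]
orientation: [3.14, 0.002, -0.134]
ft_force: [0.9, 0.4, -0.9]
width: 0.447
```

```bash
python3 - <<'E'
from h import *
s=sense();print(s["width"],s["ft_force"])
to([462,212,40],-0.068)
im=capture("wrist"); cv2.imwrite("pics/w15.png",im)
E
```

```text
0.4470742658514629 [ 0.89190125  0.38035252 -0.8627434 ]
dp [  2.   -1.4 128.8] ang [ 0.0014  0.002  -0.0657] from [460.1 211.  168.8] [ 3.14e+00  2.00e-03 -1.34e-01]
```

View pics/w15.png

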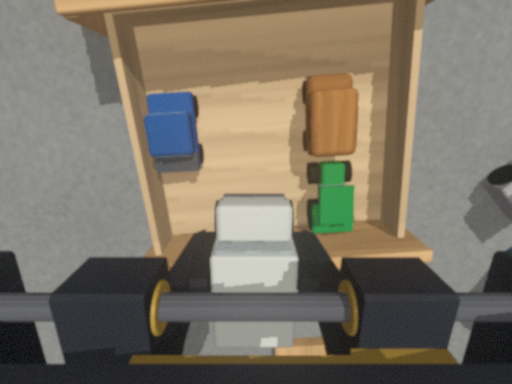

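Request:
{"api": "carry_out", "payload": {"commands": [{"dp":[2,-1,20],"angular":[0,0.002,-0.066]},{"dp":[2,-1,50],"angular":[0,0.002,-0.066]},{"dp":[2,-1,80],"angular":[0,0.002,-0.066]},{"dp":[2,-1,105],"angular":[0,0.002,-0.066]},{"dp":[2,-1,118],"angular":[0,0.002,-0.066]},{"dp":[2,-1,126],"angular":[0,0.002,-0.066]},{"dp":[2,-1,129],"angular":[0,0.002,-0.066]},{"dp":[2,-1,129],"angular":[0,0.002,-0.066]}]}}

```text
time: 30.57
position: [459.7, 222.1, 39.2]
orientation: [-3.138, 0.003, -0.05]
ft_force: [0.1, 0.6, -1.8]
width: 0.447
```

Request:
{"api": "carry_out", "payload": {"commands": [{"dp":[0,0,0],"angular":[0,0,0]},{"dp":[0,0,0],"angular":[0,0,0]},{"dp":[0,0,0],"angular":[0,0,0]},{"dp":[0,0,-10],"angular":[0,0,0]},{"dp":[0,0,-40],"angular":[0,0,0]},{"dp":[0,0,-80],"angular":[0,0,0]},{"dp":[0,0,-120],"angular":[0,0,0]},{"dp":[0,0,-150],"angular":[0,0,0]},{"dp":[0,0,-165],"angular":[0,0,0]},{"dp":[0,0,-165],"angular":[0,0,0]}], "jaw": 0.57}}

```text
time: 31.4
position: [462.3, 222.4, 208.5]
orientation: [-3.133, -0.003, -0.051]
ft_force: [0.6, -0.4, -0.4]
width: 0.567
```

```bash
python3 - <<'E'
from h import *
s=sense();print(s["width"],s["ft_force"],tool()[0])
im=capture("wrist"); cv2.imwrite("pics/w16.png",im)
to([473,50,170],-1.571-0.068)
E
```

```text
0.5674580166153095 [ 0.56605237 -0.36756686 -0.40088638] [462.31599753 222.44256448 208.52252255]
dp [ 20.5 171.6  35.2] ang [-0.0054  0.0051  1.5887] from [461.2 222.1 206.3] [-3.135 -0.    -0.05 ]
```

View pics/w16.png

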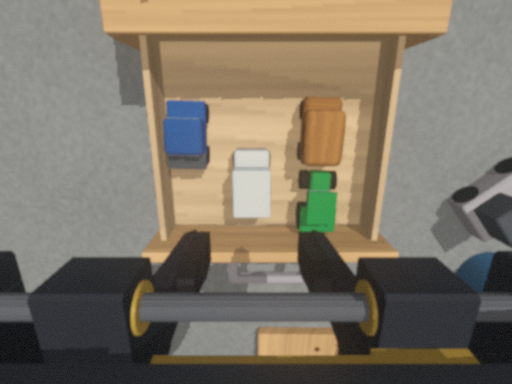

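```bash
python3 - <<'E'
from h import *
to([472,75,150],-0.068)
E
```

```text
dp [ 18.2 146.8  55.4] ang [-0.0067 -0.0002  0.0177] from [461.2 222.1 206.3] [-3.135 -0.    -0.05 ]
```

Request:
{"api": "carry_out", "payload": {"commands": [{"dp":[18,40,0],"angular":[-0.007,0,0.018]},{"dp":[18,80,10],"angular":[-0.007,0,0.018]},{"dp":[18,120,20],"angular":[-0.007,0,0.018]},{"dp":[18,147,50],"angular":[-0.007,0,0.018]},{"dp":[18,147,80],"angular":[-0.007,0,0.018]},{"dp":[18,147,110],"angular":[-0.007,0,0.018]},{"dp":[18,147,140],"angular":[-0.007,0,0.018]},{"dp":[18,147,148],"angular":[-0.007,0,0.018]},{"dp":[18,147,148],"angular":[-0.007,0,0.018]},{"dp":[18,147,148],"angular":[-0.007,0,0.018]}], "jaw": 0.0}}

```text
time: 32.28
position: [471.5, 75.1, 57.5]
orientation: [3.141, 0.001, -0.069]
ft_force: [-0.2, 0.7, 0.3]
width: 0.003
```

```bash
python3 - <<'E'
from h import *
to([472,85,58],-0.068)
to([472+14,280,58],-0.068)
im=capture("wrist"); cv2.imwrite("pics/w17.png",im)
E
```

```text
dp [-0.2 -9.9 -0.6] ang [ 0.0009  0.0009 -0.0005] from [471.5  75.1  57.5] [ 3.141e+00  1.000e-03 -6.900e-02]
dp [   0.4 -205.4   -0.7] ang [ 0.0009  0.0009 -0.0005] from [471.5  75.1  57.5] [ 3.141e+00  1.000e-03 -6.900e-02]
```

View pics/w17.png

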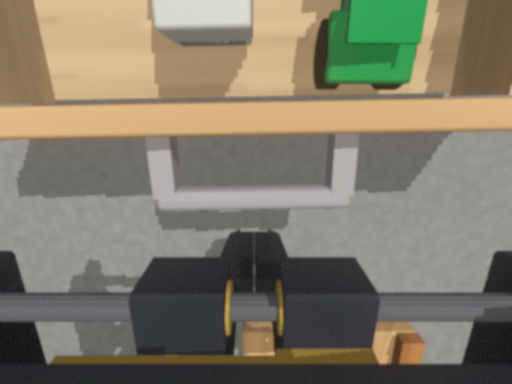

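Request:
{"api": "carry_out", "payload": {"commands": [{"dp":[0,-10,0],"angular":[0,0,0]},{"dp":[0,-18,0],"angular":[0,0,0]},{"dp":[0,-28,0],"angular":[0,0,0]},{"dp":[0,-40,0],"angular":[0,0,0]},{"dp":[0,-52,0],"angular":[0,0,0]},{"dp":[0,-64,0],"angular":[0,0,0]},{"dp":[0,-76,0],"angular":[0,0,0]},{"dp":[0,-88,0],"angular":[0,0,0]},{"dp":[0,-100,0],"angular":[0,0,0]},{"dp":[0,-112,0],"angular":[0,0,0]},{"dp":[0,-124,0],"angular":[0,0,0]},{"dp":[0,-132,0],"angular":[0,0,0]}]}}

```text
time: 33.33
position: [481.2, 209.3, 58.0]
orientation: [-3.141, -0.001, -0.067]
ft_force: [0.4, 0.1, 0.6]
width: 0.005
```

Request:
{"api": "carry_out", "payload": {"commands": [{"dp":[0,-10,0],"angular":[0,0,0]},{"dp":[0,-20,0],"angular":[0,0,0]},{"dp":[0,-30,0],"angular":[0,0,0]},{"dp":[0,-40,0],"angular":[0,0,0]},{"dp":[0,-50,0],"angular":[0,0,0]},{"dp":[0,-60,0],"angular":[0,0,0]},{"dp":[0,-66,0],"angular":[0,0,0]},{"dp":[0,-70,0],"angular":[0,0,0]}]}}

```text
time: 34.0
position: [486.2, 280.7, 58.2]
orientation: [-3.14, -0.002, -0.066]
ft_force: [-0.5, -0.6, 0.3]
width: 0.008
```

Request:
{"api": "carry_out", "payload": {"commands": [{"dp":[0,-3,0],"angular":[0,0,0]},{"dp":[0,-6,0],"angular":[0,0,0]},{"dp":[0,-10,0],"angular":[0,0,0]},{"dp":[0,-12,0],"angular":[0,0,0]},{"dp":[0,-12,0],"angular":[0,0,0]}]}}

```text
time: 34.42
position: [487.3, 293.4, 58.3]
orientation: [-3.139, -0.002, -0.066]
ft_force: [-1.0, 0.1, -0.5]
width: 0.006
```

```bash
python3 - <<'E'
from h import *
im=capture("wrist"); cv2.imwrite("pics/w18.png",im)
E
```

```text
(no output)
```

View pics/w18.png

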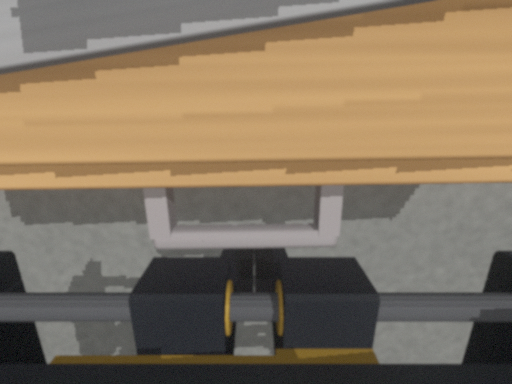

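Request:
{"api": "carry_out", "payload": {"commands": [{"dp":[0,-3,0],"angular":[0,0,0]},{"dp":[0,-6,0],"angular":[0,0,0]},{"dp":[0,-9,0],"angular":[0,0,0]},{"dp":[0,-11,0],"angular":[0,0,0]},{"dp":[0,-11,0],"angular":[0,0,0]}]}}

```text
time: 34.88
position: [487.6, 293.9, 58.2]
orientation: [3.131, 0.002, -0.071]
ft_force: [-5.4, -24.0, 15.4]
width: 0.002
```

Request:
{"api": "carry_out", "payload": {"commands": [{"dp":[0,20,0],"angular":[0,0,0]},{"dp":[0,30,-20],"angular":[0,0,0]},{"dp":[0,30,-60],"angular":[0,0,0]},{"dp":[0,20,-100],"angular":[0,0,0]},{"dp":[0,0,-140],"angular":[0,0,0]},{"dp":[0,-30,-180],"angular":[0,0,0]},{"dp":[0,-40,-190],"angular":[0,0,0]},{"dp":[0,-40,-190],"angular":[0,0,0]},{"dp":[0,-40,-190],"angular":[0,0,0]},{"dp":[0,-40,-190],"angular":[0,0,0]}], "jaw": 0.4}}

```text
time: 35.72
position: [490.5, 334.5, 246.7]
orientation: [3.129, 0.003, -0.072]
ft_force: [-0.2, 0.2, 0.2]
width: 0.399
```

```bash
python3 - <<'E'
from h import *
s=sense();print(s["ft_force"],tool()[0])
im=capture("wrist"); cv2.imwrite("pics/w19.png",im); cv2.imwrite("pics/w19b.png",cv2.resize(im[0:240],None,fx=1.56,fy=1.56,interpolation=cv2.INTER_CUBIC))
im=capture("top"); cv2.imwrite("pics/t6.png",cv2.resize(im[130:300,80:400],None,fx=2.5,fy=2.5))
E
```

```text
[-0.2280359   0.19917928  0.16515408] [490.50155932 334.50024706 246.69305491]
```

View pics/w19b.png

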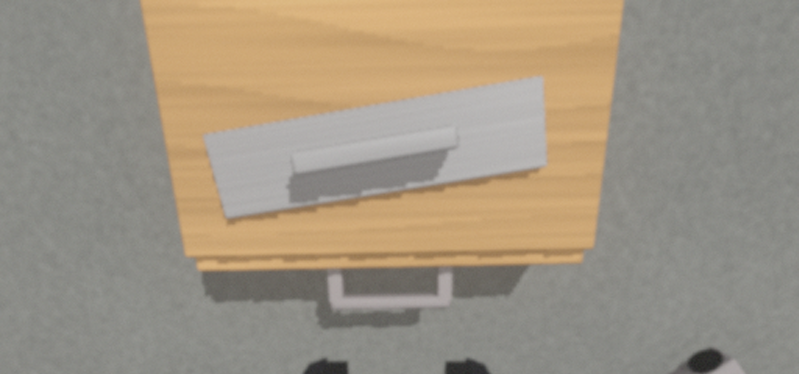

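View pics/t6.png

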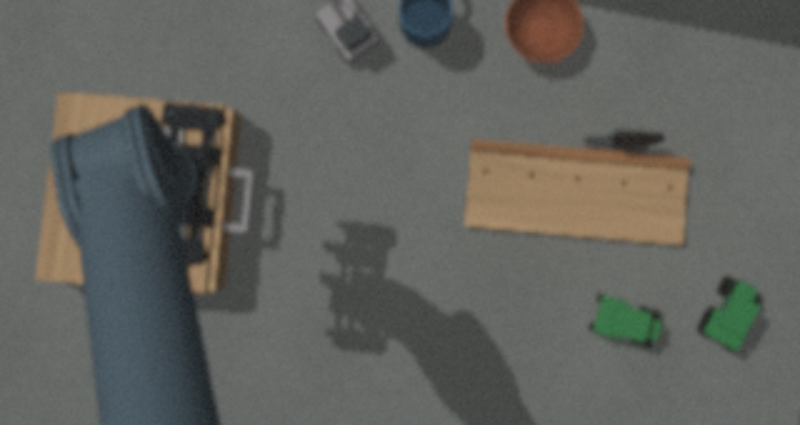

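```bash
python3 - <<'E'
from h import *
C=cam("wrist"); k=1/1.56
def f(n,x,y,z): print(n,ray(C,x*k-.2,y*k-.2,z).round(1))
f("unit FL",187,256,88);f("unit FR",595,247,88);f("unit L2",143,0,88);f("unit R2",622,0,88)
for z in (79,84): f("panel L",199,271,z);f("panel R",582,262,z)
f("handle L",336,307,60);f("handle R",447,304,60)
for p in [(206,135),(541,78),(546,165),(228,217)]: f("SE",*p,96)
for p in [(292,158),(457,127),(458,146),(294,172)]: f("rib",*p,126)
E
```

```text
unit FL [354.  360.9  88. ]
unit FR [621.8 347.3  88. ]
unit L2 [362.2 506.   88. ]
unit R2 [627.1 486.   88. ]
panel L [355.3 348.2  79. ]
panel R [617.6 335.3  79. ]
panel L [357.7 349.3  84. ]
panel R [615.6 336.7  84. ]
handle L [443.1 308.6  60. ]
handle R [526.5 305.   60. ]
SE [385.5 433.4  96. ]
SE [581.2 449.2  96. ]
SE [585.6 401.6  96. ]
SE [389.1 385.1  96. ]
rib [441.1 416.8 126. ]
rib [529.3 425.7 126. ]
rib [529.5 416.3 126. ]
rib [441.1 409.6 126. ]
```

```bash
python3 - <<'E'
import cv2
im=cv2.imread("pics/w18.png"); a=cv2.resize(im[150:250,150:350],None,fx=4,fy=4,interpolation=cv2.INTER_CUBIC)
im=capture=None
from workcell import capture
s=capture("scene"); cv2.imwrite("pics/s2.png",s)
b=cv2.resize(s[180:340,250:490],None,fx=3.2,fy=3.2,interpolation=cv2.INTER_CUBIC)
cv2.imwrite("pics/z1.png",a); cv2.imwrite("pics/z2.png",b)
E
```

```text
(no output)
```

View pics/z1.png

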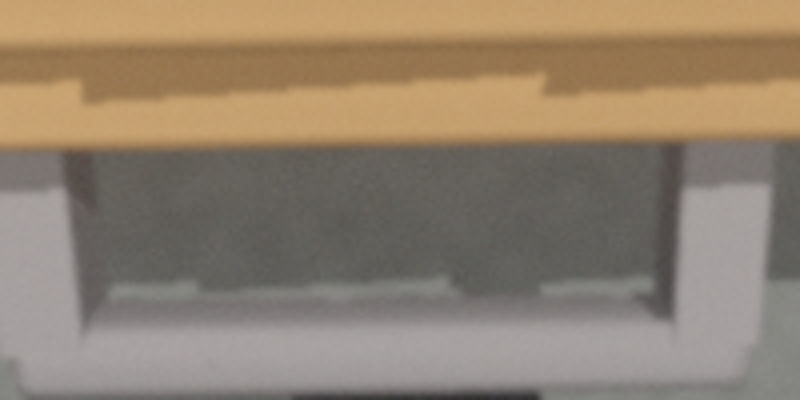

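View pics/z2.png

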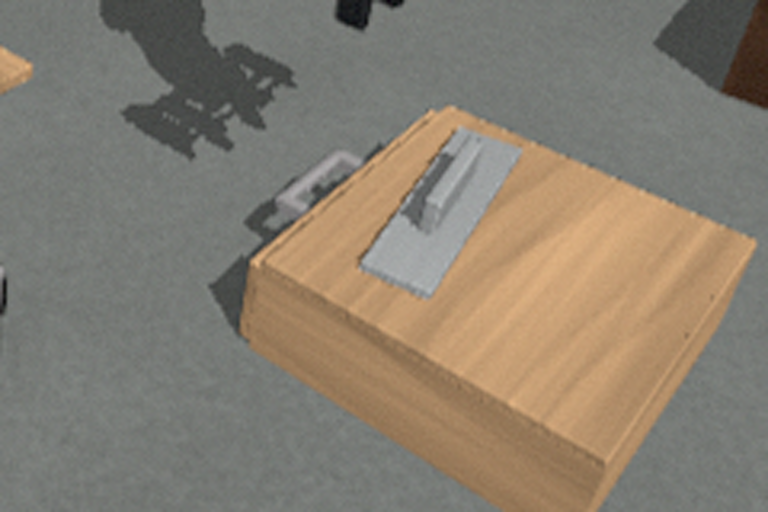

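```bash
python3 - <<'E'
from h import *
to([485.3,417.2,170],1.654)
E
```

```text
dp [-11.  -83.5  75.3] ang [ 0.0065  0.0135 -1.7273] from [490.5 334.1 246.4] [ 3.129e+00  3.000e-03 -7.300e-02]
```

Request:
{"api": "carry_out", "payload": {"commands": [{"dp":[-11,-83,30],"angular":[0.006,0.013,-1.727]},{"dp":[-11,-83,60],"angular":[0.006,0.013,-1.727]},{"dp":[-11,-83,70],"angular":[0.006,0.013,-1.727]},{"dp":[-11,-83,70],"angular":[0.006,0.013,-1.727]},{"dp":[-11,-83,70],"angular":[0.006,0.013,-1.727]},{"dp":[-11,-83,70],"angular":[0.006,0.013,-1.727]},{"dp":[-11,-83,70],"angular":[0.006,0.013,-1.727]},{"dp":[-11,-83,70],"angular":[0.006,0.013,-1.727]},{"dp":[-11,-83,70],"angular":[0.006,0.013,-1.727]},{"dp":[-11,-83,70],"angular":[0.006,0.013,-1.727]},{"dp":[-11,-83,70],"angular":[0.006,0.013,-1.727]},{"dp":[-11,-83,70],"angular":[0.006,0.013,-1.727]}]}}

```text
time: 36.87
position: [485.2, 415.5, 174.2]
orientation: [-3.141, 0.004, 1.434]
ft_force: [0.7, -0.4, 0.1]
width: 0.399
```

```bash
python3 - <<'E'
from h import *
to([485.3,417.2,150],1.654)
to([485.3,417.2,118],1.654)
E
```

```text
dp [ 1.8 -0.1 24.2] ang [-0.0005  0.0036 -0.2205] from [485.2 415.5 174.2] [-3.141  0.004  1.434]
dp [ 1.9 -0.1 56.2] ang [-0.0005  0.0036 -0.2205] from [485.2 415.5 174.2] [-3.141  0.004  1.434]
```

Request:
{"api": "carry_out", "payload": {"commands": [{"dp":[2,0,5],"angular":[0,0.004,-0.22]},{"dp":[2,0,5],"angular":[0,0.004,-0.22]},{"dp":[2,0,20],"angular":[0,0.004,-0.22]},{"dp":[2,0,40],"angular":[0,0.004,-0.22]},{"dp":[2,0,52],"angular":[0,0.004,-0.22]},{"dp":[2,0,56],"angular":[0,0.004,-0.22]},{"dp":[2,0,56],"angular":[0,0.004,-0.22]},{"dp":[2,0,56],"angular":[0,0.004,-0.22]}]}}

```text
time: 37.53
position: [485.5, 416.9, 118.0]
orientation: [-3.141, -0.0, 1.653]
ft_force: [0.5, 0.3, 0.7]
width: 0.398
```

Request:
{"api": "carry_out", "payload": {"commands": [{"dp":[0,0,0],"angular":[0,0,0]},{"dp":[0,0,0],"angular":[0,0,0]},{"dp":[0,0,0],"angular":[0,0,0]},{"dp":[0,0,0],"angular":[0,0,0]},{"dp":[0,0,0],"angular":[0,0,0]},{"dp":[0,0,0],"angular":[0,0,0]}], "jaw": 0.0, "squeeze": 45}}

```text
time: 38.03
position: [485.7, 417.1, 118.4]
orientation: [-3.141, -0.0, 1.653]
ft_force: [-0.2, 0.6, 1.6]
width: 0.131
```

Request:
{"api": "carry_out", "payload": {"commands": [{"dp":[0,0,-10],"angular":[0,0,0]},{"dp":[0,0,-30],"angular":[0,0,0]},{"dp":[0,0,-60],"angular":[0,0,0]},{"dp":[0,0,-80],"angular":[0,0,0]},{"dp":[0,0,-80],"angular":[0,0,0]},{"dp":[0,0,-80],"angular":[0,0,0]}]}}

```text
time: 38.53
position: [486.1, 417.3, 199.4]
orientation: [3.14, -0.002, 1.653]
ft_force: [0.2, -0.3, -2.7]
width: 0.132
```

```bash
python3 - <<'E'
from h import *
s=sense();print(s["width"],s["ft_force"])
to([525,-178,190],-0.064)
im=capture("wrist"); cv2.imwrite("pics/w20.png",im)
E
```

```text
0.13237116155112136 [ 0.20151868 -0.27305602 -2.66833349]
dp [-596.5  -10.1    8.4] ang [-5.0000e-04 -2.4000e-03  1.7171e+00] from [486.1 417.3 199.4] [ 3.140e+00 -2.000e-03  1.653e+00]
```

View pics/w20.png

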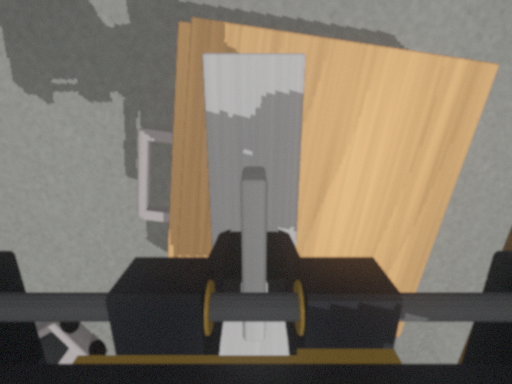

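```bash
python3 - <<'E'
from h import *
C=cam("wrist");p,R=tool()
for q in [(205,56),(303,56),(212,225),(297,225)]: print(R.inv().apply(ray(C,*q,p[2]-22)-p).round(1))
E
```

```text
[-22.5 -99.2  22.1]
[ 24.7 -99.1  22.1]
[-23.2 -10.4  22. ]
[ 25.9 -10.3  22. ]
```

Request:
{"api": "carry_out", "payload": {"commands": [{"dp":[-300,-20,5],"angular":[0,0,0.86]},{"dp":[-300,-20,5],"angular":[0,0,0.86]},{"dp":[-300,-20,5],"angular":[0,0,0.86]},{"dp":[-300,-20,5],"angular":[0,0,0.86]},{"dp":[-300,-20,5],"angular":[0,0,0.86]},{"dp":[-300,-20,5],"angular":[0,0,0.86]},{"dp":[-300,-20,5],"angular":[0,0,0.86]},{"dp":[-300,-20,5],"angular":[0,0,0.86]},{"dp":[-300,-20,5],"angular":[0,0,0.86]}]}}

```text
time: 39.33
position: [488.9, 111.4, 191.6]
orientation: [-3.141, 0.005, 0.787]
ft_force: [0.5, -0.2, -1.4]
width: 0.134
```

```bash
python3 - <<'E'
from h import *
s=sense();print(s["width"],s["ft_force"])
to([525,-178,170],-0.064)
E
```

```text
0.13416732466684855 [ 0.45417723 -0.22476067 -1.41503748]
dp [-179.4  229.9   22.4] ang [0.0016 0.0048 0.851 ] from [488.9 111.4 191.6] [-3.141  0.005  0.787]
```

Request:
{"api": "carry_out", "payload": {"commands": [{"dp":[-179,230,10],"angular":[0.002,0.005,0.851]},{"dp":[-179,230,10],"angular":[0.002,0.005,0.851]},{"dp":[-179,230,10],"angular":[0.002,0.005,0.851]},{"dp":[-179,230,10],"angular":[0.002,0.005,0.851]},{"dp":[-179,230,10],"angular":[0.002,0.005,0.851]},{"dp":[-179,230,10],"angular":[0.002,0.005,0.851]},{"dp":[-179,230,10],"angular":[0.002,0.005,0.851]},{"dp":[-179,230,10],"angular":[0.002,0.005,0.851]},{"dp":[-179,230,10],"angular":[0.002,0.005,0.851]},{"dp":[-179,230,10],"angular":[0.002,0.005,0.851]},{"dp":[-179,230,10],"angular":[0.002,0.005,0.851]}]}}

```text
time: 40.25
position: [525.6, -174.8, 181.5]
orientation: [-3.139, 0.002, -0.06]
ft_force: [-0.4, 0.3, -2.2]
width: 0.131
```

```bash
python3 - <<'E'
from h import *
s=sense();print(s["width"],s["ft_force"])
to([526,-177,70],-0.064)
im=capture("wrist"); cv2.imwrite("pics/w21.png",im)
im=capture("top"); cv2.imwrite("pics/t7.png",cv2.resize(im[130:300,80:400],None,fx=2.5,fy=2.5))
E
```

```text
0.13087321167791272 [-0.41340764  0.30824611 -2.18698661]
dp [  0.7   2.4 111.5] ang [-0.0022  0.0016  0.0044] from [ 525.6 -174.8  181.5] [-3.139e+00  2.000e-03 -6.000e-02]
```

View pics/w21.png

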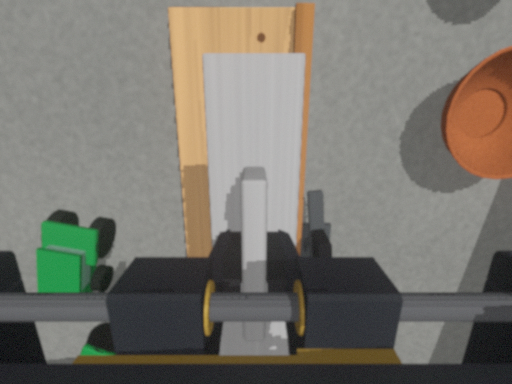

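View pics/t7.png

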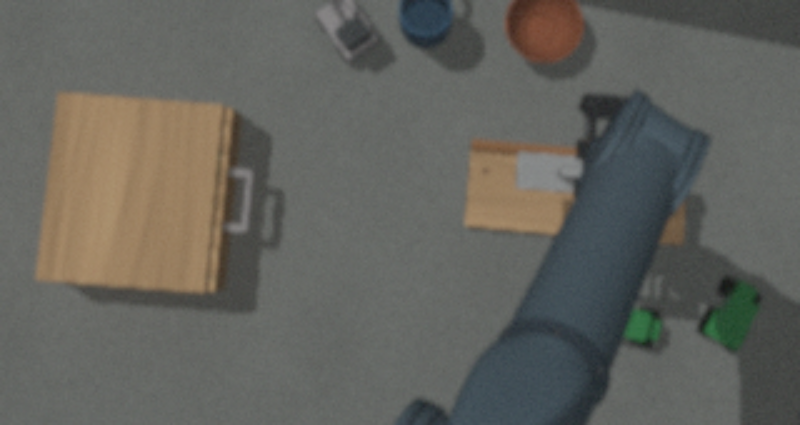

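Request:
{"api": "carry_out", "payload": {"commands": [{"dp":[1,2,30],"angular":[-0.002,0.002,0.004]},{"dp":[1,2,60],"angular":[-0.002,0.002,0.004]},{"dp":[1,2,90],"angular":[-0.002,0.002,0.004]},{"dp":[1,2,112],"angular":[-0.002,0.002,0.004]},{"dp":[1,2,120],"angular":[-0.002,0.002,0.004]},{"dp":[1,2,124],"angular":[-0.002,0.002,0.004]},{"dp":[1,2,124],"angular":[-0.002,0.002,0.004]}]}}

```text
time: 40.93
position: [526.7, -176.5, 58.1]
orientation: [-3.142, -0.001, -0.063]
ft_force: [-0.5, 0.1, -2.4]
width: 0.134
```

```bash
python3 - <<'E'
from h import *
s=sense();print(s["width"],s["ft_force"])
to([526,-177.5,47],-0.064)
C=cam("wrist");p,R=tool();im=capture("wrist"); cv2.imwrite("pics/w22.png",im)
E
```

```text
0.1343848786471512 [-0.47178485  0.12103369 -2.40495013]
dp [-0.6  1.  11.1] ang [-0.0001 -0.0011  0.001 ] from [ 526.7 -176.5   58.1] [-3.142e+00 -1.000e-03 -6.300e-02]
```

View pics/w22.png

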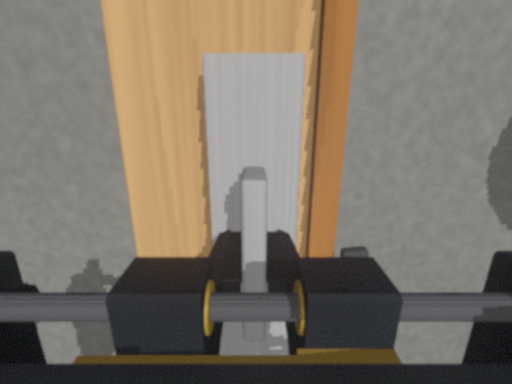

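Request:
{"api": "carry_out", "payload": {"commands": [{"dp":[0,1,4],"angular":[0,0,0]},{"dp":[0,1,8],"angular":[0,0,0]},{"dp":[0,1,11],"angular":[0,0,0]},{"dp":[0,1,12],"angular":[0,0,0]},{"dp":[0,1,12],"angular":[0,0,0]}]}}

```text
time: 41.4
position: [527.0, -177.8, 46.7]
orientation: [3.141, -0.002, -0.063]
ft_force: [-1.3, 1.0, -1.4]
width: 0.129
```

Request:
{"api": "carry_out", "payload": {"commands": [{"dp":[2,0,1],"angular":[0,0,0]},{"dp":[4,0,1],"angular":[0,0,0]},{"dp":[6,0,1],"angular":[0,0,0]},{"dp":[7,0,1],"angular":[0,0,0]},{"dp":[7,0,1],"angular":[0,0,0]}]}}

```text
time: 41.82
position: [531.5, -178.5, 46.3]
orientation: [-3.14, 0.002, -0.064]
ft_force: [-10.0, 2.0, 12.2]
width: 0.133
```

Request:
{"api": "carry_out", "payload": {"commands": [{"dp":[1,0,0],"angular":[0,0,0]},{"dp":[2,0,0],"angular":[0,0,0]},{"dp":[3,0,0],"angular":[0,0,0]},{"dp":[3,0,0],"angular":[0,0,0]}]}}

```text
time: 42.15
position: [535.2, -178.7, 46.4]
orientation: [-3.141, 0.002, -0.064]
ft_force: [0.0, -0.3, -0.5]
width: 0.129
```

Request:
{"api": "carry_out", "payload": {"commands": [{"dp":[1,0,0],"angular":[0,0,0]},{"dp":[2,0,0],"angular":[0,0,0]},{"dp":[2,0,0],"angular":[0,0,0]}]}}

```text
time: 42.4
position: [536.4, -178.9, 46.4]
orientation: [-3.14, 0.003, -0.064]
ft_force: [-4.9, 0.4, 4.3]
width: 0.129
```

```bash
python3 - <<'E'
from h import *
C=cam("wrist");p,R=tool();im=capture("wrist"); cv2.imwrite("pics/w23.png",im);cv2.imwrite("pics/w23b.png",cv2.resize(im[0:250,100:400],None,fx=2.6,fy=2.4,interpolation=cv2.INTER_CUBIC))
E
```

```text
(no output)
```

View pics/w23b.png

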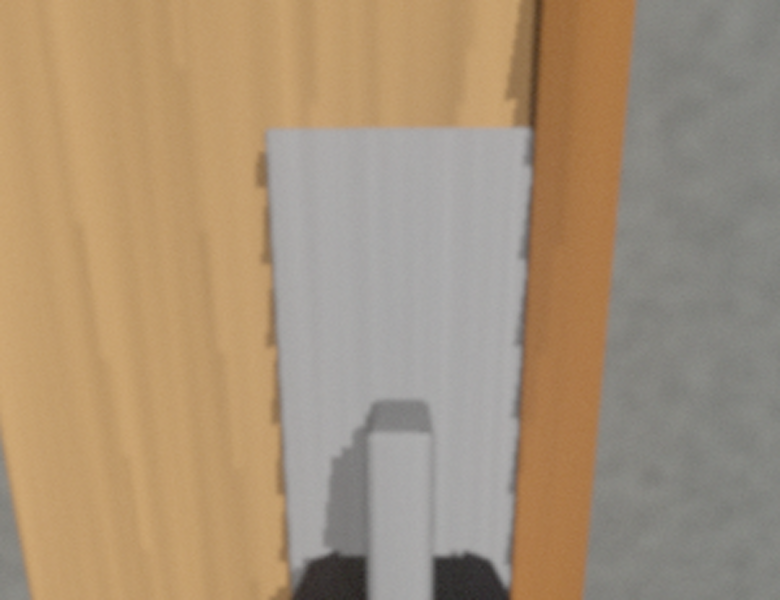

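Request:
{"api": "carry_out", "payload": {"commands": [{"dp":[1,0,0],"angular":[0,0,0]},{"dp":[2,0,0],"angular":[0,0,0]},{"dp":[3,0,0],"angular":[0,0,0]},{"dp":[3,0,0],"angular":[0,0,0]},{"dp":[3,0,0],"angular":[0,0,0]}], "squeeze": 8}}

```text
time: 42.87
position: [536.5, -178.9, 46.2]
orientation: [-3.139, 0.009, -0.065]
ft_force: [-11.9, 1.3, 11.7]
width: 0.137
```

Request:
{"api": "carry_out", "payload": {"commands": [{"dp":[0,0,0],"angular":[0,0,0]},{"dp":[0,0,0],"angular":[0,0,0]},{"dp":[0,0,0],"angular":[0,0,0]},{"dp":[0,0,-4],"angular":[0,0,0]},{"dp":[0,0,-15],"angular":[0,0,0]},{"dp":[0,0,-40],"angular":[0,0,0]},{"dp":[0,0,-70],"angular":[0,0,0]},{"dp":[0,0,-70],"angular":[0,0,0]}], "jaw": 0.24}}

```text
time: 43.53
position: [540.4, -180.7, 121.7]
orientation: [-3.141, 0.0, -0.065]
ft_force: [1.1, -0.3, 1.2]
width: 0.241
```

```bash
python3 - <<'E'
from h import *
print(sense()["width"],sense()["ft_force"])
to([450,-178,250],-1.635)
im=capture("wrist"); cv2.imwrite("pics/w24.png",im)
E
```

```text
0.24131903606605504 [ 1.05293465 -0.3002824   1.23199338]
dp [ -90.4    3.1 -128.3] ang [-7.0000e-04  9.0000e-04  1.5695e+00] from [ 540.4 -180.7  121.7] [-3.141  0.    -0.065]
```

View pics/w24.png

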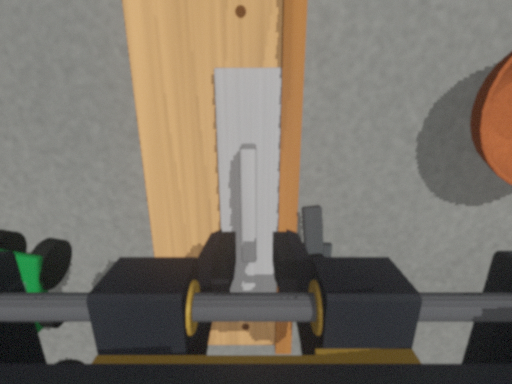

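Request:
{"api": "carry_out", "payload": {"commands": [{"dp":[0,0,-60],"angular":[0,0,0]},{"dp":[-20,3,-100],"angular":[0,0,0.4]},{"dp":[-60,3,-128],"angular":[0,0,1.57]},{"dp":[-90,3,-128],"angular":[0,0,1.57]},{"dp":[-90,3,-128],"angular":[0,0,1.57]},{"dp":[-90,3,-128],"angular":[0,0,1.57]},{"dp":[-90,3,-128],"angular":[0,0,1.57]},{"dp":[-90,3,-128],"angular":[0,0,1.57]},{"dp":[-90,3,-128],"angular":[0,0,1.57]},{"dp":[-90,3,-128],"angular":[0,0,1.57]},{"dp":[-90,3,-128],"angular":[0,0,1.57]},{"dp":[-90,3,-128],"angular":[0,0,1.57]}]}}

```text
time: 44.58
position: [449.7, -177.2, 247.8]
orientation: [3.14, 0.002, -1.446]
ft_force: [-0.1, -0.4, -0.4]
width: 0.239
```

Request:
{"api": "carry_out", "payload": {"commands": [{"dp":[0,0,0],"angular":[0,0,0.25]},{"dp":[0,0,0],"angular":[0,0,0.25]},{"dp":[0,0,0],"angular":[0,0,0.25]},{"dp":[0,0,0],"angular":[0,0,0.25]},{"dp":[0,0,0],"angular":[0,0,0.25]}]}}

```text
time: 45.0
position: [449.6, -177.1, 247.7]
orientation: [3.139, 0.002, -1.692]
ft_force: [0.5, -0.5, -0.2]
width: 0.239
```

```bash
python3 - <<'E'
from h import *
print(tool()[0],sense()["orientation"])
C=cam("wrist");np.save("w25.npy",np.array([*C[1].ravel(),*C[2]]))
im=capture("wrist"); cv2.imwrite("pics/w25.png",im);cv2.imwrite("pics/w25b.png",cv2.resize(im[30:190,90:400],None,fx=2.5,fy=2.5,interpolation=cv2.INTER_CUBIC))
E
```

```text
[ 449.63233702 -177.08094718  247.71490467] [ 3.13926586e+00  1.82060326e-03 -1.69233601e+00]
```

View pics/w25b.png

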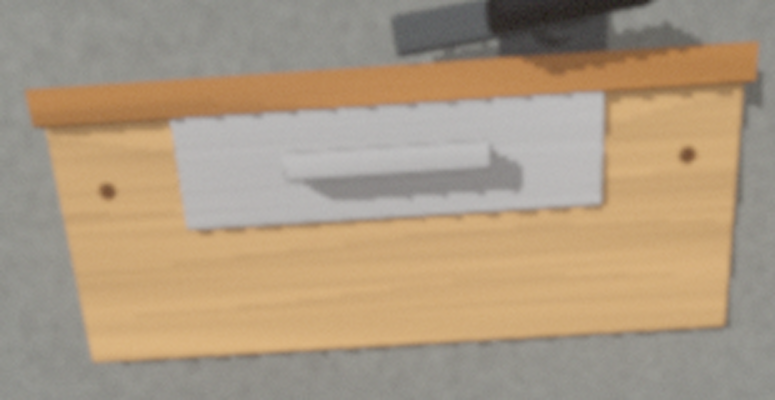

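```bash
python3 - <<'E'
from h import *
a=np.load("w25.npy"); C=(cam("wrist")[0],a[:9].reshape(3,3),a[9:])
def f(n,pts,z):
    r=[ray(C,90+x/2.5-.3,30+y/2.5-.3,z)[:2] for x,y in pts]; d=r[1]-r[0]; print(n,[q.round(1).tolist() for q in r],"yaw",np.arctan2(d[0],-d[1])*-1 if 0 else round(float(np.arctan2(d[0],d[1])),4)); return r
f("lipfront",[(38,126),(757,80)],26)
f("lipback",[(28,89),(757,42)],26)
f("front",[(93,361),(725,325)],16)
f("bladeback",[(172,120),(603,91)],24)
f("bladefront",[(188,230),(603,206)],24)
g=cv2.cvtColor(cv2.imread("pics/w25.png"),cv2.COLOR_BGR2HSV)
# column scans: saturation edges
for u in range(165,331,15):
    s=g[55:125,u,1].astype(int); print(u,"".join("#" if x>90 else "." for x in s))
E
```

```text
lipfront [[572.4, -17.7], [551.5, -345.6]] yaw -3.0781
lipback [[588.2, -17.6], [567.1, -345.2]] yaw -3.0775
front [[458.5, -9.0], [437.5, -337.1]] yaw -3.0779
bladeback [[567.6, -79.0], [555.6, -277.0]] yaw -3.0811
bladefront [[518.2, -75.5], [504.9, -275.1]] yaw -3.0753
165 .......##############...............................................##
180 ......##############...............................................###
195 .....##############...............................................####
210 ....##############...............................................#####
225 ...###############...............................................#####
240 ..###############...............................................######
255 .###############...............................................#######
270 ###############...............................................########
285 ##############...............................................#########
300 #############...............................................##########
315 ############...............................................###########
330 ###########..............................................#############
```

```bash
python3 - <<'E'
from h import *
to([488,-150,110],-1.634)
to([488,-150,38],-1.634)
E
```

```text
dp [-31.3 -35.  137.8] ang [ 0.0021  0.0021 -0.059 ] from [ 449.7 -177.1  247.8] [ 3.139e+00  2.000e-03 -1.693e+00]
dp [-31.1 -35.2 209.8] ang [ 0.0021  0.0021 -0.059 ] from [ 449.7 -177.1  247.8] [ 3.139e+00  2.000e-03 -1.693e+00]
```

Request:
{"api": "carry_out", "payload": {"commands": [{"dp":[-31,-35,30],"angular":[0.002,0.002,-0.059]},{"dp":[-31,-35,70],"angular":[0.002,0.002,-0.059]},{"dp":[-31,-35,110],"angular":[0.002,0.002,-0.059]},{"dp":[-31,-35,145],"angular":[0.002,0.002,-0.059]},{"dp":[-31,-35,175],"angular":[0.002,0.002,-0.059]},{"dp":[-31,-35,200],"angular":[0.002,0.002,-0.059]},{"dp":[-31,-35,210],"angular":[0.002,0.002,-0.059]},{"dp":[-31,-35,210],"angular":[0.002,0.002,-0.059]},{"dp":[-31,-35,210],"angular":[0.002,0.002,-0.059]}], "jaw": 0.0}}

```text
time: 45.8
position: [488.0, -150.5, 38.2]
orientation: [-3.141, 0.0, -1.633]
ft_force: [0.9, -0.2, -0.1]
width: 0.004
```

Request:
{"api": "carry_out", "payload": {"commands": [{"dp":[0,-3,0],"angular":[0,0,0]},{"dp":[0,-7,0],"angular":[0,0,0]},{"dp":[0,-11,0],"angular":[0,0,0]},{"dp":[0,-15,0],"angular":[0,0,0]},{"dp":[0,-17,0],"angular":[0,0,0]},{"dp":[0,-17,0],"angular":[0,0,0]}]}}

```text
time: 46.3
position: [502.7, -151.3, 38.0]
orientation: [3.137, 0.002, -1.633]
ft_force: [-7.5, 1.1, 6.9]
width: -0.001
```

Request:
{"api": "carry_out", "payload": {"commands": [{"dp":[0,-2,0],"angular":[0,0,0]},{"dp":[0,-3,0],"angular":[0,0,0]},{"dp":[0,-3,0],"angular":[0,0,0]}]}}

```text
time: 46.55
position: [502.8, -151.3, 37.8]
orientation: [3.132, 0.003, -1.633]
ft_force: [-9.4, -0.3, 7.7]
width: 0.004
```

Request:
{"api": "carry_out", "payload": {"commands": [{"dp":[0,6,0],"angular":[0,0,0]},{"dp":[0,15,0],"angular":[0,0,0]},{"dp":[30,18,0],"angular":[0,0,0]},{"dp":[55,18,0],"angular":[0,0,0]},{"dp":[55,18,0],"angular":[0,0,0]},{"dp":[55,12,0],"angular":[0,0,0]},{"dp":[55,8,0],"angular":[0,0,0]},{"dp":[55,5,0],"angular":[0,0,0]},{"dp":[55,3,0],"angular":[0,0,0]},{"dp":[55,1,0],"angular":[0,0,0]},{"dp":[55,1,0],"angular":[0,0,0]}]}}

```text
time: 47.47
position: [498.9, -205.5, 37.5]
orientation: [3.132, 0.003, -1.632]
ft_force: [0.6, -0.2, 0.3]
width: 0.003
```

Request:
{"api": "carry_out", "payload": {"commands": [{"dp":[0,-2,0],"angular":[0,0,0]},{"dp":[0,-4,0],"angular":[0,0,0]},{"dp":[0,-4,0],"angular":[0,0,0]},{"dp":[0,-4,0],"angular":[0,0,0]}]}}

```text
time: 47.8
position: [499.5, -205.6, 37.2]
orientation: [3.126, 0.005, -1.633]
ft_force: [-8.4, 0.8, 8.3]
width: 0.009
```

Request:
{"api": "carry_out", "payload": {"commands": [{"dp":[0,15,0],"angular":[0,0,0]},{"dp":[0,20,-20],"angular":[0,0,0]},{"dp":[0,30,-60],"angular":[0,0,0]},{"dp":[0,40,-100],"angular":[0,0,0]},{"dp":[-25,48,-140],"angular":[0,0,0]},{"dp":[-25,48,-180],"angular":[0,0,0]},{"dp":[-25,48,-210],"angular":[0,0,0]},{"dp":[-25,48,-210],"angular":[0,0,0]},{"dp":[-25,48,-210],"angular":[0,0,0]}]}}

```text
time: 48.55
position: [457.4, -178.7, 249.5]
orientation: [3.13, 0.005, -1.632]
ft_force: [0.0, 0.9, -0.9]
width: 0.005
```

```bash
python3 - <<'E'
from h import *
print(tool()[0],sense()["orientation"])
C=cam("wrist");np.save("w26.npy",np.array([*C[1].ravel(),*C[2]]))
im=capture("wrist"); cv2.imwrite("pics/w26.png",im);cv2.imwrite("pics/w26b.png",cv2.resize(im[20:180,90:400],None,fx=2.5,fy=2.5,interpolation=cv2.INTER_CUBIC))
E
```

```text
[ 457.42690078 -178.70491304  249.47372864] [ 3.12974276  0.00527946 -1.63231238]
```

View pics/w26b.png

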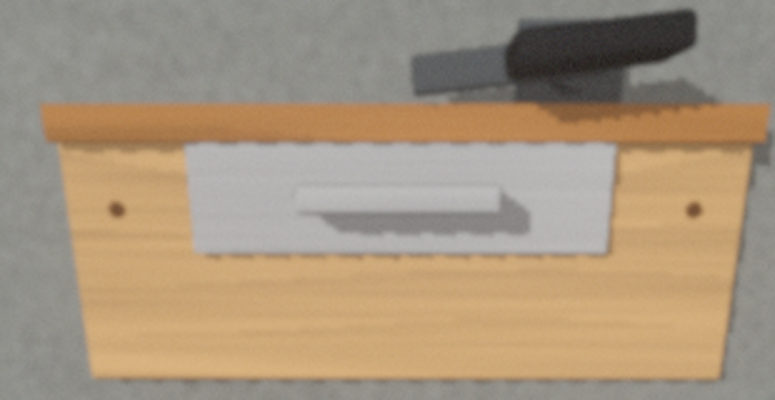

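```bash
python3 - <<'E'
from h import *
a=np.load("w26.npy"); C=(cam("wrist")[0],a[:9].reshape(3,3),a[9:])
im=cv2.imread("pics/w26.png"); hsv=cv2.cvtColor(im,cv2.COLOR_BGR2HSV)
cv2.imwrite("pics/z3.png",cv2.resize(im[5:75,230:400],None,fx=4.6,fy=4.6,interpolation=cv2.INTER_CUBIC))
for p in [[590.9,-261.1,72]]: print(proj(C,p))
u=np.array([np.cos(1.642-.0636),np.sin(1.642-.0636)])
for s in(-35,35): print(proj(C,[590.9+s*u[0],-261.1+s*u[1],72]))
to([590.9,-261.1,140],-0.0636+.071)
E
```

```text
[333.52564555  34.62009574]
[370.50887978  31.68724125]
[296.80516502  37.53211327]
dp [  75.  -140.8  105.6] ang [ 0.0067  0.0164 -1.6397] from [ 456.5 -178.3  248.1] [ 3.127  0.006 -1.632]
```

View pics/z3.png

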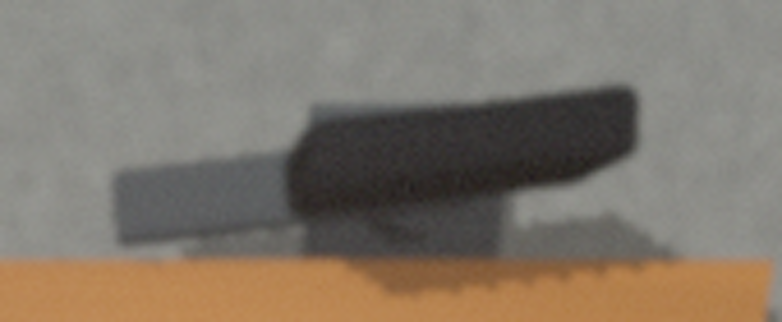

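Request:
{"api": "carry_out", "payload": {"commands": [{"dp":[75,-141,80],"angular":[0.007,0.016,-1.64]},{"dp":[75,-141,80],"angular":[0.007,0.016,-1.64]},{"dp":[75,-141,80],"angular":[0.007,0.016,-1.64]},{"dp":[75,-141,80],"angular":[0.007,0.016,-1.64]},{"dp":[75,-141,80],"angular":[0.007,0.016,-1.64]},{"dp":[75,-141,80],"angular":[0.007,0.016,-1.64]},{"dp":[75,-141,80],"angular":[0.007,0.016,-1.64]},{"dp":[75,-141,80],"angular":[0.007,0.016,-1.64]},{"dp":[75,-141,80],"angular":[0.007,0.016,-1.64]},{"dp":[75,-141,80],"angular":[0.007,0.016,-1.64]},{"dp":[75,-141,80],"angular":[0.007,0.016,-1.64]},{"dp":[75,-141,80],"angular":[0.007,0.016,-1.64]}], "jaw": 0.45, "squeeze": 25}}

```text
time: 49.6
position: [590.1, -260.9, 163.2]
orientation: [-3.14, 0.005, -0.128]
ft_force: [-0.4, 0.7, -0.2]
width: 0.447
```

```bash
python3 - <<'E'
from h import *
to([590.9,-261.1,61],0.0074)
C=cam("wrist");im=capture("wrist"); cv2.imwrite("pics/w27.png",im)
print(proj(C,[590.9,-261.1,72]))
E
```

```text
dp [  1.3   0.3 102.2] ang [-0.0015  0.0048 -0.1351] from [ 590.1 -260.9  163.2] [-3.14   0.005 -0.128]
[254.53202979 204.04797741]
```

View pics/w27.png

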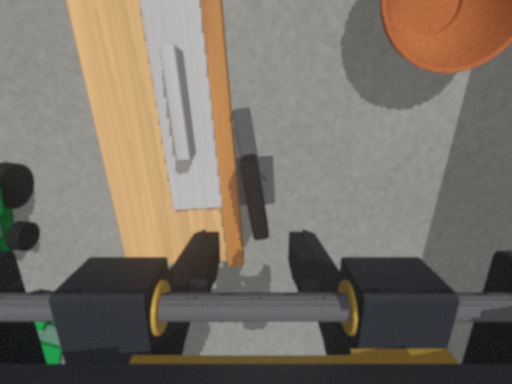

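Request:
{"api": "carry_out", "payload": {"commands": [{"dp":[1,0,5],"angular":[0,0.005,-0.135]},{"dp":[1,0,20],"angular":[0,0.005,-0.135]},{"dp":[1,0,50],"angular":[0,0.005,-0.135]},{"dp":[1,0,80],"angular":[0,0.005,-0.135]},{"dp":[1,0,97],"angular":[0,0.005,-0.135]},{"dp":[1,0,102],"angular":[0,0.005,-0.135]},{"dp":[1,0,102],"angular":[0,0.005,-0.135]},{"dp":[1,0,102],"angular":[0,0.005,-0.135]}]}}

```text
time: 50.32
position: [590.4, -261.4, 61.4]
orientation: [-3.14, 0.0, 0.012]
ft_force: [-0.3, 0.0, 0.8]
width: 0.449
```

Request:
{"api": "carry_out", "payload": {"commands": [{"dp":[0,0,0],"angular":[0,0,0]},{"dp":[0,0,0],"angular":[0,0,0]},{"dp":[0,0,0],"angular":[0,0,0]},{"dp":[0,0,0],"angular":[0,0,0]},{"dp":[0,0,0],"angular":[0,0,0]}], "jaw": 0.0, "squeeze": 15}}

```text
time: 50.73
position: [590.3, -261.6, 62.2]
orientation: [-3.14, -0.0, 0.012]
ft_force: [-2.2, 1.1, 5.5]
width: 0.155
```

```bash
python3 - <<'E'
from h import *
print(sense()["width"],sense()["ft_force"])
to([590.9,-261.1,61],0.0074)
E
```

```text
0.1551098392483172 [-2.2349244   1.06936     5.53488767]
dp [ 0.6 -0.5  1.2] ang [-0.0015 -0.0002  0.0049] from [ 590.3 -261.6   62.2] [-3.14  -0.     0.012]
```

Request:
{"api": "carry_out", "payload": {"commands": [{"dp":[0,0,0],"angular":[0,0,-0.08]},{"dp":[0,0,0],"angular":[0,0,-0.16]},{"dp":[0,0,0],"angular":[0,0,-0.24]},{"dp":[0,0,0],"angular":[0,0,-0.32]},{"dp":[0,0,0],"angular":[0,0,-0.4]},{"dp":[0,0,0],"angular":[0,0,-0.48]},{"dp":[0,0,0],"angular":[0,0,-0.56]},{"dp":[0,0,0],"angular":[0,0,-0.64]},{"dp":[0,0,0],"angular":[0,0,-0.72]},{"dp":[0,0,0],"angular":[0,0,-0.8]}]}}

```text
time: 51.57
position: [590.6, -261.4, 62.2]
orientation: [-3.141, -0.002, 0.816]
ft_force: [0.7, 0.4, -2.2]
width: 0.16
```

```bash
python3 - <<'E'
from h import *
s=sense();print(s["width"],s["ft_force"],s["ft_torque"],s["joint_positions"].round(2))
to([590.6,-261.5,61.5],1.507)
E
```

```text
0.16012710910162026 [ 0.73614431  0.44712602 -2.20349981] [-0.01927149 -0.0370508  -0.19591806] [ 0.23  0.78  0.17  1.66 -0.19  0.71  1.31]
dp [-0.1  0.1  0.7] ang [ 2.000e-04 -1.800e-03 -6.912e-01] from [ 590.6 -261.4   62.2] [-3.141e+00 -2.000e-03  8.160e-01]
```

Request:
{"api": "carry_out", "payload": {"commands": [{"dp":[0,0,0],"angular":[0,0,-0.08]},{"dp":[0,0,0],"angular":[0,0,-0.16]},{"dp":[0,0,0],"angular":[0,0,-0.24]},{"dp":[0,0,0],"angular":[0,0,-0.32]},{"dp":[0,0,0],"angular":[0,0,-0.4]},{"dp":[0,0,0],"angular":[0,0,-0.48]},{"dp":[0,0,0],"angular":[0,0,-0.56]},{"dp":[0,0,0],"angular":[0,0,-0.62]},{"dp":[0,0,0],"angular":[0,0,-0.66]},{"dp":[0,0,0],"angular":[0,0,-0.68]},{"dp":[0,0,0],"angular":[0,0,-0.69]}]}}

```text
time: 52.48
position: [590.8, -261.1, 62.2]
orientation: [3.141, -0.002, 1.506]
ft_force: [1.0, 1.7, -0.4]
width: 0.156
```

Request:
{"api": "carry_out", "payload": {"commands": [{"dp":[0,0,0],"angular":[0,0,-0.03]},{"dp":[0,0,0],"angular":[0,0,-0.06]},{"dp":[0,0,0],"angular":[0,0,-0.06]}]}}

```text
time: 52.73
position: [590.6, -261.1, 62.2]
orientation: [3.141, -0.002, 1.567]
ft_force: [-0.5, 1.3, -0.4]
width: 0.163
```

```bash
python3 - <<'E'
from h import *
s=sense();print(s["width"],s["ft_force"],s["ft_torque"])
C=cam("wrist");im=capture("wrist"); cv2.imwrite("pics/w28.png",im)
E
```

```text
0.1633960193381411 [-0.48129618  1.33212455 -0.43300724] [ 0.26075579  0.12651252 -0.40836078]
```

View pics/w28.png

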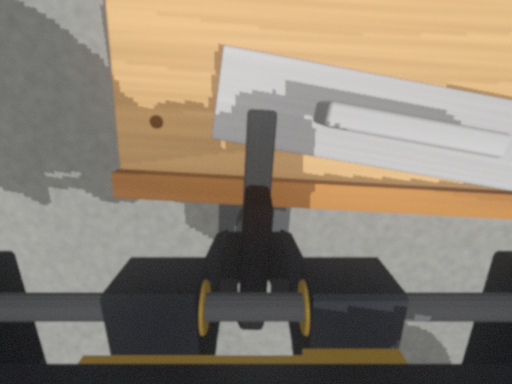

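```bash
python3 - <<'E'
from h import *
C=cam("wrist")
im=cv2.imread("pics/w28.png"); cv2.imwrite("pics/z4.png",cv2.resize(im[20:260,100:400],None,fx=2.6,fy=2.4,interpolation=cv2.INTER_CUBIC))
def f(n,u,v,z): 
    p=ray(C,u,v,z); y=-.0636; d=p[:2]-np.array([512,-178.0]); print(n,p.round(1),"ledge",(d@[np.cos(y),np.sin(y)]).round(1),(d@[-np.sin(y),np.cos(y)]).round(1))
f("blade BL",213,137,24);f("blade FL",222,46,24)
f("rib end L front",331,103,54);f("rib end L back",327,124,54);f("rib R",510,140,54)
f("lip front L",115,172,26);f("lip front R",500,190,26);f("blade back R",500,187,24)
f("arm tip",262,111,36);
im=capture("scene"); cv2.imwrite("pics/z5.png",cv2.resize(im[130:230,130:290],None,fx=5,fy=5,interpolation=cv2.INTER_CUBIC))
E
```

```text
blade BL [ 531.7 -283.2   24. ] ledge 26.4 -103.8
blade FL [ 484.3 -276.1   24. ] ledge -21.4 -99.7
rib end L front [ 513.1 -224.2   54. ] ledge 4.0 -46.0
rib end L back [ 522.4 -225.3   54. ] ledge 13.4 -46.6
rib R [ 530.4 -137.4   54. ] ledge 15.8 41.7
lip front L [ 551.7 -342.2   26. ] ledge 50.1 -161.3
lip front R [ 564.4 -110.    26. ] ledge 48.0 71.2
blade back R [ 563.1 -108.7   24. ] ledge 46.6 72.4
arm tip [ 517.  -255.3   36. ] ledge 9.9 -76.8
```

View pics/z4.png

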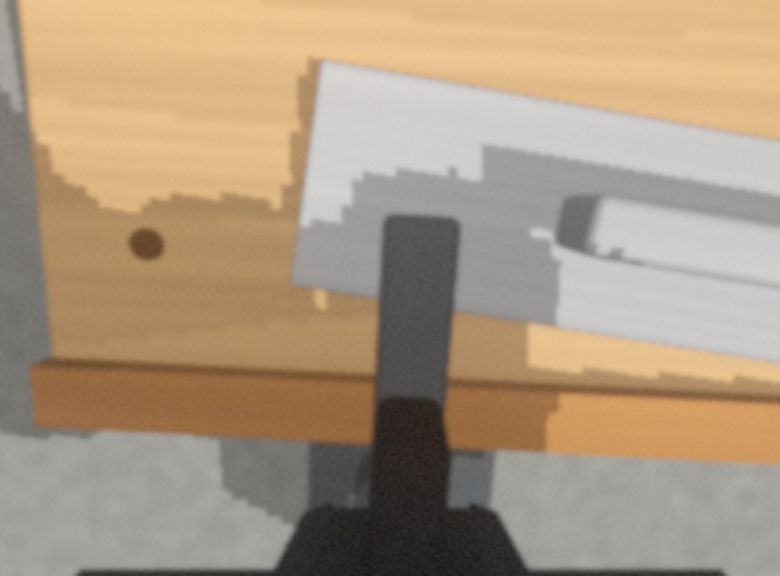

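View pics/z5.png

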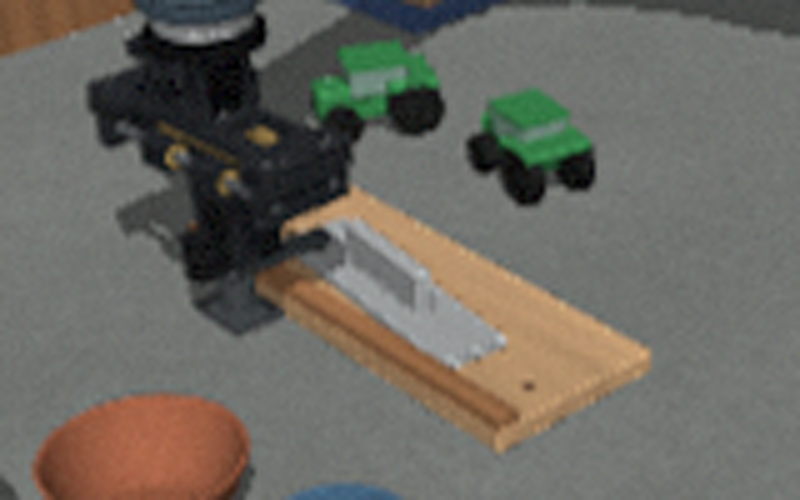

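Request:
{"api": "carry_out", "payload": {"commands": [{"dp":[0,0,0],"angular":[0,0,0.08]},{"dp":[0,0,0],"angular":[0,0,0.18]},{"dp":[0,0,0],"angular":[0,0,0.28]},{"dp":[0,0,0],"angular":[0,0,0.38]},{"dp":[0,0,0],"angular":[0,0,0.48]},{"dp":[0,0,0],"angular":[0,0,0.58]},{"dp":[0,0,0],"angular":[0,0,0.68]},{"dp":[0,0,0],"angular":[0,0,0.78]},{"dp":[0,0,0],"angular":[0,0,0.86]}]}}

```text
time: 53.58
position: [590.5, -261.2, 62.2]
orientation: [-3.141, -0.001, 0.701]
ft_force: [-0.5, -0.6, -0.9]
width: 0.156
```

Request:
{"api": "carry_out", "payload": {"commands": [{"dp":[0,0,0],"angular":[0,0,0.08]},{"dp":[0,0,0],"angular":[0,0,0.18]},{"dp":[0,0,0],"angular":[0,0,0.28]},{"dp":[0,0,0],"angular":[0,0,0.38]},{"dp":[0,0,0],"angular":[0,0,0.48]},{"dp":[0,0,0],"angular":[0,0,0.56]},{"dp":[0,0,0],"angular":[0,0,0.64]},{"dp":[0,0,0],"angular":[0,0,0.69]},{"dp":[0,0,0],"angular":[0,0,0.71]},{"dp":[0,0,0],"angular":[0,0,0.71]}]}}

```text
time: 54.42
position: [590.4, -261.3, 62.2]
orientation: [-3.141, -0.0, -0.008]
ft_force: [-1.2, 0.6, -0.6]
width: 0.154
```

Request:
{"api": "carry_out", "payload": {"commands": [{"dp":[0,0,0],"angular":[0,0,0]},{"dp":[0,0,0],"angular":[0,0,0]},{"dp":[0,0,0],"angular":[0,0,0]},{"dp":[0,0,0],"angular":[0,0,0]},{"dp":[0,0,-30],"angular":[0,0,0]},{"dp":[0,0,-70],"angular":[0,0,0]},{"dp":[0,0,-110],"angular":[0,0,0]},{"dp":[0,0,-120],"angular":[0,0,0]},{"dp":[0,0,-120],"angular":[0,0,0]}], "jaw": 0.4}}

```text
time: 55.17
position: [592.5, -262.7, 186.3]
orientation: [3.14, -0.007, -0.008]
ft_force: [0.6, -0.2, -0.9]
width: 0.399
```

```bash
python3 - <<'E'
from h import *
print(sense()["width"])
to([455,-178,250],-1.634)
E
```

```text
0.3985702220780949
dp [-137.7  -83.6  -64.7] ang [-0.0046 -0.0065  1.6265] from [ 592.5 -262.7  186.3] [ 3.14  -0.007 -0.008]
```

Request:
{"api": "carry_out", "payload": {"commands": [{"dp":[-138,-84,-65],"angular":[-0.005,-0.006,1.626]},{"dp":[-138,-84,-65],"angular":[-0.005,-0.006,1.626]},{"dp":[-138,-84,-65],"angular":[-0.005,-0.006,1.626]},{"dp":[-138,-84,-65],"angular":[-0.005,-0.006,1.626]},{"dp":[-138,-84,-65],"angular":[-0.005,-0.006,1.626]},{"dp":[-138,-84,-65],"angular":[-0.005,-0.006,1.626]},{"dp":[-138,-84,-65],"angular":[-0.005,-0.006,1.626]},{"dp":[-138,-84,-65],"angular":[-0.005,-0.006,1.626]},{"dp":[-138,-84,-65],"angular":[-0.005,-0.006,1.626]},{"dp":[-138,-84,-65],"angular":[-0.005,-0.006,1.626]},{"dp":[-138,-84,-65],"angular":[-0.005,-0.006,1.626]},{"dp":[-138,-84,-65],"angular":[-0.005,-0.006,1.626]}]}}

```text
time: 56.17
position: [454.1, -177.2, 249.1]
orientation: [3.14, -0.0, -1.513]
ft_force: [-0.2, 0.6, 0.4]
width: 0.395
```

Request:
{"api": "carry_out", "payload": {"commands": [{"dp":[0,0,0],"angular":[0,0,0.15]},{"dp":[0,0,0],"angular":[0,0,0.15]},{"dp":[0,0,0],"angular":[0,0,0.15]},{"dp":[0,0,0],"angular":[0,0,0.15]}]}}

```text
time: 56.5
position: [453.6, -177.0, 248.3]
orientation: [3.138, -0.001, -1.662]
ft_force: [-0.4, 0.4, -0.6]
width: 0.403
```

```bash
python3 - <<'E'
from h import *
print(tool()[0],sense()["orientation"])
C=cam("wrist");np.save("w29.npy",np.array([*C[1].ravel(),*C[2]]))
im=capture("wrist"); cv2.imwrite("pics/w29.png",im);cv2.imwrite("pics/w29b.png",cv2.resize(im[20:180,90:400],None,fx=2.5,fy=2.5,interpolation=cv2.INTER_CUBIC))
E
```

```text
[ 453.64344212 -177.00688889  248.30618235] [ 3.13845967e+00 -1.07131247e-03 -1.66154622e+00]
```

View pics/w29b.png

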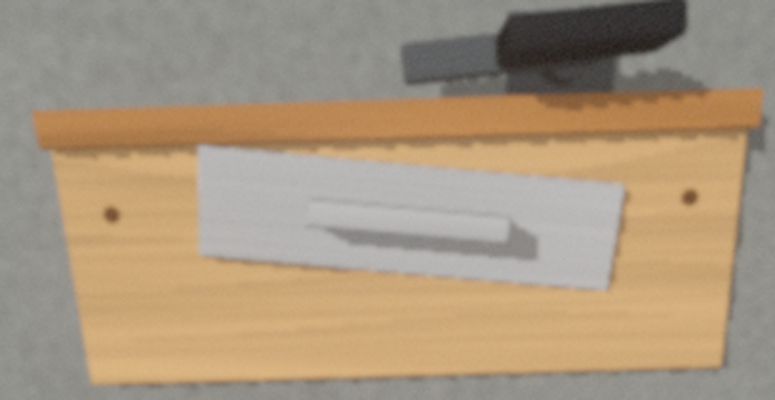

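```bash
python3 - <<'E'
from h import *
a=np.load("w29.npy"); C=(cam("wrist")[0],a[:9].reshape(3,3),a[9:])
P=lambda x,y,z: ray(C,90+x/2.5-.3,20+y/2.5-.3,z)[:2]
b=[P(198,146,24),P(624,184,24),P(608,290,24),P(198,256,24)]
c=np.mean(b,0); e=(b[0]-b[1]+b[3]-b[2])/2; print("blade",[q.round(1).tolist() for q in b],c.round(1),"len",np.linalg.norm(e).round(1),"yaw",-np.arctan2(e[0],e[1]))
r=[P(308,200,54),P(512,216,54),P(508,243,54),P(307,226,54)]; print("rib",[q.round(1).tolist() for q in r],np.mean(r[:2],0).round(1))
print(ray(C,90+308/2.5,20+212/2.5,54),ray(C,90+510/2.5,20+228/2.5,54))
E
```

```text
blade [[566.8, -87.8], [532.1, -284.1], [483.4, -276.3], [517.9, -78.7]] [ 525.  -181.7] len 200.0 yaw -0.17381379368566247
rib [[538.2, -139.3], [523.5, -226.9], [512.3, -224.6], [527.5, -137.4]] [ 530.9 -183.1]
[ 532.95478835 -138.92480373   54.        ] [ 518.2280001  -226.09617066   54.        ]
```

```bash
python3 - <<'E'
from h import *
to([525.3,-182,110],-0.172)
E
```

```text
dp [ -1.7 -72.  138.3] ang [ 2.8000e-03  1.3000e-03 -1.4896e+00] from [ 453.8 -177.1  248.5] [ 3.139e+00 -1.000e-03 -1.662e+00]
```

Request:
{"api": "carry_out", "payload": {"commands": [{"dp":[-2,-72,30],"angular":[0.003,0,-1.49]},{"dp":[-2,-72,60],"angular":[0.003,0,-1.49]},{"dp":[-2,-72,100],"angular":[0.003,0,-1.49]},{"dp":[-2,-72,130],"angular":[0.003,0,-1.49]},{"dp":[-2,-72,138],"angular":[0.003,0,-1.49]},{"dp":[-2,-72,138],"angular":[0.003,0,-1.49]},{"dp":[-2,-72,138],"angular":[0.003,0,-1.49]},{"dp":[-2,-72,138],"angular":[0.003,0,-1.49]},{"dp":[-2,-72,138],"angular":[0.003,0,-1.49]},{"dp":[-2,-72,138],"angular":[0.003,0,-1.49]},{"dp":[-2,-72,138],"angular":[0.003,0,-1.49]},{"dp":[-2,-72,138],"angular":[0.003,0,-1.49]}], "jaw": 0.36}}

```text
time: 57.55
position: [525.2, -181.7, 110.1]
orientation: [-3.14, 0.001, -0.164]
ft_force: [-0.5, 0.7, -0.9]
width: 0.361
```

```bash
python3 - <<'E'
from h import *
to([525.3,-182,46.5],-0.172)
im=capture("wrist"); cv2.imwrite("pics/w30.png",im)
E
```

```text
dp [ 0.2  0.3 63.6] ang [-0.0012  0.0008  0.0078] from [ 525.2 -181.7  110.1] [-3.14e+00  1.00e-03 -1.64e-01]
```

View pics/w30.png

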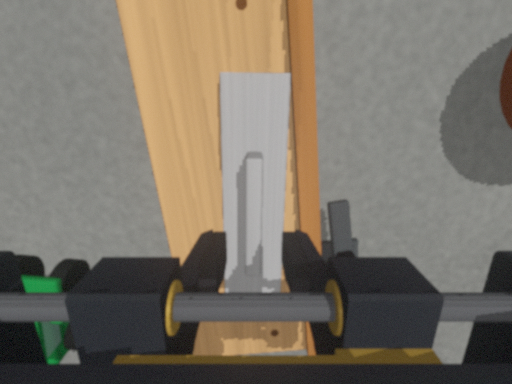

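Request:
{"api": "carry_out", "payload": {"commands": [{"dp":[0,0,25],"angular":[0,0,0.008]},{"dp":[0,0,45],"angular":[0,0,0.008]},{"dp":[0,0,58],"angular":[0,0,0.008]},{"dp":[0,0,63],"angular":[0,0,0.008]},{"dp":[0,0,63],"angular":[0,0,0.008]},{"dp":[0,0,63],"angular":[0,0,0.008]}]}}

```text
time: 58.1
position: [525.3, -182.1, 47.5]
orientation: [-3.141, 0.0, -0.167]
ft_force: [0.9, -0.7, 0.1]
width: 0.36
```

Request:
{"api": "carry_out", "payload": {"commands": [{"dp":[0,0,0],"angular":[0,0,0]},{"dp":[0,0,0],"angular":[0,0,0]},{"dp":[0,0,0],"angular":[0,0,0]},{"dp":[0,0,0],"angular":[0,0,0]},{"dp":[0,0,0],"angular":[0,0,0]},{"dp":[0,0,-2],"angular":[0,0,0]},{"dp":[0,0,-6],"angular":[0,0,0]},{"dp":[0,0,-6],"angular":[0,0,0]}], "jaw": 0.0, "squeeze": 45}}

```text
time: 58.77
position: [525.5, -182.1, 54.0]
orientation: [-3.141, -0.0, -0.167]
ft_force: [0.1, -1.1, -3.0]
width: 0.131
```

```bash
python3 - <<'E'
from h import *
s=sense();print(s["width"],s["ft_force"])
to([528,-155.6,53],-0.0636)
to([528,-155.6,46.5],-0.0636)
E
```

```text
0.13134555172455473 [ 0.12439365 -1.12162842 -2.99489043]
dp [ -1.9 -26.6   1. ] ang [-9.000e-04 -1.000e-04 -1.033e-01] from [ 525.5 -182.1   54. ] [-3.141 -0.    -0.167]
dp [ -1.9 -26.6   7.5] ang [-9.000e-04 -1.000e-04 -1.033e-01] from [ 525.5 -182.1   54. ] [-3.141 -0.    -0.167]
```

Request:
{"api": "carry_out", "payload": {"commands": [{"dp":[-2,-8,0],"angular":[0,0,-0.05]},{"dp":[-2,-16,0],"angular":[0,0,-0.103]},{"dp":[-2,-24,0],"angular":[0,0,-0.103]},{"dp":[-2,-27,0],"angular":[0,0,-0.103]},{"dp":[-2,-27,4],"angular":[0,0,-0.103]},{"dp":[-2,-27,7],"angular":[0,0,-0.103]},{"dp":[-2,-27,8],"angular":[0,0,-0.103]},{"dp":[-2,-27,8],"angular":[0,0,-0.103]}]}}

```text
time: 59.43
position: [528.4, -154.5, 48.1]
orientation: [-3.138, -0.0, -0.064]
ft_force: [-8.4, 6.1, 28.6]
width: 0.132
```

Request:
{"api": "carry_out", "payload": {"commands": [{"dp":[2,0,0],"angular":[0,0,0]},{"dp":[4,0,0],"angular":[0,0,0]},{"dp":[6,0,0],"angular":[0,0,0]},{"dp":[8,0,0],"angular":[0,0,0]},{"dp":[10,0,0],"angular":[0,0,0]},{"dp":[11,0,0],"angular":[0,0,0]},{"dp":[11,0,0],"angular":[0,0,0]}]}}

```text
time: 60.02
position: [533.5, -155.4, 48.2]
orientation: [-3.136, 0.012, -0.066]
ft_force: [-19.3, 3.2, 28.0]
width: 0.131
```

Request:
{"api": "carry_out", "payload": {"commands": [{"dp":[0,0,-0.5],"angular":[0,-0.01,0]},{"dp":[1,0,-0.5],"angular":[0,-0.01,0]},{"dp":[3,0,-0.5],"angular":[0,-0.01,0]},{"dp":[5,0,-0.5],"angular":[0,-0.01,0]},{"dp":[5,0,-0.5],"angular":[0,-0.01,0]}]}}

```text
time: 60.43
position: [533.2, -156.0, 48.7]
orientation: [-3.134, 0.032, -0.068]
ft_force: [-18.4, 2.9, 26.7]
width: 0.131
```

Request:
{"api": "carry_out", "payload": {"commands": [{"dp":[1,0,0],"angular":[0,0,0]},{"dp":[2,0,0],"angular":[0,0,0]},{"dp":[2,0,0],"angular":[0,0,0]}], "squeeze": 8}}

```text
time: 60.68
position: [533.7, -156.3, 48.3]
orientation: [-3.134, 0.036, -0.068]
ft_force: [-6.0, 0.6, 8.5]
width: 0.138
```

```bash
python3 - <<'E'
from h import *
im=capture("wrist"); cv2.imwrite("pics/w31.png",cv2.resize(im[0:270,100:400],None,fx=2.6,fy=2.2,interpolation=cv2.INTER_CUBIC))
im=capture("scene"); cv2.imwrite("pics/z6.png",cv2.resize(im[130:230,130:290],None,fx=5,fy=5,interpolation=cv2.INTER_CUBIC))
E
```

```text
(no output)
```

View pics/w31.png

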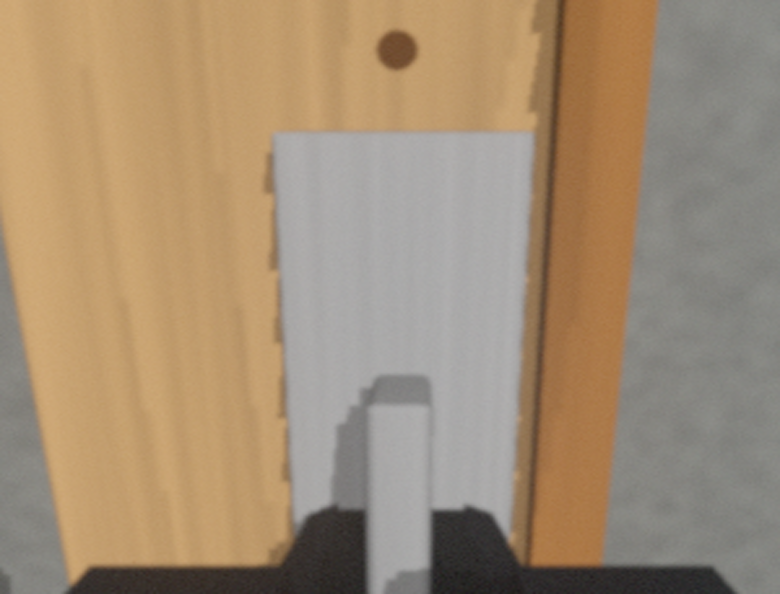

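View pics/z6.png

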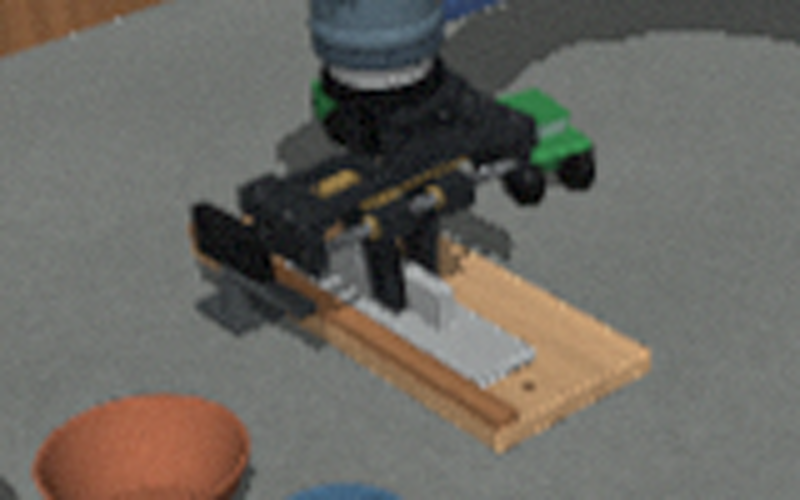

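```bash
python3 - <<'E'
from h import *
to([533.7,-156,48.5],-0.0636)
E
```

```text
dp [-0.1 -0.3 -0.2] ang [-0.0077  0.0357 -0.0049] from [ 533.7 -156.3   48.3] [-3.134  0.036 -0.068]
```

Request:
{"api": "carry_out", "payload": {"commands": [{"dp":[0,0,-0.5],"angular":[-0.008,0.036,-0.005]},{"dp":[0,0,-0.5],"angular":[-0.008,0.036,-0.005]},{"dp":[0,0,-0.5],"angular":[-0.008,0.036,-0.005]}]}}

```text
time: 61.03
position: [533.6, -156.4, 48.3]
orientation: [3.141, 0.0, -0.064]
ft_force: [0.6, -0.9, -2.2]
width: 0.133
```

Request:
{"api": "carry_out", "payload": {"commands": [{"dp":[1,0,0],"angular":[0,0,0]},{"dp":[3,0,0],"angular":[0,0,0]},{"dp":[5,0,0],"angular":[0,0,0]},{"dp":[6,0,0],"angular":[0,0,0]},{"dp":[6,0,0],"angular":[0,0,0]}]}}

```text
time: 61.45
position: [537.8, -156.9, 48.0]
orientation: [-3.141, 0.005, -0.064]
ft_force: [-8.1, 1.6, 7.0]
width: 0.133
```

Request:
{"api": "carry_out", "payload": {"commands": [{"dp":[1,0,0],"angular":[0,-0.004,0]},{"dp":[1,0,0],"angular":[0,-0.004,0]}]}}

```text
time: 61.62
position: [537.9, -156.9, 48.0]
orientation: [-3.141, 0.012, -0.064]
ft_force: [-5.5, 1.2, 6.8]
width: 0.14
```

Request:
{"api": "carry_out", "payload": {"commands": [{"dp":[0,0,0],"angular":[0,0,0]},{"dp":[0,0,0],"angular":[0,0,0]},{"dp":[0,0,0],"angular":[0,0,0]},{"dp":[0,0,-4],"angular":[0,0,0]},{"dp":[0,0,-15],"angular":[0,0,0]},{"dp":[0,0,-40],"angular":[0,0,0]},{"dp":[0,0,-80],"angular":[0,0,0]},{"dp":[0,0,-120],"angular":[0,0,0]},{"dp":[0,0,-120],"angular":[0,0,0]}], "jaw": 0.24}}

```text
time: 62.37
position: [543.7, -158.9, 176.0]
orientation: [3.141, 0.0, -0.065]
ft_force: [1.0, -0.6, 0.3]
width: 0.243
```

```bash
python3 - <<'E'
from h import *
print(tool()[0])
to([455,-178,250],-1.634)
E
```

```text
[ 543.69742938 -158.88212766  175.9648761 ]
dp [-87.3  24.9 -74. ] ang [ 6.0000e-04 -5.0000e-04  1.5686e+00] from [ 543.7 -158.9  176. ] [ 3.141  0.    -0.065]
```

Request:
{"api": "carry_out", "payload": {"commands": [{"dp":[-87,25,-74],"angular":[0,0,1.569]},{"dp":[-87,25,-74],"angular":[0,0,1.569]},{"dp":[-87,25,-74],"angular":[0,0,1.569]},{"dp":[-87,25,-74],"angular":[0,0,1.569]},{"dp":[-87,25,-74],"angular":[0,0,1.569]},{"dp":[-87,25,-74],"angular":[0,0,1.569]},{"dp":[-87,25,-74],"angular":[0,0,1.569]},{"dp":[-87,25,-74],"angular":[0,0,1.569]},{"dp":[-87,25,-74],"angular":[0,0,1.569]},{"dp":[-87,25,-74],"angular":[0,0,1.569]},{"dp":[-87,25,-74],"angular":[0,0,1.569]},{"dp":[-87,25,-74],"angular":[0,0,1.569]}], "jaw": 0}}

```text
time: 63.37
position: [455.4, -178.1, 250.8]
orientation: [-3.141, 0.0, -1.571]
ft_force: [-0.1, 0.4, 0.7]
width: 0.005
```

Request:
{"api": "carry_out", "payload": {"commands": [{"dp":[0,0,0],"angular":[0,0,0.07]},{"dp":[0,0,0],"angular":[0,0,0.07]},{"dp":[0,0,0],"angular":[0,0,0.07]}]}}

```text
time: 63.62
position: [455.5, -178.0, 251.4]
orientation: [-3.14, 0.001, -1.638]
ft_force: [-0.2, 0.4, -0.2]
width: 0.009
```

```bash
python3 - <<'E'
from h import *
print(tool()[0],sense()["orientation"])
C=cam("wrist");np.save("w32.npy",np.array([*C[1].ravel(),*C[2]]))
im=capture("wrist"); cv2.imwrite("pics/w32.png",im);cv2.imwrite("pics/w32b.png",cv2.resize(im[20:180,90:400],None,fx=2.5,fy=2.5,interpolation=cv2.INTER_CUBIC))
E
```

```text
[ 455.52330593 -178.04461359  251.39935006] [-3.13980038e+00  6.48304923e-04 -1.63818600e+00]
```

View pics/w32b.png

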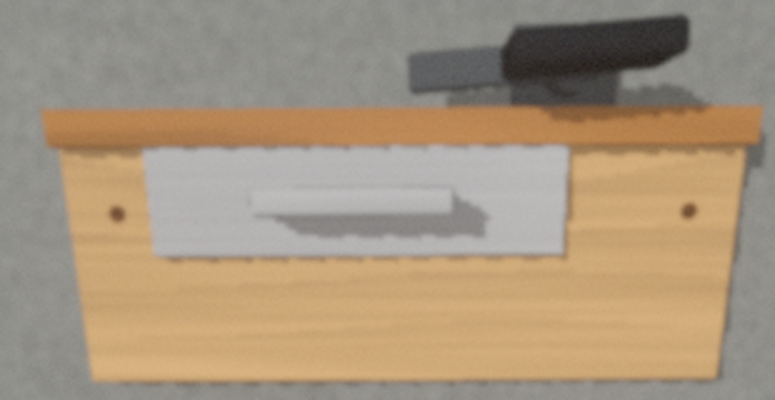

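```bash
python3 - <<'E'
from h import *
a=np.load("w32.npy"); C=(cam("wrist")[0],a[:9].reshape(3,3),a[9:])
P=lambda x,y,z: ray(C,90+x/2.5-.3,20+y/2.5-.3,z)[:2]
def fr(n,x,y,z): print(n,P(x,y,z).round(1),)
lf=[P(50,148,26),P(760,143,26)]; e=(lf[0]-lf[1]);e/=np.linalg.norm(e); m=(lf[0]+lf[1])/2; n=np.array([e[1],-e[0]])
print("lip mid",m,"yaw",-np.arctan2(e[0],e[1]),"len",np.linalg.norm(lf[0]-lf[1]))
f=[P(93,381,16),P(717,379,16)]; fm=(f[0]+f[1])/2; print("front mid",fm,"len",np.linalg.norm(f[0]-f[1]), (fm-m)@n,(fm-m)@e)
for nme,x,y,z in [("bBL",143,149,24),("bBR",569,146,24),("bFR",564,256,24),("bFL",155,257,24),("ribL",252,190,54),("ribR",453,189,54),("ribR front",453,213,54),("arm tip",409,55,36),("arm tip2",412,92,36)]:
    q=P(x,y,z)-m; print(nme,"ledge x",(q@n+50).round(1),"y",(q@e).round(1))
E
```

```text
lip mid [ 561.52899231 -181.19471193] yaw -0.06168507421685902 len 329.881465992141
front mid [ 447.51651932 -173.17201972] len 329.1049739815622 -114.29019685765529 0.9790250425942584
bBL ledge x 49.4 y 122.4
bBR ledge x 49.4 y -76.8
bFR ledge x -0.6 y -77.5
bFL ledge x 0.2 y 122.5
ribL ledge x 30.4 y 66.4
ribR ledge x 30.2 y -21.2
ribR front ledge x 20.2 y -21.3
arm tip ledge x 85.9 y -2.4
arm tip2 ledge x 71.2 y -3.6
```

```bash
python3 - <<'E'
from h import *
to([488,-157,38],-1.634)
E
```

```text
dp [-23.  -30.7 213.3] ang [-0.0016  0.0007 -0.0041] from [ 455.5 -178.   251.3] [-3.140e+00  1.000e-03 -1.638e+00]
```

Request:
{"api": "carry_out", "payload": {"commands": [{"dp":[-23,-30,35],"angular":[0,0,-0.004]},{"dp":[-23,-30,70],"angular":[0,0,-0.004]},{"dp":[-23,-30,110],"angular":[0,0,-0.004]},{"dp":[-23,-30,145],"angular":[0,0,-0.004]},{"dp":[-23,-30,178],"angular":[0,0,-0.004]},{"dp":[-23,-30,203],"angular":[0,0,-0.004]},{"dp":[-23,-30,213],"angular":[0,0,-0.004]},{"dp":[-23,-30,213],"angular":[0,0,-0.004]},{"dp":[-23,-30,213],"angular":[0,0,-0.004]}]}}

```text
time: 64.42
position: [487.6, -157.3, 38.7]
orientation: [-3.14, 0.001, -1.633]
ft_force: [-0.3, -0.3, 0.2]
width: 0.007
```

Request:
{"api": "carry_out", "payload": {"commands": [{"dp":[0,-5,0],"angular":[0,0,0]},{"dp":[0,-10,0],"angular":[0,0,0]},{"dp":[0,-14,0],"angular":[0,0,0]},{"dp":[0,-17,0],"angular":[0,0,0]},{"dp":[0,-19,0],"angular":[0,0,0]},{"dp":[0,-19,0],"angular":[0,0,0]}]}}

```text
time: 64.92
position: [502.5, -158.2, 38.6]
orientation: [3.135, 0.003, -1.634]
ft_force: [-12.5, 1.5, 11.1]
width: 0.007
```

Request:
{"api": "carry_out", "payload": {"commands": [{"dp":[0,12,0],"angular":[0,0,0]},{"dp":[0,20,-30],"angular":[0,0,0]},{"dp":[0,20,-70],"angular":[0,0,0]},{"dp":[0,20,-110],"angular":[0,0,0]},{"dp":[0,20,-130],"angular":[0,0,0]},{"dp":[0,20,-130],"angular":[0,0,0]}]}}

```text
time: 65.42
position: [486.5, -158.4, 173.4]
orientation: [-3.139, 0.002, -1.633]
ft_force: [0.3, -0.1, -0.7]
width: 0.011
```

```bash
python3 - <<'E'
from h import *
to([590.6,-261.3,150],0.0)
E
```

```text
dp [  96.3 -110.3   23.4] ang [-3.8000e-03 -3.0000e-04 -1.6335e+00] from [ 486.5 -158.4  173.4] [-3.139e+00  2.000e-03 -1.633e+00]
```

Request:
{"api": "carry_out", "payload": {"commands": [{"dp":[96,-110,10],"angular":[-0.004,0,-1.634]},{"dp":[96,-110,10],"angular":[-0.004,0,-1.634]},{"dp":[96,-110,10],"angular":[-0.004,0,-1.634]},{"dp":[96,-110,10],"angular":[-0.004,0,-1.634]},{"dp":[96,-110,10],"angular":[-0.004,0,-1.634]},{"dp":[96,-110,10],"angular":[-0.004,0,-1.634]},{"dp":[96,-110,10],"angular":[-0.004,0,-1.634]},{"dp":[96,-110,10],"angular":[-0.004,0,-1.634]},{"dp":[96,-110,10],"angular":[-0.004,0,-1.634]},{"dp":[96,-110,10],"angular":[-0.004,0,-1.634]},{"dp":[96,-110,10],"angular":[-0.004,0,-1.634]},{"dp":[96,-110,10],"angular":[-0.004,0,-1.634]}], "jaw": 0.45, "squeeze": 20}}

```text
time: 66.42
position: [590.4, -260.6, 162.7]
orientation: [-3.141, 0.001, -0.127]
ft_force: [-0.7, -0.5, -0.5]
width: 0.452
```

```bash
python3 - <<'E'
from h import *
to([590.6,-261.3,61],0.005)
C=cam("wrist");im=capture("wrist"); cv2.imwrite("pics/w33.png",im)
E
```

```text
dp [  0.4   0.7 101.7] ang [-0.0002  0.0011 -0.132 ] from [ 590.4 -260.6  162.7] [-3.141e+00  1.000e-03 -1.270e-01]
```

View pics/w33.png

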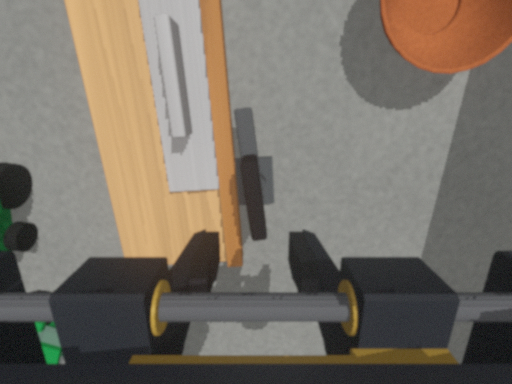

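Request:
{"api": "carry_out", "payload": {"commands": [{"dp":[0,1,5],"angular":[0,0,-0.13]},{"dp":[0,1,20],"angular":[0,0,-0.13]},{"dp":[0,1,50],"angular":[0,0,-0.13]},{"dp":[0,1,80],"angular":[0,0,-0.13]},{"dp":[0,1,97],"angular":[0,0,-0.13]},{"dp":[0,1,102],"angular":[0,0,-0.13]},{"dp":[0,1,102],"angular":[0,0,-0.13]},{"dp":[0,1,102],"angular":[0,0,-0.13]}]}}

```text
time: 67.13
position: [590.5, -262.1, 61.3]
orientation: [3.141, 0.0, 0.009]
ft_force: [0.3, -0.8, 0.4]
width: 0.45
```

Request:
{"api": "carry_out", "payload": {"commands": [{"dp":[0,0,0],"angular":[0,0,0]},{"dp":[0,0,0],"angular":[0,0,0]},{"dp":[0,0,0],"angular":[0,0,0]},{"dp":[0,0,0],"angular":[0,0,0]},{"dp":[0,0,0],"angular":[0,0,0]}], "jaw": 0.0}}

```text
time: 67.55
position: [590.4, -262.3, 62.1]
orientation: [3.141, 0.0, 0.008]
ft_force: [-2.1, 1.1, 5.7]
width: 0.158
```

Request:
{"api": "carry_out", "payload": {"commands": [{"dp":[0,0,0],"angular":[0,0,-0.08]},{"dp":[0,0,0],"angular":[0,0,-0.16]},{"dp":[0,0,0],"angular":[0,0,-0.24]},{"dp":[0,0,0],"angular":[0,0,-0.32]},{"dp":[0,0,0],"angular":[0,0,-0.4]},{"dp":[0,0,0],"angular":[0,0,-0.48]},{"dp":[0,0,0],"angular":[0,0,-0.56]},{"dp":[0,0,0],"angular":[0,0,-0.64]},{"dp":[0,0,0],"angular":[0,0,-0.72]},{"dp":[0,0,0],"angular":[0,0,-0.8]}]}}

```text
time: 68.38
position: [591.2, -261.9, 62.1]
orientation: [3.141, -0.001, 0.812]
ft_force: [3.1, 0.4, -3.3]
width: 0.154
```

```bash
python3 - <<'E'
from h import *
s=sense();print(s["width"],s["ft_force"],s["ft_torque"])
to([590.6,-261.5,61.5],1.507)
C=cam("wrist");im=capture("wrist"); cv2.imwrite("pics/w34.png",im)
E
```

```text
0.1538290698893041 [ 3.08461569  0.36160319 -3.28971391] [ 0.03612081 -0.32882445 -0.08826537]
dp [-0.1 -0.7  0.6] ang [ 1.000e-03 -4.000e-04 -6.946e-01] from [ 591.2 -261.9   62.1] [ 3.141e+00 -1.000e-03  8.120e-01]
```

View pics/w34.png

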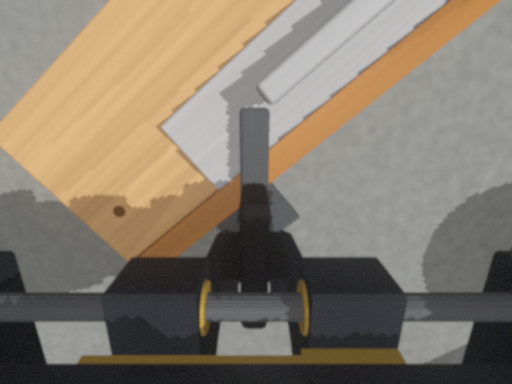

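Request:
{"api": "carry_out", "payload": {"commands": [{"dp":[0,0,0],"angular":[0,0,-0.08]},{"dp":[0,0,0],"angular":[0,0,-0.16]},{"dp":[0,0,0],"angular":[0,0,-0.24]},{"dp":[0,0,0],"angular":[0,0,-0.32]},{"dp":[0,0,0],"angular":[0,0,-0.4]},{"dp":[0,0,0],"angular":[0,0,-0.48]},{"dp":[0,0,0],"angular":[0,0,-0.56]},{"dp":[0,0,0],"angular":[0,0,-0.62]},{"dp":[0,0,0],"angular":[0,0,-0.66]},{"dp":[0,0,0],"angular":[0,0,-0.69]},{"dp":[0,0,0],"angular":[0,0,-0.71]}]}}

```text
time: 69.35
position: [591.5, -261.2, 62.1]
orientation: [3.14, -0.001, 1.527]
ft_force: [2.1, 2.1, -1.0]
width: 0.157
```

Request:
{"api": "carry_out", "payload": {"commands": [{"dp":[0,0,0],"angular":[0,0,-0.03]},{"dp":[0,0,0],"angular":[0,0,-0.05]},{"dp":[0,0,0],"angular":[0,0,-0.05]}]}}

```text
time: 69.6
position: [591.6, -261.2, 62.2]
orientation: [3.14, -0.001, 1.577]
ft_force: [2.5, 2.0, -1.3]
width: 0.161
```

```bash
python3 - <<'E'
from h import *
s=sense();print(s["width"],s["ft_force"],s["ft_torque"])
C=cam("wrist");im=capture("wrist"); cv2.imwrite("pics/w35.png",cv2.resize(im[20:260,100:400],None,fx=2.6,fy=2.4,interpolation=cv2.INTER_CUBIC))
E
```

```text
0.16135498101264972 [ 2.48546554  1.9971732  -1.32903376] [ 0.41090504 -0.34539263 -0.53102629]
```

View pics/w35.png

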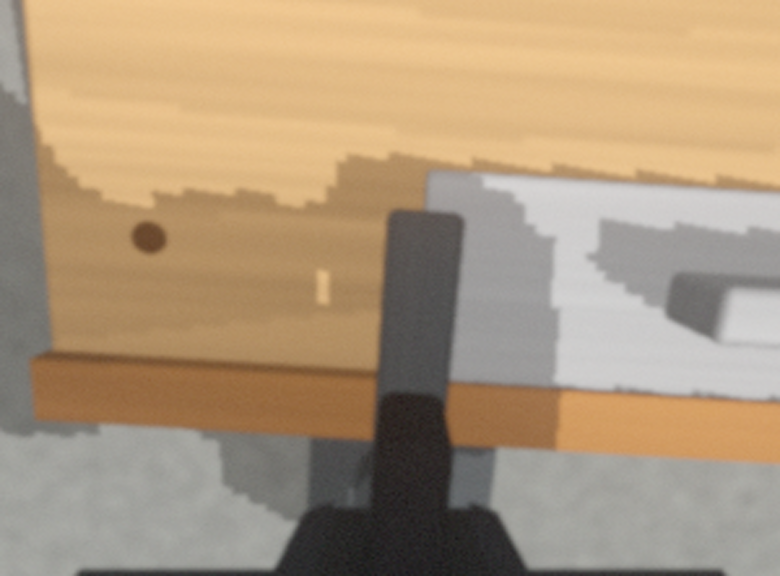

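Request:
{"api": "carry_out", "payload": {"commands": [{"dp":[0,0,0],"angular":[0,0,0.02]},{"dp":[0,0,0],"angular":[0,0,0.02]},{"dp":[0,0,0],"angular":[0,0,0.02]},{"dp":[0,0,0],"angular":[0,0,0.02]},{"dp":[0,0,-20],"angular":[0,0,0]},{"dp":[0,0,-60],"angular":[0,0,0]},{"dp":[0,0,-90],"angular":[0,0,0]},{"dp":[0,0,-90],"angular":[0,0,0]}], "jaw": 0.35}}

```text
time: 70.32
position: [595.1, -262.9, 158.9]
orientation: [3.13, 0.003, 1.576]
ft_force: [2.1, -0.0, 1.1]
width: 0.348
```

```bash
python3 - <<'E'
from h import *
print(sense()["width"])
def L(x,y): return 512+x*.998+y*.0636, -178-.0636*x+.998*y
to([*L(25,105),140],1.507); to([*L(25,105),49],1.507)
im=capture("top"); cv2.imwrite("pics/t8.png",cv2.resize(im[170:250,250:380],None,fx=6,fy=6))
E
```

```text
0.34766404548429997
dp [188.4 -50.7  17.7] ang [0.0117 0.0025 0.0689] from [ 595.1 -262.9  158.9] [3.130e+00 3.000e-03 1.576e+00]
dp [188.7 -51.7 108.7] ang [0.0117 0.0025 0.0689] from [ 595.1 -262.9  158.9] [3.130e+00 3.000e-03 1.576e+00]
```

View pics/t8.png

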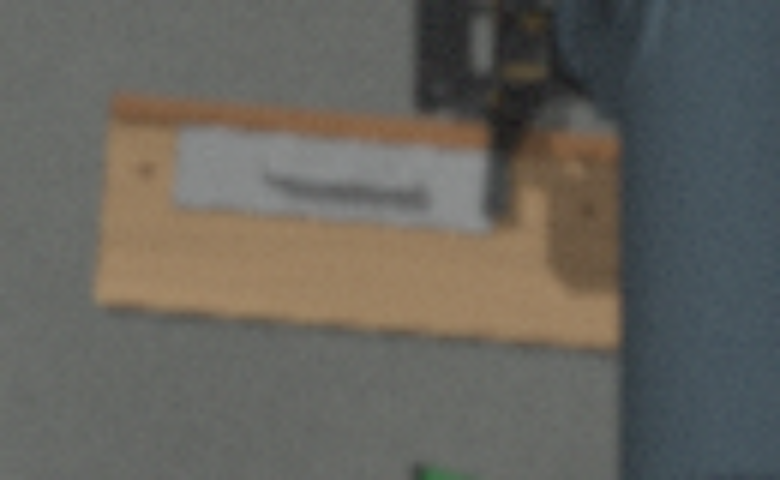

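Request:
{"api": "carry_out", "payload": {"commands": [{"dp":[40,-11,0],"angular":[0.012,0.002,0.069]},{"dp":[80,-22,0],"angular":[0.012,0.002,0.069]},{"dp":[120,-32,0],"angular":[0.012,0.002,0.069]},{"dp":[160,-43,0],"angular":[0.012,0.002,0.069]},{"dp":[188,-51,10],"angular":[0.012,0.002,0.069]},{"dp":[188,-51,30],"angular":[0.012,0.002,0.069]},{"dp":[188,-51,60],"angular":[0.012,0.002,0.069]},{"dp":[188,-51,85],"angular":[0.012,0.002,0.069]},{"dp":[188,-51,103],"angular":[0.012,0.002,0.069]},{"dp":[188,-51,109],"angular":[0.012,0.002,0.069]},{"dp":[188,-51,109],"angular":[0.012,0.002,0.069]},{"dp":[188,-51,109],"angular":[0.012,0.002,0.069]}], "jaw": 0}}

```text
time: 71.37
position: [542.0, -74.8, 45.7]
orientation: [-3.137, -0.0, 1.507]
ft_force: [0.8, 0.1, -0.2]
width: 0.008
```

```bash
python3 - <<'E'
from h import *
def L(x,y): return 512+x*.998+y*.0636, -178-.0636*x+.998*y
to([*L(25,90),49],1.507); to([*L(25,62.5),49],1.507)
im=capture("wrist"); cv2.imwrite("pics/w36.png",im)
E
```

```text
dp [-14.9   1.6  -3.3] ang [-0.0051 -0.0004  0.0001] from [542.  -74.8  45.7] [-3.137 -0.     1.507]
dp [-42.4   1.6  -3.3] ang [-0.0051 -0.0004  0.0001] from [542.  -74.8  45.7] [-3.137 -0.     1.507]
```

View pics/w36.png

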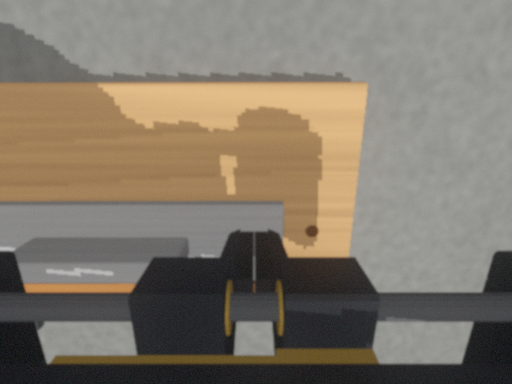

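Request:
{"api": "carry_out", "payload": {"commands": [{"dp":[-6,1.5,-3],"angular":[-0.005,0,0]},{"dp":[-12,1.5,-3],"angular":[-0.005,0,0]},{"dp":[-17,1.5,-3],"angular":[-0.005,0,0]},{"dp":[-21,1.5,-3],"angular":[-0.005,0,0]},{"dp":[-25,1.5,-3],"angular":[-0.005,0,0]},{"dp":[-29,1.5,-3],"angular":[-0.005,0,0]},{"dp":[-33,1.5,-3],"angular":[-0.005,0,0]},{"dp":[-36,1.5,-3],"angular":[-0.005,0,0]},{"dp":[-36,1.5,-3],"angular":[-0.005,0,0]}]}}

```text
time: 72.17
position: [541.7, -111.3, 49.2]
orientation: [3.14, -0.0, 1.507]
ft_force: [-0.1, 2.6, 2.2]
width: 0.002
```

```bash
python3 - <<'E'
from h import *
C=cam("wrist")
im=capture("wrist"); cv2.imwrite("pics/w37.png",im)
a=np.array([512,-178.]);e=np.array([.0636,.998]);n=np.array([.998,-.0636])
print("tcp ledge",(tool()[0][:2]-a)@n,(tool()[0][:2]-a)@e)
E
```

```text
tcp ledge 25.380721499792433 68.50127761740043
```

View pics/w37.png

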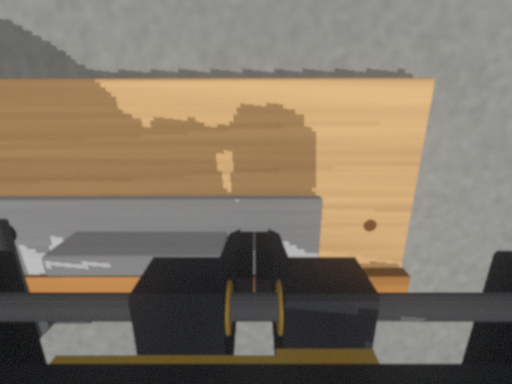

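```bash
python3 - <<'E'
from h import *
C=cam("wrist")
a=np.array([512,-178.]);e=np.array([.0636,.998]);n=np.array([.998,-.0636])
for q,z in [((320,197),24),((433,80),16),((100,197),24),((228,233),54)]:
    p=ray(C,*q,z)[:2]-a; print((p@n).round(1),(p@e).round(1))
E
```

```text
-1.1 107.4
-63.7 164.6
-1.2 -18.1
6.8 57.3
```

Request:
{"api": "carry_out", "payload": {"commands": [{"dp":[-2,0,0],"angular":[0,0,0]},{"dp":[-4,0,0],"angular":[0,0,0]},{"dp":[-6,0,0],"angular":[0,0,0]},{"dp":[-7,0,0],"angular":[0,0,0]},{"dp":[-7,0,0],"angular":[0,0,0]}]}}

```text
time: 72.63
position: [541.2, -118.8, 49.1]
orientation: [3.14, 0.0, 1.506]
ft_force: [0.3, 2.3, 2.9]
width: 0.006
```

Request:
{"api": "carry_out", "payload": {"commands": [{"dp":[6,0,0],"angular":[0,0,0]},{"dp":[20,0,-20],"angular":[0,0,0]},{"dp":[20,0,-60],"angular":[0,0,0]},{"dp":[20,0,-100],"angular":[0,0,0]},{"dp":[20,0,-120],"angular":[0,0,0]},{"dp":[20,0,-120],"angular":[0,0,0]}]}}

```text
time: 73.13
position: [545.2, -99.6, 173.7]
orientation: [3.132, 0.002, 1.506]
ft_force: [0.7, -0.7, 0.2]
width: 0.001
```

```bash
python3 - <<'E'
from h import *
print(tool()[0])
to([455,-178,250],-1.634)
to([487,-178,39],1.507)
E
```

```text
[545.19695969 -99.62034124 173.70480414]
dp [-84.2 -84.2 -76.9] ang [ 2.8000e-03 -1.4400e-02  3.1395e+00] from [545.2 -99.6 173.7] [3.132e+00 2.000e-03 1.506e+00]
dp [-81.8 -54.2 134.4] ang [ 0.0092  0.0018 -0.0015] from [545.2 -99.6 173.7] [3.132e+00 2.000e-03 1.506e+00]
```

Request:
{"api": "carry_out", "payload": {"commands": [{"dp":[-30,-30,0],"angular":[0.009,0,0]},{"dp":[-60,-54,0],"angular":[0.009,0,0]},{"dp":[-82,-54,30],"angular":[0.009,0,0]},{"dp":[-82,-54,65],"angular":[0.009,0,0]},{"dp":[-82,-54,100],"angular":[0.009,0,0]},{"dp":[-82,-54,125],"angular":[0.009,0,0]},{"dp":[-82,-54,134],"angular":[0.009,0,0]},{"dp":[-82,-54,134],"angular":[0.009,0,0]},{"dp":[-82,-54,134],"angular":[0.009,0,0]}]}}

```text
time: 73.88
position: [486.8, -178.2, 39.0]
orientation: [-3.141, 0.002, 1.506]
ft_force: [-0.3, -0.5, -0.1]
width: 0.006
```

Request:
{"api": "carry_out", "payload": {"commands": [{"dp":[0,5,0],"angular":[0,0,0]},{"dp":[0,9,0],"angular":[0,0,0]},{"dp":[0,13,0],"angular":[0,0,0]},{"dp":[0,16,0],"angular":[0,0,0]},{"dp":[0,17,0],"angular":[0,0,0]},{"dp":[0,17,0],"angular":[0,0,0]}]}}

```text
time: 74.38
position: [501.0, -179.3, 38.8]
orientation: [-3.134, 0.002, 1.505]
ft_force: [-7.4, 0.8, 7.0]
width: 0.011
```

Request:
{"api": "carry_out", "payload": {"commands": [{"dp":[0,-10,0],"angular":[0.006,0,0]},{"dp":[0,-15,-30],"angular":[0.006,0,0]},{"dp":[0,-15,-70],"angular":[0.006,0,0]},{"dp":[0,0,-110],"angular":[0.006,0,0]},{"dp":[0,30,-150],"angular":[0.006,0,0]},{"dp":[0,60,-190],"angular":[0.006,0,0]},{"dp":[0,90,-220],"angular":[0.006,0,0]},{"dp":[0,95,-225],"angular":[0.006,0,0]},{"dp":[0,95,-225],"angular":[0.006,0,0]},{"dp":[0,95,-225],"angular":[0.006,0,0]}]}}

```text
time: 75.22
position: [598.2, -185.1, 263.9]
orientation: [-3.13, 0.002, 1.506]
ft_force: [-0.3, -0.4, -1.2]
width: 0.006
```

```bash
python3 - <<'E'
from h import *
print(tool()[0],sense()["orientation"])
C=cam("wrist");np.save("w38.npy",np.array([*C[1].ravel(),*C[2]]))
im=capture("wrist"); cv2.imwrite("pics/w38.png",im);cv2.imwrite("pics/w38b.png",cv2.resize(im[60:260,90:400],None,fx=2.5,fy=2.5,interpolation=cv2.INTER_CUBIC))
s=capture("scene"); cv2.imwrite("pics/s3.png",s)
t=capture("top"); cv2.imwrite("pics/t9.png",t)
E
```

```text
[ 598.2155563  -185.06179317  263.89784606] [-3.13049455e+00  2.28843712e-03  1.50556265e+00]
```

View pics/w38b.png

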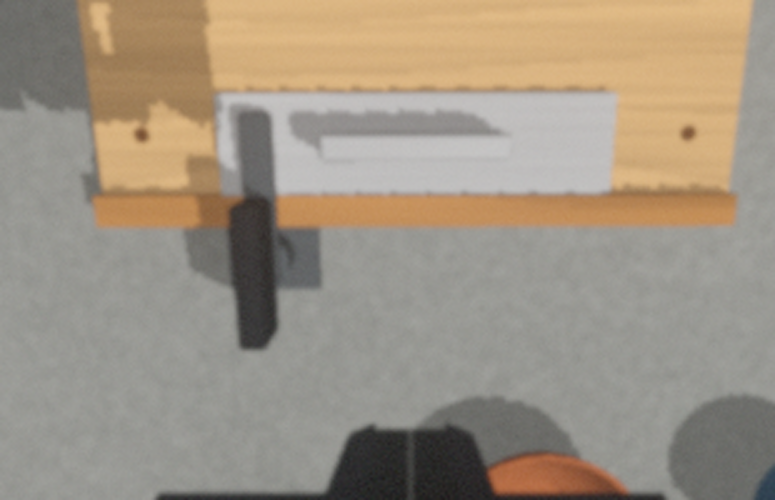

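View pics/s3.png

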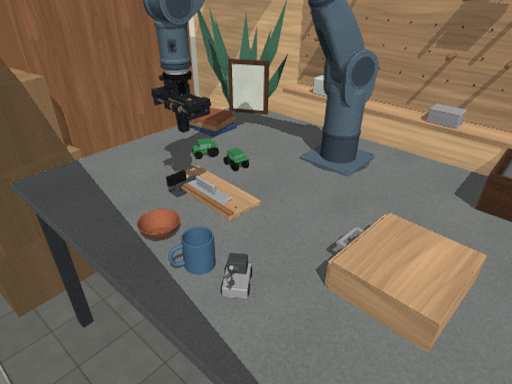

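```bash
python3 - <<'E'
from h import *
a=np.load("w38.npy"); C=(cam("wrist")[0],a[:9].reshape(3,3),a[9:])
P=lambda x,y,z: ray(C,90+x/2.5-.3,60+y/2.5-.3,z)[:2]
o=np.array([512,-178.]);e=np.array([.0636,.998]);n=np.array([.998,-.0636])
for nm,x,y,z in [("arm tipL",238,112,36),("arm tipR",270,112,36),("arm baseL",236,196,36),("arm baseR",273,196,36),("bar end L",239,347,72),("bar end R",267,347,72),("bar top L",232,203,72),("bar top R",268,203,72),("bF L",218,93,24),("bF R",616,93,24),("bB L",221,193,24),("bB R",612,193,24),("lip L",96,197,26),("lip R",736,196,26)]:
    p=P(x,y,z)-o; print(nm,(p@n).round(1),(p@e).round(1))
E
```

```text
arm tipL 9.1 -83.8
arm tipR 9.1 -68.3
arm baseL 49.1 -87.7
arm baseR 49.1 -69.3
bar end L 116.4 -82.8
bar end R 116.5 -69.4
bar top L 48.2 -80.9
bar top R 48.2 -64.7
bF L 0.1 -95.8
bF R 0.6 100.9
bB L 48.9 -98.3
bB R 49.3 102.9
lip L 50.6 -162.1
lip R 50.8 165.9
```

```bash
python3 - <<'E'
from h import *
def L(x,y): return 512+x*.998+y*.0636, -178-.0636*x+.998*y
to([*L(110,-120),58],1.507)
E
```

```text
dp [-117.7   29.8  203.2] ang [-0.0167  0.0017 -0.0023] from [ 595.6 -185.2  261.5] [-3.125e+00  2.000e-03  1.505e+00]
```

Request:
{"api": "carry_out", "payload": {"commands": [{"dp":[-40,10,0],"angular":[-0.016,0,0]},{"dp":[-80,20,20],"angular":[-0.016,0,0]},{"dp":[-118,30,50],"angular":[-0.016,0,0]},{"dp":[-118,30,90],"angular":[-0.016,0,0]},{"dp":[-118,30,130],"angular":[-0.016,0,0]},{"dp":[-118,30,165],"angular":[-0.016,0,0]},{"dp":[-118,30,192],"angular":[-0.016,0,0]},{"dp":[-118,30,203],"angular":[-0.016,0,0]},{"dp":[-118,30,203],"angular":[-0.016,0,0]},{"dp":[-118,30,203],"angular":[-0.016,0,0]}]}}

```text
time: 76.2
position: [614.2, -305.0, 58.6]
orientation: [-3.141, 0.002, 1.505]
ft_force: [-0.6, -0.4, -0.0]
width: 0.006
```

```bash
python3 - <<'E'
from h import *
im=capture("wrist"); cv2.imwrite("pics/w39.png",im)
E
```

```text
(no output)
```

View pics/w39.png

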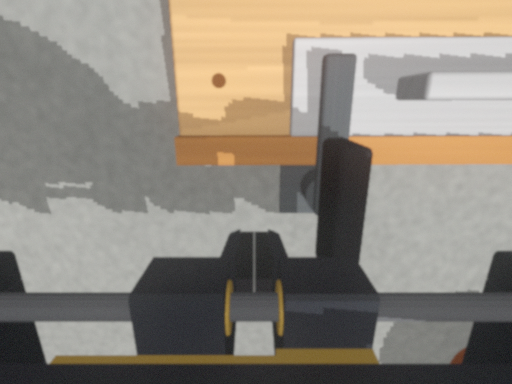

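Request:
{"api": "carry_out", "payload": {"commands": [{"dp":[4,0,0],"angular":[0,0,0]},{"dp":[8,0,0],"angular":[0,0,0]},{"dp":[12,0,0],"angular":[0,0,0]},{"dp":[15,0,0],"angular":[0,0,0]},{"dp":[17,0,0],"angular":[0,0,0]},{"dp":[17,0,0],"angular":[0,0,0]}]}}

```text
time: 76.75
position: [616.6, -287.6, 60.2]
orientation: [3.14, 0.002, 1.506]
ft_force: [0.6, 0.5, 0.4]
width: 0.006
```

Request:
{"api": "carry_out", "payload": {"commands": [{"dp":[1,0,0],"angular":[0,0,0]},{"dp":[2,0,0],"angular":[0,0,0]},{"dp":[3,0,0],"angular":[0,0,0]},{"dp":[3,0,0],"angular":[0,0,0]}]}}

```text
time: 77.08
position: [616.7, -285.9, 60.2]
orientation: [3.14, 0.004, 1.505]
ft_force: [-0.3, -2.9, 0.0]
width: 0.004
```

Request:
{"api": "carry_out", "payload": {"commands": [{"dp":[2,0,0],"angular":[0,0,0]},{"dp":[4,0,0],"angular":[0,0,0]},{"dp":[4,0,0],"angular":[0,0,0]}]}}

```text
time: 77.33
position: [616.6, -285.7, 60.4]
orientation: [3.138, 0.008, 1.503]
ft_force: [1.6, -9.8, -2.5]
width: 0.009
```

Request:
{"api": "carry_out", "payload": {"commands": [{"dp":[-8,0,0],"angular":[0,0,0]},{"dp":[-20,0,0],"angular":[0,0,0]},{"dp":[-25,0,-30],"angular":[0,0,0]},{"dp":[-25,0,-70],"angular":[0,0,0]},{"dp":[-10,0,-110],"angular":[0,0,0]},{"dp":[20,-8,-150],"angular":[0,0,0]},{"dp":[60,-16,-190],"angular":[0,0,0]},{"dp":[100,-24,-205],"angular":[0,0,0]},{"dp":[100,-24,-205],"angular":[0,0,0]},{"dp":[100,-24,-205],"angular":[0,0,0]},{"dp":[100,-24,-205],"angular":[0,0,0]}]}}

```text
time: 78.25
position: [599.4, -181.3, 265.6]
orientation: [3.137, 0.008, 1.506]
ft_force: [-0.9, -0.3, -0.7]
width: 0.004
```

```bash
python3 - <<'E'
from h import *
print(tool()[0],sense()["orientation"],sense()["ft_force"])
C=cam("wrist");np.save("w40.npy",np.array([*C[1].ravel(),*C[2]]))
im=capture("wrist"); cv2.imwrite("pics/w40.png",im);cv2.imwrite("pics/w40b.png",cv2.resize(im[60:260,90:400],None,fx=2.5,fy=2.5,interpolation=cv2.INTER_CUBIC))
t=capture("top"); cv2.imwrite("pics/t10.png",cv2.resize(t[90:300,80:400],None,fx=2.5,fy=2.5))
E
```

```text
[ 599.44790214 -181.27068028  265.55602409] [3.1368698  0.00799428 1.50550564] [-0.88231901 -0.30604148 -0.74303501]
```

View pics/w40b.png

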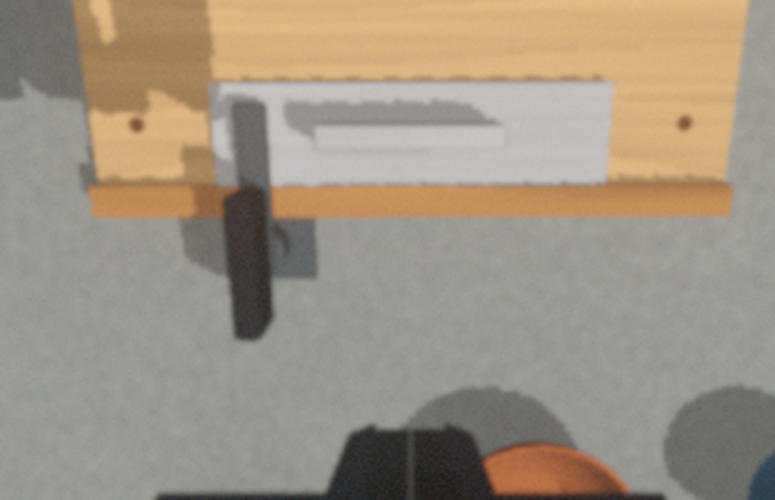

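View pics/t10.png

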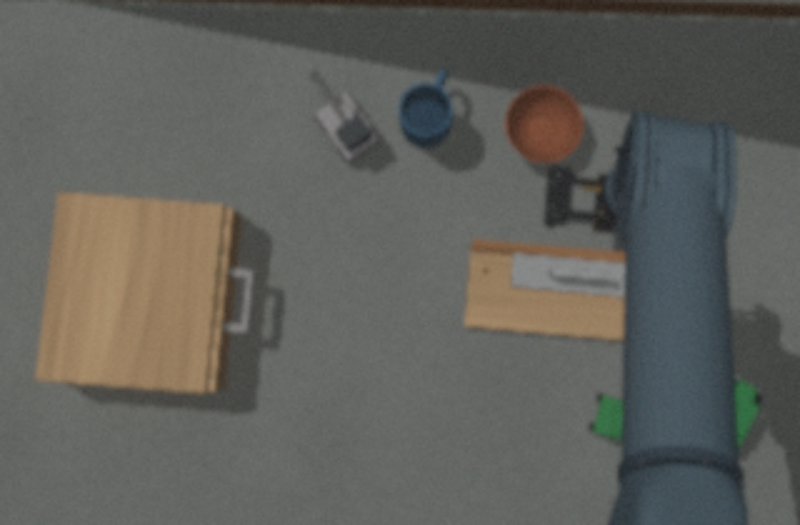

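```bash
python3 -c "
from workcell import job_done,sense
print(sense()['time']); print(job_done())"
```

```text
78.35
the job is handed in; nothing more can be done
None
```

The job is handed in at 78 s, with everything asked for in place at the end. The clamp needed a second try, because its arm knocked the straightedge off the lip on the first.

- **Vehicles and drawer:** The van, pickup, tractor and ambulance all stood on the ledge and are now upright in the drawer. I pushed the drawer until it met a firm stop at 24 N. Its front panel then stood about 12 mm ahead of the unit's front, which I took to be the panel's own thickness. I had no other reading of how far shut it is.
- **First clamp turn:** The straightedge lay flush and midway, but the swinging arm struck the grip rib and pushed one end off the lip. With the straightedge midway, the arm's path runs through the rib. The clamp therefore reached its stop once while the straightedge was not flush.
- **Second clamp turn:** I turned the clamp back to off and set the straightedge flush again, about 23 mm off-centre so the arm could pass. I turned the clamp to its stop with the straightedge still flush. Then I slid the straightedge back along the lip to the middle and pressed it flush again.

**Last checks:**
- The back edge of the straightedge read within about 1–2 mm of the lip along its length, and pressing it gave firm contact. Its middle was within about 2 mm of the ledge's middle.
- The clamp arm reaches over the blade. It read about 0.05 rad short of the stop, so I nudged it until it stopped hard at 10 N.
- The crane, mug and key bowl were not touched, and the two larger tractors on the bench were left alone.

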